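# Charge the bench scrap shredder

### The job

Clear the scrap off the work mat into the shredder: with the machine still shut, first gather all the dead parts (heat sink, transformer, charger, relay, mains filter; two to four of them are there) in the scoop tray. Then lift the latch bar with its thumb lever and swing the gate wide open (about a right angle), throw the hood back past its balance point so that it stays up by itself, and tip the tray over the sill so that all parts lie in the hopper. Stand the tray back on the mat, close the hood, and shut the gate so that the bar drops into its catch; do not knock the solder reel or the flux jar about.

Things in the scene. Friction and masses are not known exactly. Their poses are not given: they have to be found in the camera images.
- shredder: bench scrap shredder, switched off, fixed: grey steel box 250 wide (y) x 235 deep (x) mm. Origin: centre of its underside, on the bench. Its front (gate) looks along its -x, sideways as the robot sees it; +y is its latch end, nearer the robot. Drive housing behind the hopper 150 mm high, side plates beside it 160 mm high. Gate in front, hood on top
- hopper (a point): centre of the hopper mouth, 78 mm above the bench, at the shredder's x -36, y 0 mm; axes as the shredder. Mouth 132 mm (x) x 200 mm (y). Front sill, 8 mm thick, is 78 mm high; with gate and hood open the hopper is open above it. A steep steel slope falls from the sill to the toothed rolls, 32 mm above the bench
- gate (a joint): mesh gate before the hopper, 209 mm wide, 51 to 155 mm above the bench, 12 mm thick; rad, 0 = shut, up to 2.0 as it swings outward (counter-clockwise seen from above) about its upright hinge; stays where it is left. A keeper on its top edge, near the free end (177 mm high), overlaps the hood: the hood cannot rise until the gate is open
- gate_hinge (a point): point on the gate's upright hinge axis, 100 mm above the bench, at the shredder's x -122, y -115 mm
- latch (a joint): gravity latch bar pivoted on the gate's outer face, 130 mm above the bench; rad, 0 = down, up to 0.4 raised. Its free end lies in a catch on the latch-end post (at the shredder's y 119 to 139, x -186 to -97 mm). Falls by its own weight; lifting takes about 1 N. Raise it 0.12 rad (12 mm at the thumb lever) or more to clear the catch lip. A ramp outside the lip lifts it when the gate is pushed shut
- thumb_lever (a point): grip point on the thumb lever fixed to the latch bar: upright dark plate 10 mm thick (across the gate), 30 wide (along the gate), 60 high, 57 mm out from the gate's mid-plane, 36 mm clear of the bar. The point: mid-plate, 18 mm below its top, 164 mm above the bench when down, 100 mm from the bar's pivot, 185 mm along the gate from the hinge axis
- hood (a joint): steel hood over the hopper, 140 x 222 mm, hinged along its rear edge; rad, 0 = shut (level), 1.92 = leaning back on its stop; balance point about 1.57, beyond which it falls back and stays; damped, so it falls softly; raising takes about 2 N at the handle
- hood_hinge (a point): point on the hood's level hinge axis (along the shredder's y), 165 mm above the bench, opposite the middle of the handle
- hood_handle (a point): middle of the hood's round handle bar: 14 mm thick, 86 mm clear length along the shredder's y, 42 mm out from the hood's free edge, 182 mm from the hinge axis, 165 mm above the bench when shut; turns with the hood
- mat: flat dark-grey work mat fixed on the bench, 380 x 520 mm (x, y), 4 mm thick; origin: centre of its underside
- tray: aluminium scoop tray 200 x 140 mm (x, y), 0.22 kg; floor and walls 4 mm thick, sides 38 and rear 40 mm high, +x end open for pouring. Origin: centre of its underside. At -x a black grip plate, 12 mm thick, 50 wide (y), slanted back 0.5 rad from upright, from (-100, 0, 30) to (-129, 0, 83) mm; good grip point (-119, 0, 65) mm, closing along (0.88, 0, 0.48)
- heatsink: scrap part, may be absent: finned bare-aluminium heat sink, 70 x 42 x 32 mm (x, y, z); origin: centre of its underside, long side along its x
- transformer: scrap part, may be absent: small transformer, dark steel core with copper winding, 60 x 44 x 40 mm; origin: centre of its underside, long side along its x
- charger: scrap part, may be absent: dead white plastic charger brick, 66 x 40 x 30 mm; origin: centre of its underside, long side along its x
- relay: scrap part, may be absent: black power relay with brass terminals, 60 x 38 x 36 mm; origin: centre of its underside, long side along its x
- filter: scrap part, may be absent: steel-cased mains filter with end flanges, 72 x 45 x 34 mm; origin: centre of its underside, long side along its x
- spool: bystander: reel of solder, grey, 58 mm across, 44 mm high, standing on the work mat
- jar: bystander: small amber flux jar, black cap, 44 mm across, 42 mm high, on the mat at its robot side

How it is judged:
On the way, in this order (a step that is already met when the one before it is completed fails the run):
1. all scrap parts present lie in the tray, with the tray level on the mat, gate and hood shut and no part held (x of heatsink in the frame of tray between -0.098 and 0.098 m and y of heatsink in the frame of tray between -0.07 and 0.07 m and z of heatsink in the frame of tray between -0.01 and 0.08 m and x of transformer in the frame of tray between -0.098 and 0.098 m and y of transformer in the frame of tray between -0.07 and 0.07 m and z of transformer in the frame of tray between -0.01 and 0.08 m and x of charger in the frame of tray between -0.098 and 0.098 m and y of charger in the frame of tray between -0.07 and 0.07 m and z of charger in the frame of tray between -0.01 and 0.08 m and x of relay in the frame of tray between -0.098 and 0.098 m and y of relay in the frame of tray between -0.07 and 0.07 m and z of relay in the frame of tray between -0.01 and 0.08 m and x of filter in the frame of tray between -0.098 and 0.098 m and y of filter in the frame of tray between -0.07 and 0.07 m and z of filter in the frame of tray between -0.01 and 0.08 m and angle between tray's own z axis and vertical below 0.15 rad and z of tray in the frame of mat below 0.02 m and value of joint each of gate, hood below 0.1 rad and contact force between the fingers and heatsink below 0.1 N and contact force between the fingers and transformer below 0.1 N and contact force between the fingers and charger below 0.1 N and contact force between the fingers and relay below 0.1 N and contact force between the fingers and filter below 0.1 N), for 0.3 s.
2. the gate has been swung wide open (1.2 rad or more) (value of joint gate above 1.2 rad), for 0.2 s.
3. the hood stands open by itself, past its balance point (1.7 rad or more), untouched (value of joint hood above 1.7 rad and contact force between the fingers and hood below 0.1 N), for 0.4 s.
4. the tray is tipped (0.5 rad or more) over the hopper (angle between tray's own z axis and vertical above 0.5 rad and horizontal distance between tray and shredder below 0.3 m and height (world z) of tray above 0.07 m), for 0.2 s.
At the end, for the whole second after the job is handed in: all parts present lie in the hopper (origin inside its walls, under 120 mm above the bench); hood under 0.06 rad, gate under 0.04 rad, latch bar down in its catch (under 0.06 rad); tray at rest, level within 0.1 rad, its centre over the mat (x of heatsink in the frame of shredder between -0.108 and 0.035 m and y of heatsink in the frame of shredder between -0.105 and 0.105 m and z of heatsink in the frame of shredder between 0 and 0.12 m and x of transformer in the frame of shredder between -0.108 and 0.035 m and y of transformer in the frame of shredder between -0.105 and 0.105 m and z of transformer in the frame of shredder between 0 and 0.12 m and x of charger in the frame of shredder between -0.108 and 0.035 m and y of charger in the frame of shredder between -0.105 and 0.105 m and z of charger in the frame of shredder between 0 and 0.12 m and x of relay in the frame of shredder between -0.108 and 0.035 m and y of relay in the frame of shredder between -0.105 and 0.105 m and z of relay in the frame of shredder between 0 and 0.12 m and x of filter in the frame of shredder between -0.108 and 0.035 m and y of filter in the frame of shredder between -0.105 and 0.105 m and z of filter in the frame of shredder between 0 and 0.12 m and value of joint each of hood, latch below 0.06 rad and value of joint gate below 0.04 rad and angle between tray's own z axis and vertical below 0.1 rad and x of tray in the frame of mat between -0.19 and 0.19 m and y of tray in the frame of mat between -0.26 and 0.26 m and z of tray in the frame of mat below 0.02 m and linear speed of tray below 0.03 m/s); the robot touches nothing.
It fails at once if a bystander (solder reel, flux jar) is knocked more than 50 mm from its place (distance of any of spool, jar from where it was at the start of the episode above 0.05 m).
Of heatsink, transformer, charger, relay, filter only 2 to 4 are there at a start; the rules pass over those that are not, and their reading is None.
At some moment in a run one of heatsink, transformer, charger, relay, filter may be knocked a few centimetres aside while the robot is not near it.
It also fails if it takes over 210 s, if anything falls off the work surface, if the arm or the gripper's body presses on something with over 40 N, if the wrist force passes 120 N, or if a joint passes its speed limit or range.

### The arm

A 6-joint arm with a two-finger parallel gripper is mounted at the origin on the work surface. World frame = base frame: x ahead of the robot, y to its left, z up, the work surface at z = 0. Lengths are in m, angles in rad, forces in N, time in s.
With the tool pointing down it reaches from about 0.425 to 0.95 m from the base axis. Payload 3.5 kg.
Tool frame: the origin (TCP) lies between the finger pads; the fingertips stand 17 mm ahead of it and the grasp point (between the pads) lies 2 mm behind it (ctrl.tip_reach is the distance from the TCP to the fingertips, in m); z points along the fingers, y is the direction in which the jaws open and shut (so a half turn about z gives the same grasp; the last joint's range is limited). The gripper opens to 85 mm and grips with 20 to 120 N. Pads are 22 mm wide; open, the fingers measure 114 mm over their backs; the gripper's body (76 mm by 85 mm) begins 54 mm behind the grasp point. The pads swing forward as they close: fully open they stand 13 mm farther back than shut.
Start: joints at [1.111, 0.286, 1.577, -0, 1.279, -0.15], TCP at [0.206, 0.643, 0.248] pointing down, gripper open.
Joint ranges: [-2.77, 2.77], [-0.9, 2.22], [0.21, 2.48], [-1.53, 4.67], [0.24, 2.81], [-2.84, 2.84]. Speed limits (rad/s): [2.79, 2.79, 3.14, 3.14, 3.14, 3.14].

### API

Orientations are given as a unit quaternion [x, y, z, w].
In Python, from plant import monitor, imaging, workorder, ctrl gives the robot as it stands.
- The arm moves only by the tool send_rows, never from a script. Its argument "rows" is a list of rows, each a list of 4 numbers: the shift along the world's x, y, z normalised to -1 to 1, where 1 is 0.3 m, then the turn about the world's z normalised to -1 to 1, where 1 is 360 degrees. A call has 1 to 20 rows; each row is the pose to reach, as a shift and turn from the pose commanded when the call began, turning the shorter way round; what a row does not reach only later rows make up. A row lasts 1/8 s, in which the tool goes at most 62.5 mm and 10.7 degrees, less where a joint would pass 70% of its speed; a pose out of reach is approached as far as the arm can. A call with a number of a shift or a turn outside -1 to 1 is refused whole. A call with a gripper value outside its range is refused whole. "jaw" is the closure, from 0 (fully open) to 1 (shut), set as the call begins (left out, the last holds). The fingers move at their own pace and stop on an object; "newtons" is the grip in N (left out, the last holds). Time passes only in rows, so rows that repeat a pose let the fingers close. It gives the time, the measured TCP pose, the force and the opening at its end, in the units of the state.
- monitor.get_state(): the state, without advancing time (a new reading comes with each control period).
- imaging.read_camera(name): name is "side" or "top"; returns the picture (384x512x3 uint8, red, green, blue); there is no depth.
- imaging.calibration(name): a dict with "intrinsics" (3x3 intrinsics, pixels), "cam_to_world" (4x4, takes a point from camera to world coordinates). Camera axes: x right, y up, looking along -z (the intrinsics and any distortion apply to the point x, -y, -z); pixel columns grow to the right and rows downward; lengths in m; the calibration is good to about 2 mm. A picture is of the moment at which its call begins. calibration takes no time and is no camera call.
- workorder.sign_off(): hands the job in, once; it reports no verdict.
The state is a dict: "time": time; "qpos": joint angles; "dq": joint speeds; "joint_efforts": joint torques, N m; "eef_pos": TCP position; "tcp_rot": TCP orientation; "contact_force": force on the tool from outside, world axes, zero at the start; "wrist_torque": the same for the moment, N m; "opening": opening from 0.0 (shut) to 1.0 (fully open).
Only numpy, scipy, OpenCV 4.12 (cv2) and the standard library are available. Lean on these libraries where they do the work, as an engineer would, in place of code of your own. Each camera call takes 0.05 s, during which the arm holds its last target.

## Working session

There is one attempt and no reset: what is moved stays moved. The work goes in short steps, Python scripts to look and compute and a tool call to move; the robot and the scene stay as the last step left them, time stands still between calls to the robot, and variables do not carry over. Pictures are saved under pics/ and viewed, and the job is handed in when it is done.

Besides the shell and the picture viewer there is one more tool, called after "Request:" as a command line: name --pt "numbers of a row" for each row, then --argument value for the rest. send_rows: Moves the arm, as the interface text tells. Scaled input: -1 to 1 covers 0.3 m each way for a shift and 360 degrees each way for a turn. Its arguments: {"type":"object","properties":{"rows":{"type":"array"},"jaw":{"type":"number"},"newtons":{"type":"number"}},"required":["rows"]}

```bash
ls; mkdir -p pics
python3 - <<'E'
from plant import monitor, imaging, workorder, ctrl
import cv2
for n in("side","top"):
    im=imaging.read_camera(n); cv2.imwrite(f"pics/{n}0.png",cv2.resize(im[:,:,::-1],(800,600),interpolation=cv2.INTER_CUBIC))
    c=imaging.calibration(n); print(n,c)
s=monitor.get_state();print(s, ctrl.tip_reach)
E
```

```text
pics
side {'intrinsics': array([[350.05460507,   0.        , 254.5579731 ],
       [  0.        , 350.05460507, 191.6825635 ],
       [  0.        ,   0.        ,   1.        ]]), 'cam_to_world': array([[ 0.89892779,  0.30083666, -0.31847469,  0.27446893],
       [-0.43794056,  0.6364789 , -0.63490368, -0.58361385],
       [ 0.01170011,  0.71020555,  0.70389714,  0.6765675 ],
       [ 0.        ,  0.        ,  0.        ,  1.        ]])}
top {'intrinsics': array([[375.98228062,   0.        , 253.47327347],
       [  0.        , 375.98228062, 192.59160956],
       [  0.        ,   0.        ,   1.        ]]), 'cam_to_world': array([[ 0.02888899,  0.9869948 , -0.15813504,  0.37085068],
       [-0.99957512,  0.02791204, -0.00839579, -0.07235494],
       [-0.00387273,  0.1583104 ,  0.9873818 ,  1.12033509],
       [ 0.        ,  0.        ,  0.        ,  1.        ]])}
{'time': 0.1, 'qpos': array([ 1.11099846e+00,  2.87075195e-01,  1.57801895e+00,  6.46016461e-06,
        1.27863240e+00, -1.50012827e-01]), 'dq': array([ 0.0005056 , -0.00163306, -0.00415994,  0.00270187, -0.00132202,
       -0.00140518]), 'joint_efforts': array([ 1.37407797e-04, -4.07291329e+01, -2.93702710e+01, -1.63016271e-04,
        3.41164872e-03,  7.39302209e-06]), 'eef_pos': array([0.20550378, 0.64236878, 0.24709304]), 'tcp_rot': array([ 1.54274740e-01,  9.88027412e-01, -1.01680754e-03, -3.23250578e-04]), 'contact_force': array([ 0.19203205,  0.03296081, -0.07101189]), 'wrist_torque': array([ 0.03622712,  0.00860956, -0.00896311]), 'opening': 1.000469637112242} 0.017
```

View pics/side0.png

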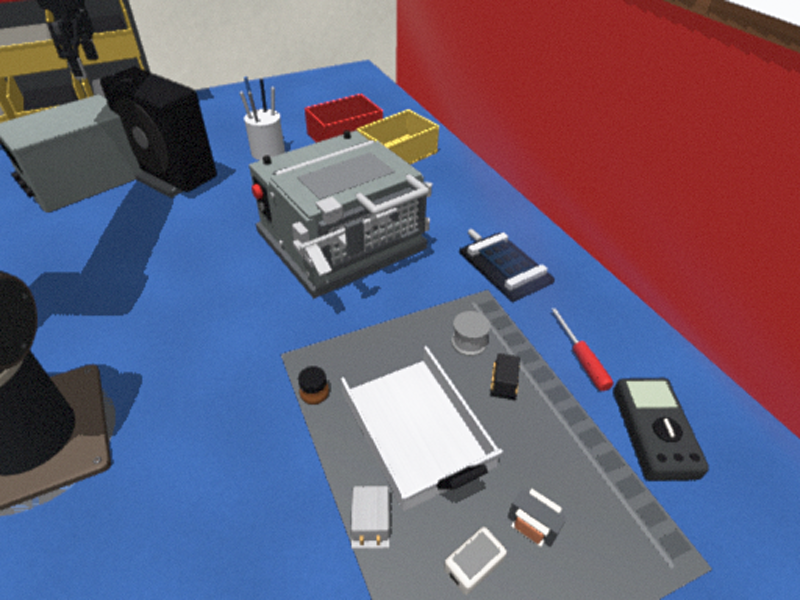

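View pics/top0.png

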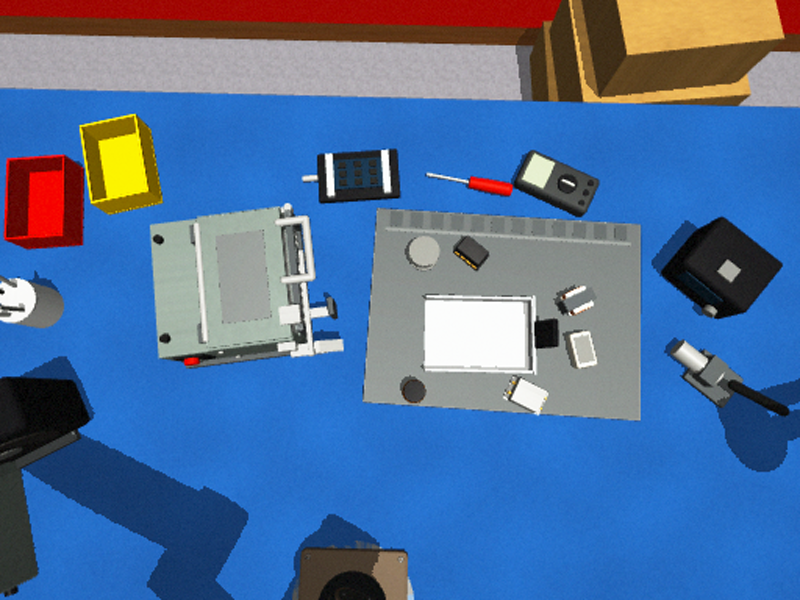

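Four parts are present: relay, transformer, charger and filter. Zooming in to get positions.

```bash
cat > h.py <<'E'
import numpy as np, cv2
from plant import monitor, imaging, workorder, ctrl
def proj(n,P):
    c=imaging.calibration(n);K=c["intrinsics"];T=np.linalg.inv(c["cam_to_world"])
    P=np.atleast_2d(P);p=P@T[:3,:3].T+T[:3,3]
    q=np.c_[p[:,0],-p[:,1],-p[:,2]]@K.T
    return q[:,:2]/q[:,2:]
def back(n,uv,z):
    c=imaging.calibration(n);K=c["intrinsics"];M=c["cam_to_world"]
    uv=np.atleast_2d(uv).astype(float)
    d=np.c_[uv,np.ones(len(uv))]@np.linalg.inv(K).T
    d=np.c_[d[:,0],-d[:,1],-d[:,2]]@M[:3,:3].T
    o=M[:3,3];t=(z-o[2])/d[:,2];return o+d*t[:,None]
def snap(n,name,roi=None,s=None,pts=None,im=None):
    # roi u0,v0,u1,v1
    if im is None: im=imaging.read_camera(n)[:,:,::-1].copy()
    u0,v0,u1,v1=roi or (0,0,512,384)
    s=s or min(800/(u1-u0),600/(v1-v0))
    o=cv2.resize(im[v0:v1,u0:u1],None,fx=s,fy=s,interpolation=cv2.INTER_CUBIC)
    if pts is not None:
        for p in proj(n,pts):
            q=((p+.5-[u0,v0])*s-.5); cv2.circle(o,tuple(int(round(a)) for a in q),3,(0,0,255),1)
    cv2.imwrite(f"pics/{name}.png",o); return im
def box(cx,cy,yaw,L,W,z):
    c,s=np.cos(yaw),np.sin(yaw)
    return np.array([[cx+c*a*L/2-s*b*W/2,cy+s*a*L/2+c*b*W/2,z] for a,b in((1,1),(1,-1),(-1,-1),(-1,1))])
def st():
    s=monitor.get_state();R=s["tcp_rot"]
    from scipy.spatial.transform import Rotation as Ro
    M=Ro.from_quat(R).as_matrix()
    print("t",round(s["time"],2),"tcp",s["eef_pos"].round(4),"jaw-yaw deg",np.degrees(np.arctan2(M[1,1],M[0,1])).round(2),"F",s["contact_force"].round(1),"open",round(s["opening"],3),"q",s["qpos"].round(2))
    return s
E
python3 - <<'E'
from h import *
st()
im=snap("top","t1",(230,130,420,272))
snap("top","t2",(90,125,240,237),im=im)
im=snap("side","s1",(170,180,450,384))
snap("side","s2",(150,80,290,195),im=im)
E
```

```text
t 0.1 tcp [0.2055 0.6424 0.2471] jaw-yaw deg 72.25 F [ 0.2  0.  -0.1] open 1.0 q [ 1.11  0.29  1.58  0.    1.28 -0.15]
```

View pics/t1.png

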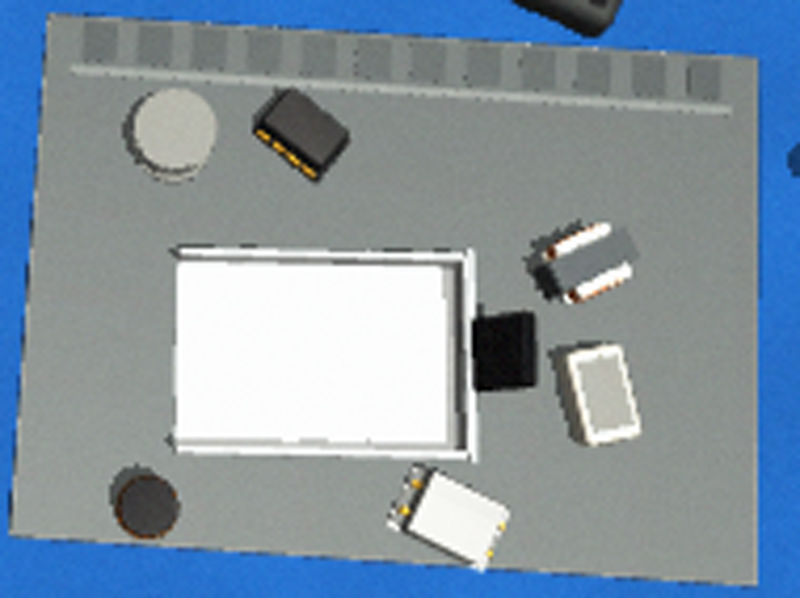

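View pics/t2.png

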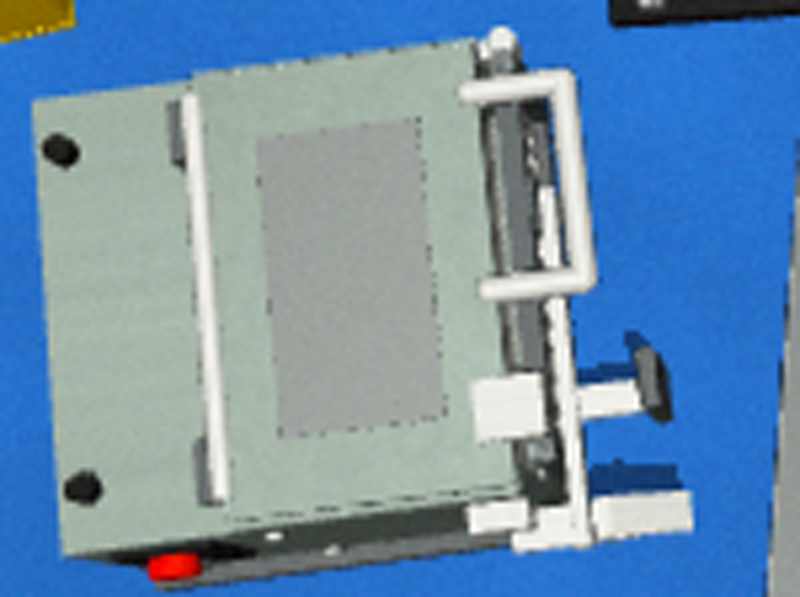

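View pics/s1.png

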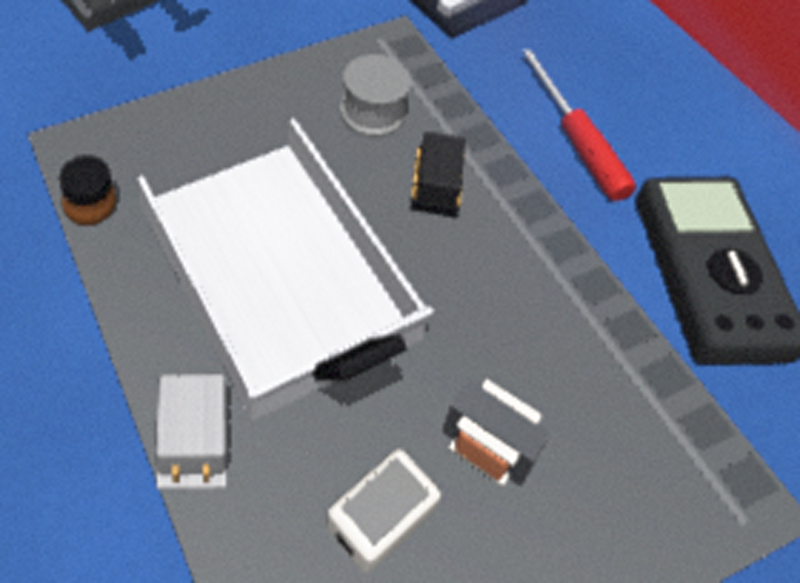

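View pics/s2.png

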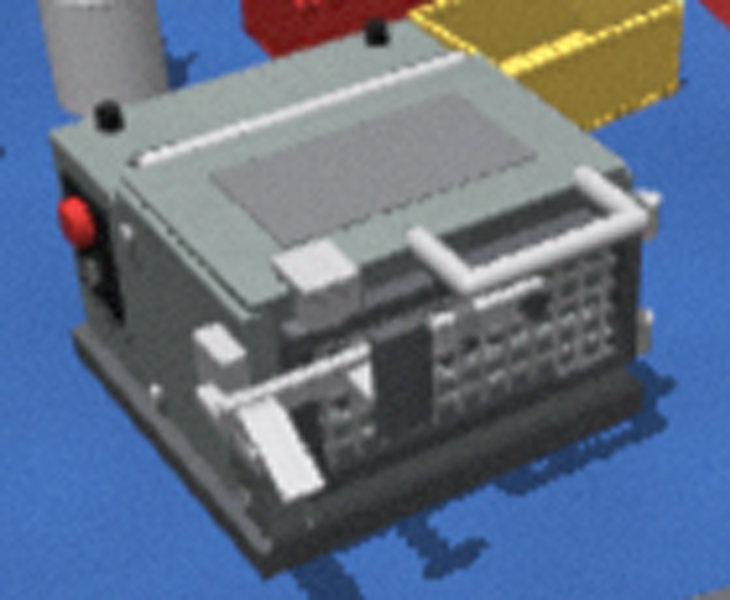

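```bash
cat >> h.py <<'E'
def cr(p,u0,v0,s):
    return (np.atleast_2d(p).astype(float)+.5)/s-.5+[u0,v0]
E
python3 - <<'E'
from h import *
np.set_printoptions(suppress=True,precision=4)
s=800/190
def b1(p,z): return back("top",cr(p,230,130,s),z)
s2=800/150
def b2(p,z): return back("top",cr(p,90,125,s2),z)
def rep(name,p,z,f=b1):
    P=f(p,z);print(name,P[:,:2].mean(0), [tuple(x) for x in P[:,:2].round(4)])
    e=np.diff(np.r_[P,P[:1]],axis=0)[:,:2];print("   len",np.hypot(*e.T).round(4),"ang",np.degrees(np.arctan2(e[:,1],e[:,0])).round(1))
rep("mat",[(50,14),(758,58),(757,585),(10,535)],.004)
rep("tray rear top",[(475,250),(477,460)],.044)
rep("grip top edge",[(536,313),(536,387)],.087)
rep("nose",[(176,262),(174,452)],.008)
rep("relay",[(288,88),(350,132),(318,181),(254,130)],.04)
rep("charger",[(568,352),(620,343),(640,437),(590,446)],.034)
rep("filter",[(425,470),(510,512),(484,568),(398,525)],.030)
rep("transf",[(530,258),(610,222),(638,252),(560,302)],.044)
rep("spool",[(174,130)],.048);rep("jar",[(147,506)],.046)
# shredder
rep("housing top",[(33,102),(193,75),(0,0)],.15,b2)
rep("hood",[(193,75),(472,38),(515,487),(228,520)],.165,b2)
rep("handle",[(566,76),(586,282)],.165,b2)
rep("lever",[(637,350),(655,348),(672,415),(652,422)],.182,b2)
rep("keeper",[(470,382),(543,374),(547,432),(477,440)],.177,b2)
E
```

```text
mat [ 0.5369 -0.2714] [(np.float64(0.7349), np.float64(-0.0205)), (np.float64(0.7159), np.float64(-0.5371)), (np.float64(0.3388), np.float64(-0.5226)), (np.float64(0.3579), np.float64(-0.0055))]
   len [0.517  0.3774 0.5175 0.3773] ang [-92.1 177.8  87.9  -2.3]
tray rear top [ 0.4892 -0.3209] [(np.float64(0.5611), np.float64(-0.3209)), (np.float64(0.4173), np.float64(-0.321))]
   len [0.1438 0.1438] ang [-180.    0.]
grip top edge [ 0.4883 -0.3503] [(np.float64(0.5126), np.float64(-0.3506)), (np.float64(0.4639), np.float64(-0.3499))]
   len [0.0487 0.0487] ang [179.2  -0.8]
nose [ 0.4856 -0.1173] [(np.float64(0.5528), np.float64(-0.1166)), (np.float64(0.4184), np.float64(-0.1181))]
   len [0.1344 0.1344] ang [-179.4    0.6]
relay [ 0.6418 -0.2019] [(np.float64(0.6738), np.float64(-0.1914)), (np.float64(0.6432), np.float64(-0.2351)), (np.float64(0.6075), np.float64(-0.213)), (np.float64(0.6427), np.float64(-0.1679))]
   len [0.0533 0.042  0.0572 0.0389] ang [-125.   148.2   52.   -37.1]
charger [ 0.465  -0.4109] [(np.float64(0.4934), np.float64(-0.3865)), (np.float64(0.5007), np.float
[... 1330 characters left out ...]
80.5 -171.3   98.2    9.1]
handle [0.6113 0.0844] [(np.float64(0.6629), np.float64(0.0921)), (np.float64(0.5596), np.float64(0.0768))]
   len [0.1045 0.1045] ang [-171.6    8.4]
lever [0.5081 0.0394] [(np.float64(0.524), np.float64(0.0483)), (np.float64(0.5252), np.float64(0.0398)), (np.float64(0.4934), np.float64(0.0302)), (np.float64(0.4898), np.float64(0.0395))]
   len [0.0086 0.0332 0.01   0.0353] ang [ -81.9 -163.4  111.2   14.3]
keeper [0.4957 0.1083] [(np.float64(0.5072), np.float64(0.1277)), (np.float64(0.512), np.float64(0.0931)), (np.float64(0.4843), np.float64(0.0897)), (np.float64(0.4795), np.float64(0.1227))]
   len [0.0349 0.028  0.0333 0.0281] ang [ -82.  -173.    98.2   10.3]
```

```bash
cat > m.py <<'E'
from h import *
D=np.radians
SH=[.5520,.2260,D(98.4)]
TR=[.4874,-.2190,D(91)]
def fr(p,loc):
    c,s=np.cos(p[2]),np.sin(p[2]);loc=np.atleast_2d(loc)
    return np.c_[p[0]+c*loc[:,0]-s*loc[:,1],p[1]+s*loc[:,0]+c*loc[:,1],loc[:,2]]
def bx(p,L,W,z0,h): 
    return np.r_[box(*p,L,W,z0),box(*p,L,W,z0+h)]
PARTS={"relay":([.6418,-.2030,D(53)],.060,.038,.036),"charger":([.4650,-.4109,D(11)],.066,.040,.030),
"filter":([.3779,-.3084,D(65)],.072,.045,.034),"transformer":([.555,-.397,D(120)],.060,.044,.040)}
def shpts():
    return fr(SH,[(-.179,.055,.182),(-.179,.085,.182),(-.148,-.039-.050,.165),(-.148,-.039+.05,.165),(-.106,-.111,.165),(-.106,.111,.165),(.034,-.111,.165),(.034,.111,.165),(-.1175,.125,0),(.1175,.125,0),(-.1175,-.125,0),(.1175,-.125,.15),(.1175,.125,.15),(-.122,-.115,.155)])
def trpts():
    P=[(x,y,z) for x in(-.1,.1) for y in(-.07,.07) for z in(.0,.040 if x<0 else .038)]+[(-.129,-.025,.083),(-.129,.025,.083)]
    Q=fr(TR,P);Q[:,2]+=.004;return Q
E
python3 - <<'E'
from m import *
pp=np.vstack([bx(p,L,W,.004,h) for p,L,W,h in PARTS.values()]+[trpts()])
snap("top","t3",(230,130,420,272),pts=pp)
snap("side","s3",(170,180,450,384),pts=pp)
snap("top","t4",(90,125,240,237),pts=shpts())
snap("side","s4",(150,80,290,195),pts=shpts())
E
```

```text
(no output)
```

View pics/t3.png

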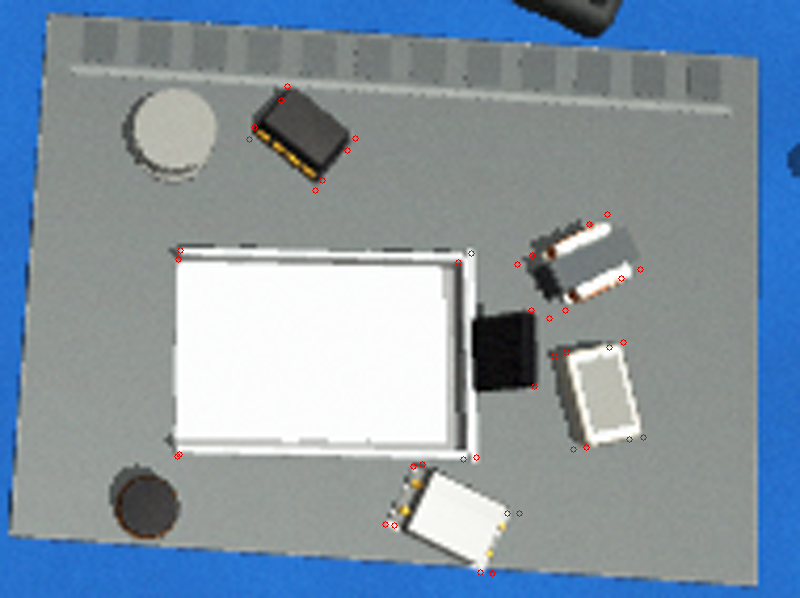

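View pics/s3.png

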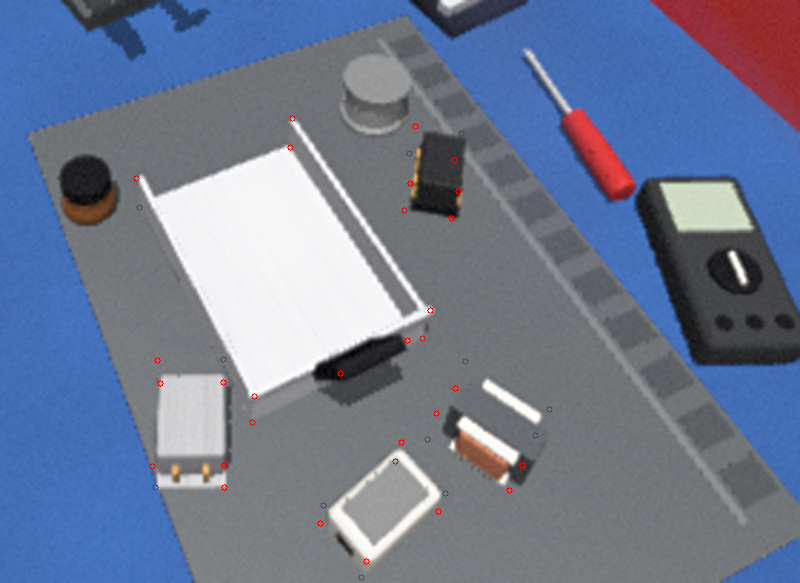

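View pics/t4.png

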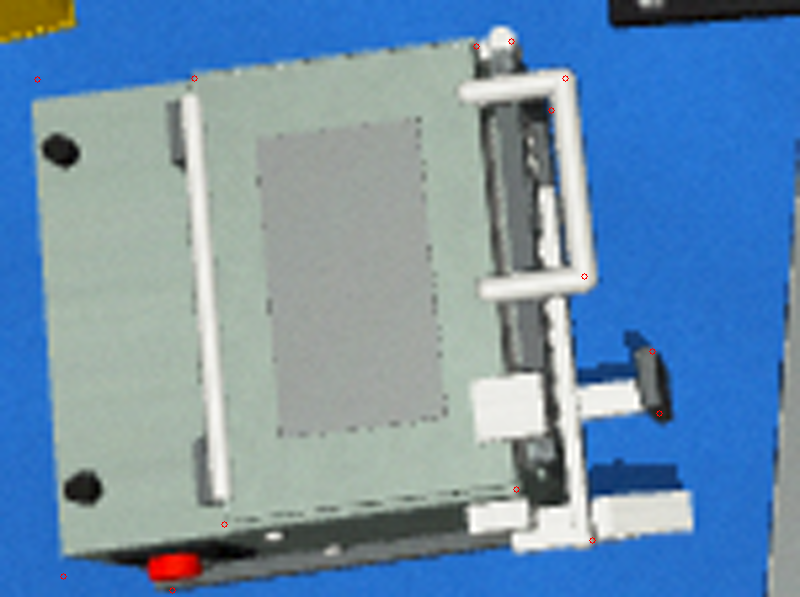

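View pics/s4.png

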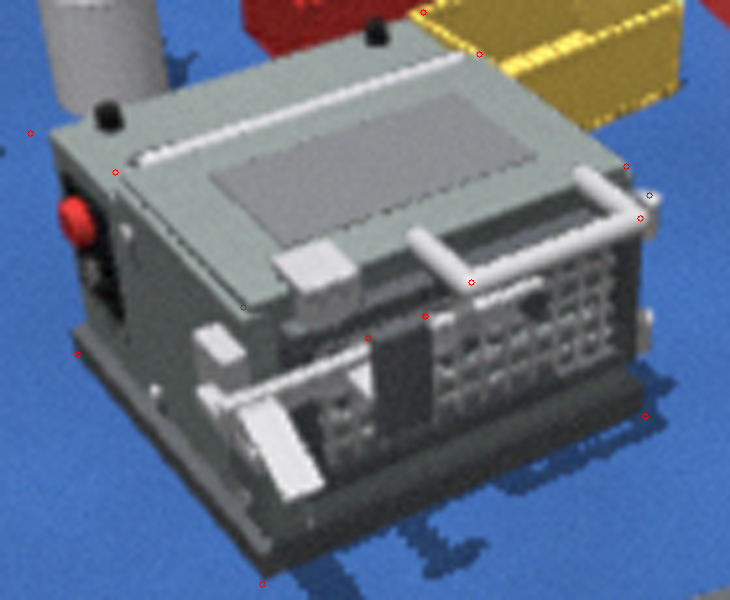

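Run:
```python
from m import *
np.set_printoptions(suppress=True,precision=4)
for z in(.034,.040,.044):
  print(z,back("top",cr((588,260),230,130,800/190),z),back("side",cr((500,422),170,180,800/280),z))
P={"transformer":([.5555,-.3955+.0,D(115)],.060,.044,.040)}
pp=np.vstack([bx(p,L,W,.004,h) for p,L,W,h in P.values()])
snap("top","t5",(340,160,390,210),s=12,pts=pp)
snap("side","s5",(310,290,370,360),s=8,pts=pp)
```

```text
0.034 [[ 0.558  -0.4015  0.034 ]] [[ 0.5597 -0.4023  0.034 ]]
0.04 [[ 0.557  -0.3997  0.04  ]] [[ 0.557 -0.404  0.04 ]]
0.044 [[ 0.5563 -0.3985  0.044 ]] [[ 0.5552 -0.4051  0.044 ]]
```

View pics/t5.png

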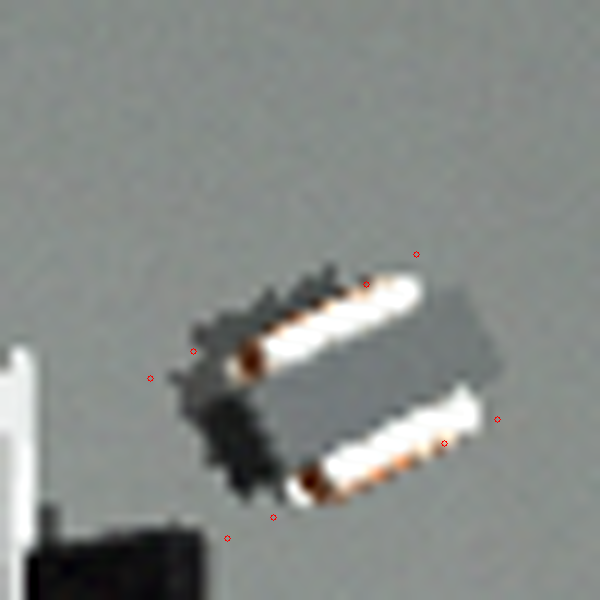

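View pics/s5.png

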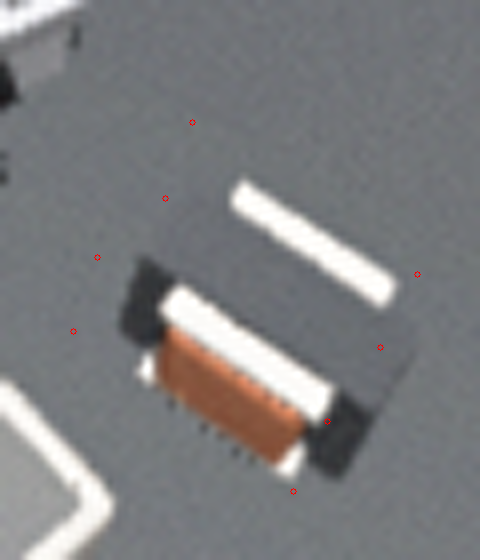

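Request:
send_rows --pt "0.98 -0.64 0.18 -0.27" --pt "0.98 -0.64 0.18 -0.27" --pt "0.98 -0.64 0.18 -0.27" --pt "0.98 -0.64 0.18 -0.27" --pt "0.98 -0.64 0.18 -0.27" --pt "0.98 -0.64 0.18 -0.27" --pt "0.98 -0.64 0.18 -0.27" --pt "0.98 -0.64 0.18 -0.27" --pt "0.98 -0.64 0.18 -0.27" --pt "0.98 -0.64 0.18 -0.27" --jaw 0.32 --newtons 60

```text
time: 1.75
eef_pos: [0.4998, 0.4508, 0.3024]
tcp_rot: [0.843, 0.538, 0.0, 0.0]
contact_force: [-0.0, 0.1, -0.2]
opening: 0.68
```

Request:
send_rows --pt "0.3 -1 0 0" --pt "0.3 -1 0 0" --pt "0.3 -1 0 0" --pt "0.3 -1 0 0" --pt "0.3 -1 0 0" --pt "0.3 -1 0 0"

```text
time: 2.5
eef_pos: [0.5908, 0.147, 0.3024]
tcp_rot: [0.844, 0.536, -0.0, 0.0]
contact_force: [0.6, 1.0, -0.8]
opening: 0.675
```

Request:
send_rows --pt "-0.2 -1 0 0" --pt "-0.2 -1 0 0" --pt "-0.2 -1 0 0" --pt "-0.2 -1 0 0" --pt "-0.2 -1 0 0" --pt "-0.2 -1 0 0"

```text
time: 3.25
eef_pos: [0.5293, -0.1513, 0.3024]
tcp_rot: [0.844, 0.537, 0.0, 0.0]
contact_force: [-0.0, 1.0, -0.3]
opening: 0.681
```

Run:
```python
from m import *
st()
im=snap("top","t6",(220,110,430,272))
```

```text
t 3.25 tcp [ 0.5293 -0.1513  0.3024] jaw-yaw deg -25.08 F [-0.   1.  -0.3] open 0.681 q [-0.46 -0.03  1.82 -0.    1.34 -0.02]
```

View pics/t6.png

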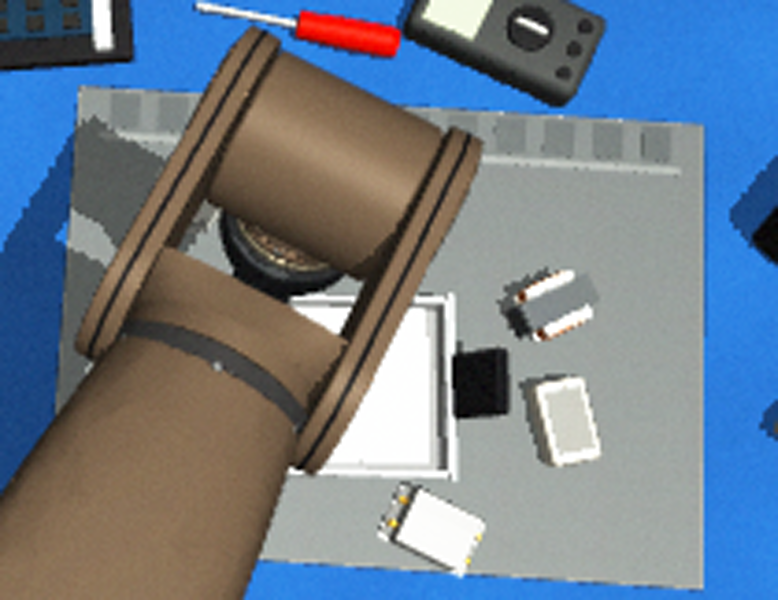

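Request:
send_rows --pt "-0.524 -0.566 -0.3 0" --pt "-0.524 -0.566 -0.5 0" --pt "-0.524 -0.566 -0.6 0" --pt "-0.524 -0.566 -0.6 0" --pt "-0.524 -0.566 -0.6 0" --pt "-0.524 -0.566 -0.6 0" --pt "-0.524 -0.566 -0.6 0"

```text
time: 4.18
eef_pos: [0.3742, -0.3182, 0.1234]
tcp_rot: [0.843, 0.539, 0.0, 0.001]
contact_force: [1.7, 0.5, 0.3]
opening: 0.683
```

Run:
```python
from m import *
st()
snap("side","s6",(200,280,340,384))
snap("top","t7",(290,200,390,275))
```

```text
t 4.17 tcp [ 0.3742 -0.3182  0.1234] jaw-yaw deg -24.82 F [1.7 0.5 0.3] open 0.683 q [-0.91  0.02  2.12  0.    1.   -0.48]
```

View pics/s6.png

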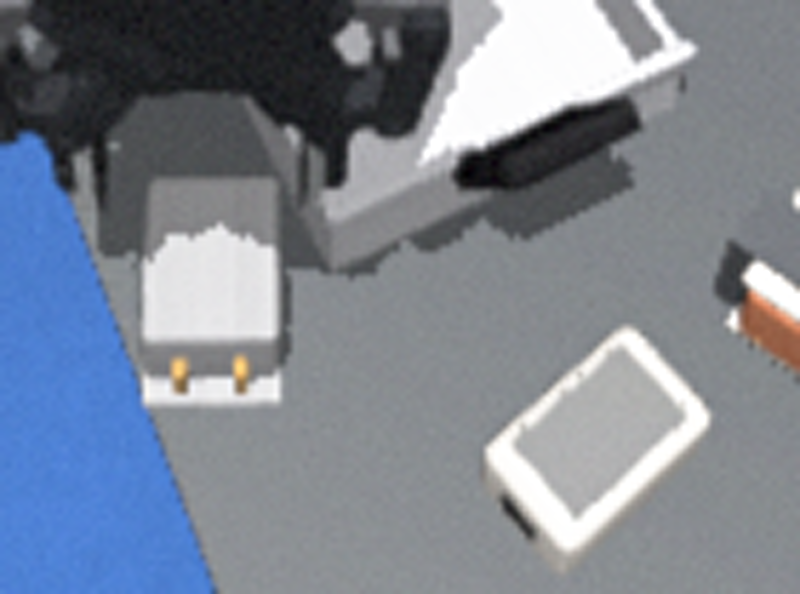

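View pics/t7.png

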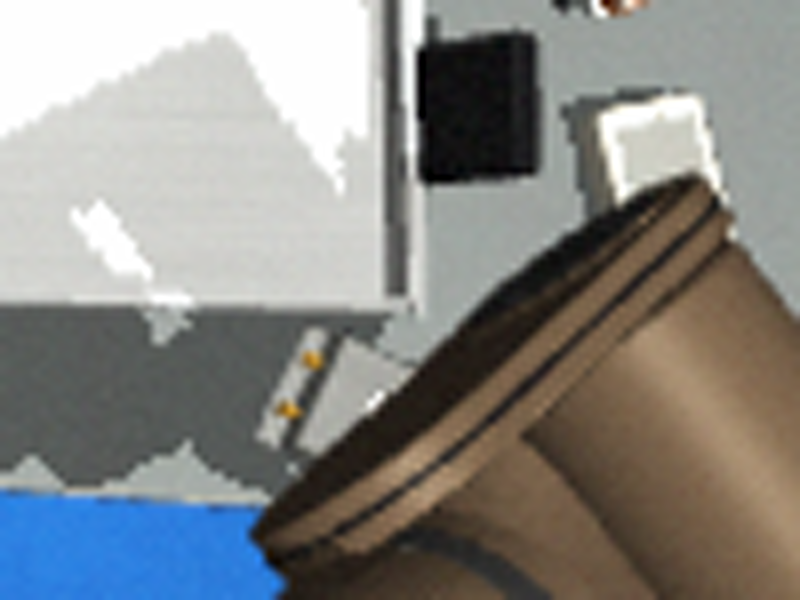

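Request:
send_rows --pt "0 0 0 0" --pt "0 0 -0.1 0" --pt "0 0 -0.2 0" --pt "0 0 -0.25 0" --pt "0 0 -0.29 0" --pt "0 0 -0.317 0" --pt "0 0 -0.317 0" --pt "0 0 -0.317 0"

```text
time: 5.28
eef_pos: [0.3729, -0.3194, 0.0279]
tcp_rot: [0.843, 0.538, 0.0, 0.001]
contact_force: [0.1, 0.4, 0.0]
opening: 0.681
```

Request:
send_rows --pt "0 0 0 0" --pt "0 0 0 0" --pt "0 0 0 0" --pt "0 0 0 0" --pt "0 0 0 0" --jaw 1

```text
time: 5.9
eef_pos: [0.3732, -0.3197, 0.0282]
tcp_rot: [0.843, 0.538, 0.0, 0.001]
contact_force: [-0.3, -0.4, 5.9]
opening: 0.518
```

Request:
send_rows --pt "0 0 0.1 0" --pt "0 0 0.2 0" --pt "0 0 0.3 0" --pt "0 0 0.35 0" --pt "0 0 0.35 0"

```text
time: 6.52
eef_pos: [0.3727, -0.3192, 0.1327]
tcp_rot: [0.843, 0.538, 0.0, 0.001]
contact_force: [0.8, 0.1, -0.7]
opening: 0.517
```

Run:
```python
from m import *
st()
snap("side","s7",(180,220,340,340))
```

```text
t 6.53 tcp [ 0.3727 -0.3192  0.1327] jaw-yaw deg -24.95 F [ 0.8  0.1 -0.7] open 0.517 q [-0.92  0.01  2.12  0.    1.02 -0.48]
```

View pics/s7.png

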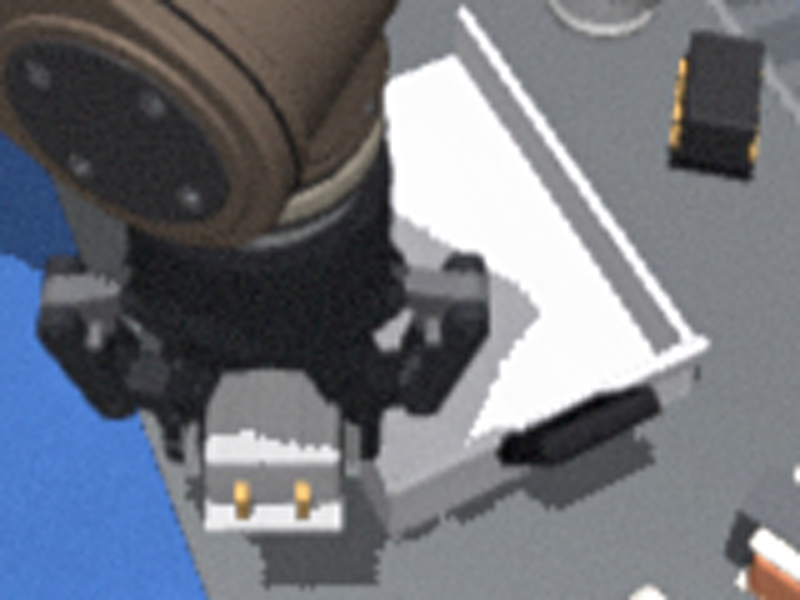

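Request:
send_rows --pt "0.33 0.555 0 -0.178" --pt "0.33 0.555 0 -0.178" --pt "0.33 0.555 0 -0.178" --pt "0.33 0.555 0 -0.178" --pt "0.33 0.555 0 -0.178" --pt "0.33 0.555 0 -0.178" --pt "0.33 0.555 -0.1 -0.178" --pt "0.33 0.555 -0.2 -0.178" --pt "0.33 0.555 -0.27 -0.178" --pt "0.33 0.555 -0.31 -0.178" --pt "0.33 0.555 -0.325 -0.178" --pt "0.33 0.555 -0.325 -0.178" --pt "0.33 0.555 -0.325 -0.178"

```text
time: 8.2
eef_pos: [0.4722, -0.1528, 0.0356]
tcp_rot: [1.0, 0.008, 0.001, 0.0]
contact_force: [-0.3, 0.1, -0.3]
opening: 0.516
```

Request:
send_rows --pt "0 0 0 0" --pt "0 0 0 0" --pt "0 0 0 0" --pt "0 0 0.05 0" --pt "0 0 0.2 0" --pt "0 0 0.4 0" --pt "0 0 0.5 0" --pt "0 0 0.5 0" --jaw 0.3

```text
time: 9.2
eef_pos: [0.4734, -0.1534, 0.1891]
tcp_rot: [1.0, 0.009, 0.004, 0.002]
contact_force: [0.5, -0.0, 0.2]
opening: 0.698
```

Run:
```python
from m import *
st()
snap("side","s8",(170,180,450,384))
```

```text
t 9.2 tcp [ 0.4734 -0.1534  0.1891] jaw-yaw deg -89.02 F [ 0.5 -0.   0.2] open 0.698 q [-0.52 -0.06  2.06 -0.    1.12  1.04]
```

View pics/s8.png

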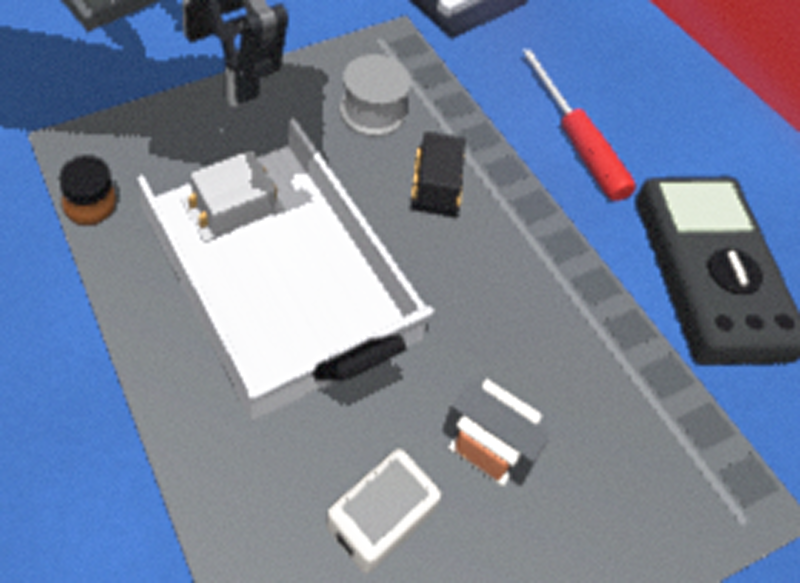

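Request:
send_rows --pt "-0.028 -0.859 0 0.278" --pt "-0.028 -0.859 0 0.278" --pt "-0.028 -0.859 0 0.278" --pt "-0.028 -0.859 0 0.278" --pt "-0.028 -0.859 0 0.278" --pt "-0.028 -0.859 0 0.278" --pt "-0.028 -0.859 0 0.278" --pt "-0.028 -0.859 -0.1 0.278" --pt "-0.028 -0.859 -0.25 0.278" --pt "-0.028 -0.859 -0.28 0.278" --pt "-0.028 -0.859 -0.28 0.278" --jaw 0

```text
time: 10.62
eef_pos: [0.4616, -0.4083, 0.097]
tcp_rot: [0.636, 0.772, 0.001, -0.003]
contact_force: [0.1, -0.2, -0.5]
opening: 1.002
```

Run:
```python
from m import *
st()
snap("side","s9",(220,240,380,360))
```

```text
t 10.62 tcp [ 0.4616 -0.4083  0.097 ] jaw-yaw deg 10.99 F [ 0.1 -0.2 -0.5] open 1.002 q [-0.89  0.33  1.82  0.    1.   -1.08]
```

View pics/s9.png

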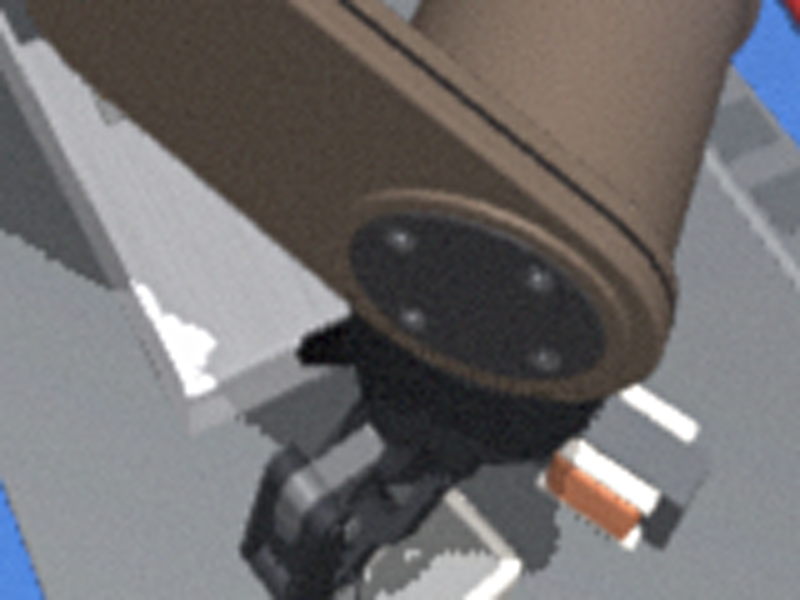

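Request:
send_rows --pt "0 0 0 0" --pt "0 0 0 0" --pt "0 0 -0.1 0" --pt "0 0 -0.2 0" --pt "0 0 -0.25 0" --pt "0 0 -0.27 0" --pt "0 0 -0.27 0" --pt "0 0 -0.27 0" --jaw 0.08

```text
time: 11.68
eef_pos: [0.4638, -0.4109, 0.0211]
tcp_rot: [0.636, 0.772, -0.0, 0.001]
contact_force: [0.5, 0.1, 0.3]
opening: 0.919
```

Request:
send_rows --pt "0 0 0 0" --pt "0 0 0 0" --pt "0 0 0 0" --pt "0 0 0 0" --pt "0 0 0.1 0" --pt "0 0 0.3 0" --pt "0 0 0.4 0" --pt "0 0 0.5 0" --pt "0 0 0.5 0" --jaw 1

```text
time: 12.8
eef_pos: [0.464, -0.4112, 0.1723]
tcp_rot: [0.636, 0.772, -0.001, 0.003]
contact_force: [-0.3, -0.6, -1.4]
opening: 0.761
```

Run:
```python
from m import *
st()
snap("side","s10",(200,200,400,350))
```

```text
t 12.8 tcp [ 0.464  -0.4112  0.1723] jaw-yaw deg 11.05 F [-0.3 -0.6 -1.4] open 0.761 q [-0.89  0.24  1.78  0.    1.12 -1.08]
```

View pics/s10.png

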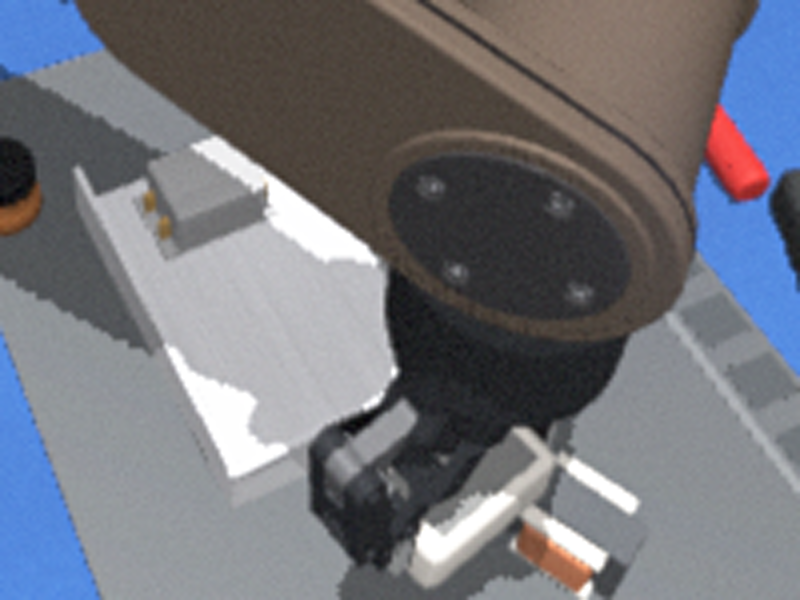

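Request:
send_rows --pt "0.077 0.704 0 -0.028" --pt "0.077 0.704 0 -0.028" --pt "0.077 0.704 0 -0.028" --pt "0.077 0.704 0 -0.028" --pt "0.077 0.704 -0.1 -0.028" --pt "0.077 0.704 -0.2 -0.028" --pt "0.077 0.704 -0.3 -0.028" --pt "0.077 0.704 -0.4 -0.028" --pt "0.077 0.704 -0.45 -0.028" --pt "0.077 0.704 -0.475 -0.028" --pt "0.077 0.704 -0.475 -0.028" --pt "0.077 0.704 -0.475 -0.028"

```text
time: 14.35
eef_pos: [0.4869, -0.1994, 0.028]
tcp_rot: [0.701, 0.713, 0.0, 0.001]
contact_force: [-0.3, 0.1, -0.4]
opening: 0.761
```

Request:
send_rows --pt "0 0 0 0" --pt "0 0 0 0" --pt "0 0 0 0" --pt "0 0 0.05 0" --pt "0 0 0.2 0" --pt "0 0 0.4 0" --pt "0 0 0.5 0" --pt "0 0 0.5 0" --jaw 0.12

```text
time: 15.35
eef_pos: [0.4881, -0.2001, 0.1817]
tcp_rot: [0.701, 0.713, 0.001, 0.004]
contact_force: [0.4, -0.2, -0.6]
opening: 0.88
```

Run:
```python
from m import *
st()
snap("side","s11",(170,180,450,384))
```

```text
t 15.35 tcp [ 0.4881 -0.2001  0.1817] jaw-yaw deg 0.98 F [ 0.4 -0.2 -0.6] open 0.88 q [-0.58  0.02  2.   -0.    1.11 -0.6 ]
```

View pics/s11.png

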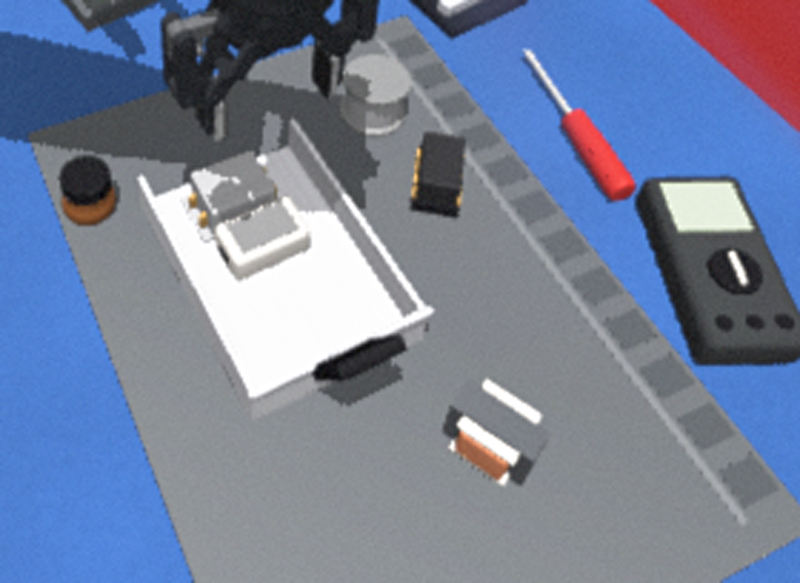

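Request:
send_rows --pt "0.516 -0.016 0 0.144" --pt "0.516 -0.016 0 0.144" --pt "0.516 -0.016 0 0.144" --pt "0.516 -0.016 0 0.144" --pt "0.516 -0.016 -0.1 0.144" --pt "0.516 -0.016 -0.2 0.144" --pt "0.516 -0.016 -0.25 0.144" --pt "0.516 -0.016 -0.25 0.144" --jaw 0.05

```text
time: 16.4
eef_pos: [0.6395, -0.203, 0.0994]
tcp_rot: [0.319, 0.948, 0.0, -0.003]
contact_force: [0.2, 0.5, -0.4]
opening: 0.952
```

Run:
```python
from m import *
st()
snap("side","s12",(260,180,380,270))
snap("top","t12",(260,110,360,185))
```

```text
t 16.4 tcp [ 0.6395 -0.203   0.0994] jaw-yaw deg 52.8 F [ 0.2  0.5 -0.4] open 0.952 q [-0.46  0.43  1.68  0.    1.04 -1.38]
```

View pics/s12.png

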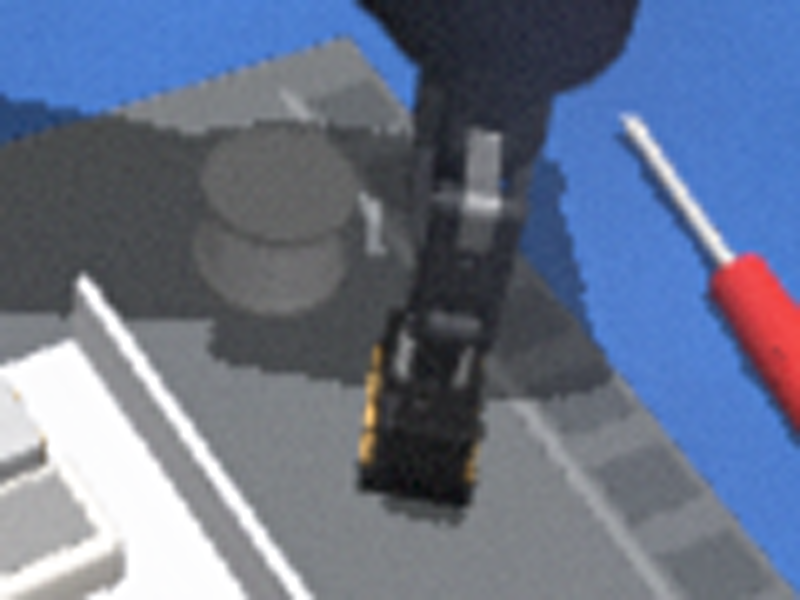

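View pics/t12.png

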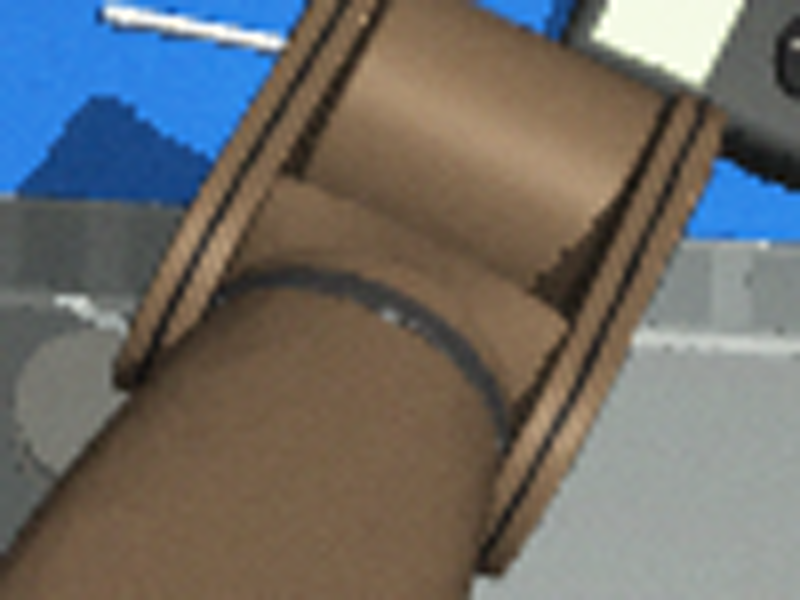

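Request:
send_rows --pt "0 0 0 0" --pt "0 0 0 0" --pt "0 0 -0.1 0" --pt "0 0 -0.2 0" --pt "0 0 -0.25 0" --pt "0 0 -0.265 0" --pt "0 0 -0.265 0" --pt "0 0 -0.265 0"

```text
time: 17.5
eef_pos: [0.642, -0.2042, 0.0243]
tcp_rot: [0.319, 0.948, -0.0, 0.001]
contact_force: [0.0, 0.6, -0.7]
opening: 0.947
```

Request:
send_rows --pt "0 0 0 0" --pt "0 0 0 0" --pt "0 0 0 0" --pt "0 0 0 0" --pt "0 0 0.1 0" --pt "0 0 0.3 0" --pt "0 0 0.4 0" --pt "0 0 0.5 0" --pt "0 0 0.5 0" --jaw 1

```text
time: 18.62
eef_pos: [0.6422, -0.2043, 0.1752]
tcp_rot: [0.319, 0.948, -0.0, 0.002]
contact_force: [0.4, -0.5, -0.4]
opening: 0.692
```

Run:
```python
from m import *
st()
snap("side","s13",(220,140,420,290))
```

```text
t 18.62 tcp [ 0.6422 -0.2043  0.1752] jaw-yaw deg 52.81 F [ 0.4 -0.5 -0.4] open 0.692 q [-0.46  0.34  1.64 -0.    1.15 -1.38]
```

View pics/s13.png

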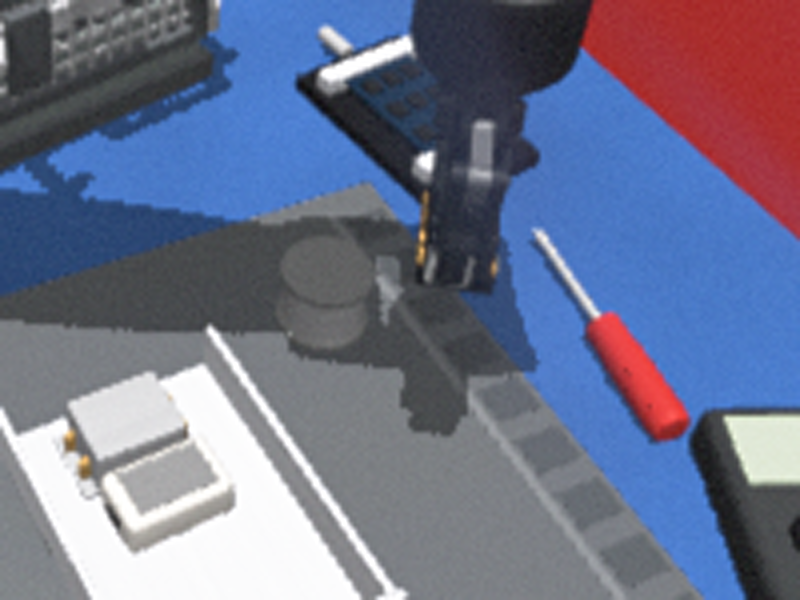

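Request:
send_rows --pt "-0.514 -0.132 0 -0.144" --pt "-0.514 -0.132 0 -0.144" --pt "-0.514 -0.132 0 -0.144" --pt "-0.514 -0.132 0 -0.144" --pt "-0.514 -0.132 -0.1 -0.144" --pt "-0.514 -0.132 -0.2 -0.144" --pt "-0.514 -0.132 -0.3 -0.144" --pt "-0.514 -0.132 -0.4 -0.144" --pt "-0.514 -0.132 -0.45 -0.144" --pt "-0.514 -0.132 -0.472 -0.144" --pt "-0.514 -0.132 -0.472 -0.144" --pt "-0.514 -0.132 -0.472 -0.144"

```text
time: 20.18
eef_pos: [0.4876, -0.2439, 0.0322]
tcp_rot: [0.701, 0.713, 0.0, 0.001]
contact_force: [-0.5, 0.3, -1.0]
opening: 0.691
```

Request:
send_rows --pt "0 0 0 0" --pt "0 0 0 0" --pt "0 0 0 0" --pt "0 0 0.05 0" --pt "0 0 0.2 0" --pt "0 0 0.4 0" --pt "0 0 0.5 0" --pt "0 0 0.5 0" --jaw 0.15

```text
time: 21.18
eef_pos: [0.4886, -0.2446, 0.1858]
tcp_rot: [0.701, 0.713, 0.001, 0.004]
contact_force: [-0.3, -0.1, 0.3]
opening: 0.853
```

Run:
```python
from m import *
st()
snap("side","s14",(170,180,450,384))
```

```text
t 21.18 tcp [ 0.4886 -0.2446  0.1858] jaw-yaw deg 0.98 F [-0.3 -0.1  0.3] open 0.853 q [-0.65  0.06  1.95 -0.    1.12 -0.67]
```

View pics/s14.png

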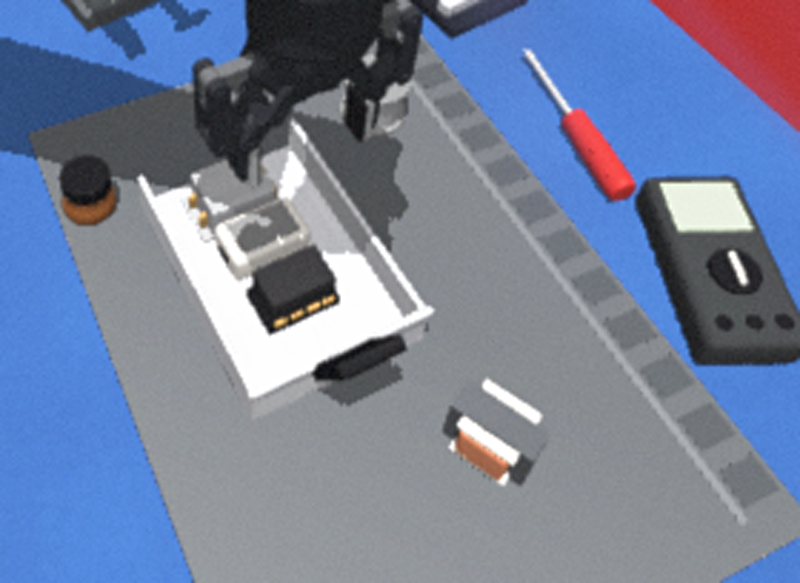

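Run:
```python
from m import *
p=[.556,-.402,D(114)]
snap("side","s15",(310,290,370,360),s=8,pts=bx(p,.06,.044,.004,.04))
snap("top","t15",(340,160,390,210),s=12,pts=bx(p,.06,.044,.004,.04))
```

```text
(no output)
```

View pics/s15.png

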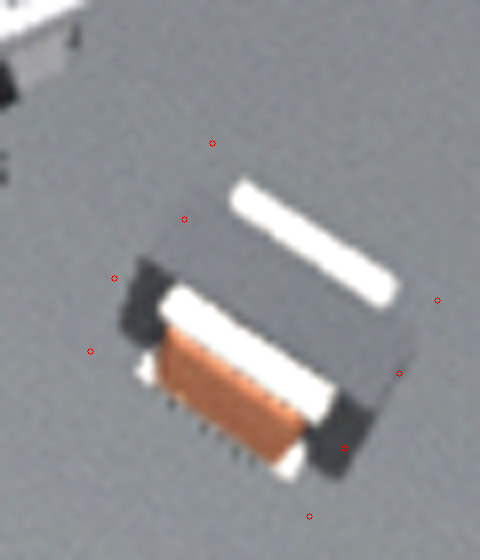

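View pics/t15.png

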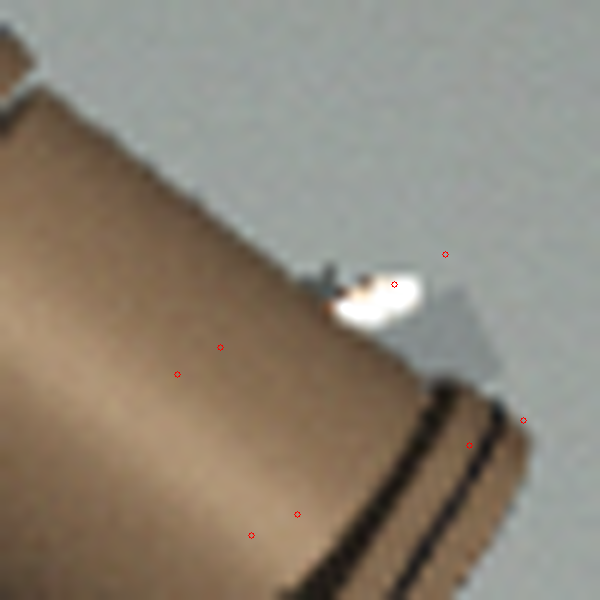

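Request:
send_rows --pt "0.238 -0.525 0 -0.181" --pt "0.238 -0.525 0 -0.181" --pt "0.238 -0.525 0 -0.181" --pt "0.238 -0.525 0 -0.181" --pt "0.238 -0.525 0 -0.181" --pt "0.238 -0.525 -0.1 -0.181" --pt "0.238 -0.525 -0.2 -0.181" --pt "0.238 -0.525 -0.25 -0.181" --pt "0.238 -0.525 -0.25 -0.181" --pt "0.238 -0.525 -0.25 -0.181" --pt "0.238 -0.525 -0.25 -0.181" --jaw 0.04

```text
time: 22.7
eef_pos: [0.559, -0.4015, 0.1079]
tcp_rot: [0.975, 0.223, 0.001, 0.001]
contact_force: [-0.4, 0.2, 1.1]
opening: 0.959
```

Run:
```python
from m import *
st()
snap("side","s16",(270,250,390,340))
```

```text
t 22.7 tcp [ 0.559  -0.4015  0.1079] jaw-yaw deg -64.19 F [-0.4  0.2  1.1] open 0.959 q [-0.77  0.45  1.64  0.    1.05  0.35]
```

View pics/s16.png

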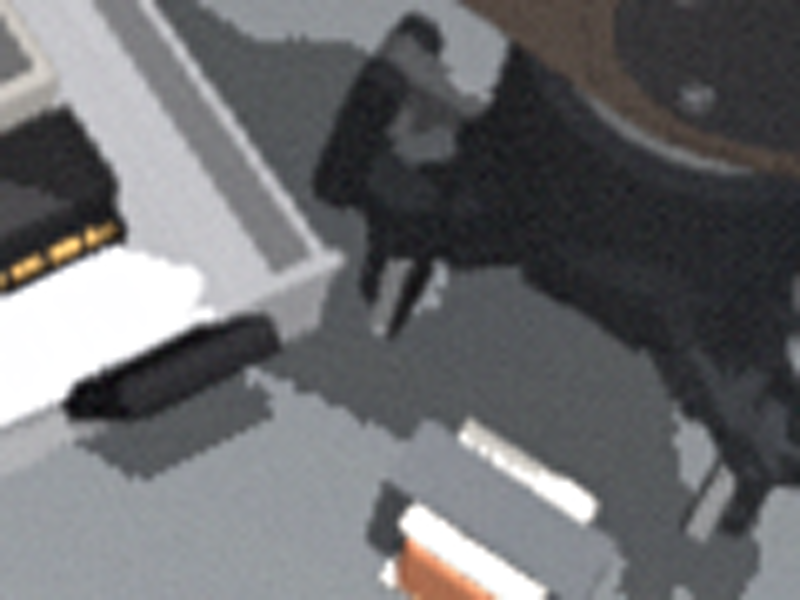

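Request:
send_rows --pt "0 0 -0.1 0" --pt "0 0 -0.2 0" --pt "0 0 -0.25 0" --pt "0 0 -0.265 0" --pt "0 0 -0.265 0" --pt "0 0 -0.265 0"

```text
time: 23.5
eef_pos: [0.559, -0.4016, 0.0282]
tcp_rot: [0.975, 0.223, 0.001, 0.001]
contact_force: [0.1, 0.1, -0.4]
opening: 0.96
```

Request:
send_rows --pt "0 0 0 0" --pt "0 0 0 0" --pt "0 0 0 0" --pt "0 0 0 0" --pt "0 0 0.1 0" --pt "0 0 0.3 0" --pt "0 0 0.4 0" --pt "0 0 0.5 0" --pt "0 0 0.5 0" --jaw 1

```text
time: 24.62
eef_pos: [0.5591, -0.4016, 0.1789]
tcp_rot: [0.975, 0.223, 0.001, 0.002]
contact_force: [-0.7, -0.5, -1.7]
opening: 0.695
```

Run:
```python
from m import *
st()
snap("side","s17",(220,200,420,350))
```

```text
t 24.62 tcp [ 0.5591 -0.4016  0.1789] jaw-yaw deg -64.18 F [-0.7 -0.5 -1.7] open 0.695 q [-0.77  0.37  1.6  -0.    1.17  0.35]
```

View pics/s17.png

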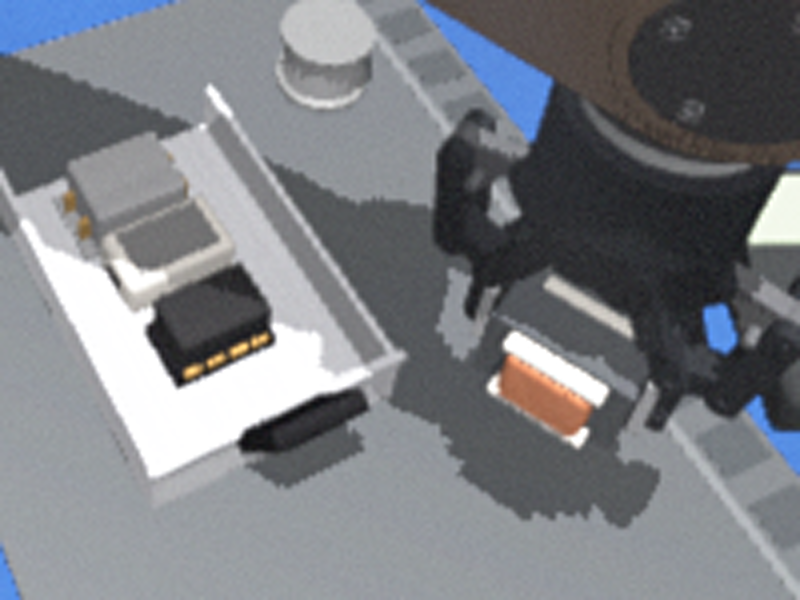

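Request:
send_rows --pt "-0.235 0.375 0 0.181" --pt "-0.235 0.375 0 0.181" --pt "-0.235 0.375 0 0.181" --pt "-0.235 0.375 0 0.181" --pt "-0.235 0.375 0 0.181" --pt "-0.235 0.375 0 0.181" --pt "-0.235 0.375 0 0.181" --pt "-0.235 0.375 -0.1 0.181" --pt "-0.235 0.375 -0.2 0.181" --pt "-0.235 0.375 -0.3 0.181" --pt "-0.235 0.375 -0.4 0.181" --pt "-0.235 0.375 -0.45 0.181" --pt "-0.235 0.375 -0.475 0.181" --pt "-0.235 0.375 -0.475 0.181" --pt "-0.235 0.375 -0.475 0.181"

```text
time: 26.55
eef_pos: [0.4873, -0.2873, 0.0331]
tcp_rot: [0.702, 0.713, 0.0, -0.001]
contact_force: [1.2, 3.6, -1.4]
opening: 0.693
```

Request:
send_rows --pt "0 0 0 0" --pt "0 0 0 0" --pt "0 0 0 0" --pt "0 0 0.05 0" --pt "0 0 0.2 0" --pt "0 0 0.4 0" --pt "0 0 0.6 0" --pt "0 0 0.6 0" --jaw 0.15

```text
time: 27.55
eef_pos: [0.4907, -0.2908, 0.2228]
tcp_rot: [0.701, 0.713, 0.0, 0.008]
contact_force: [-0.2, -0.4, -0.7]
opening: 0.847
```

Run:
```python
from m import *
st()
snap("side","s18",(170,180,450,384),pts=trpts())
```

```text
t 27.55 tcp [ 0.4907 -0.2908  0.2228] jaw-yaw deg 0.98 F [-0.2 -0.4 -0.7] open 0.847 q [-0.71  0.07  1.87 -0.    1.18 -0.73]
```

View pics/s18.png

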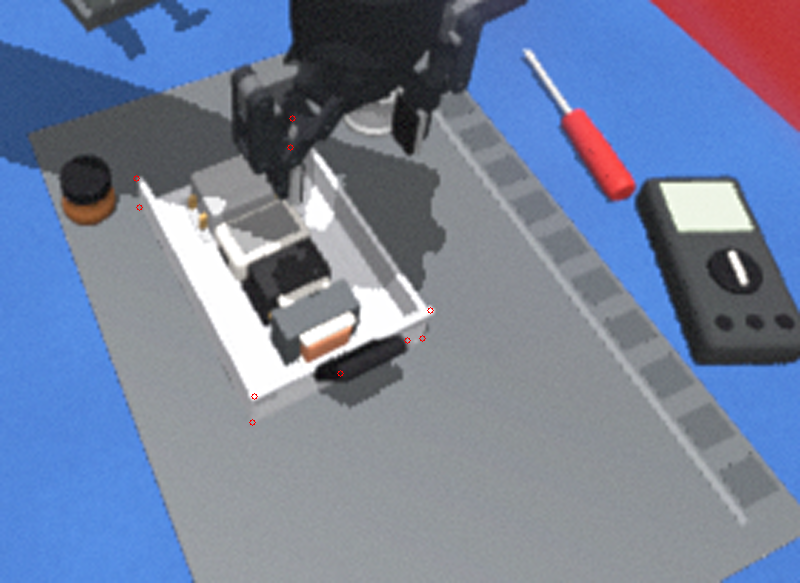

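Request:
send_rows --pt "0 0 0.15 0" --pt "0.03 0.3 0.2 -0.2294" --pt "0.03 0.6 0.2 -0.2294" --pt "0.03 0.6 0.2 -0.2294" --pt "0.03 0.6 0.2 -0.2294" --pt "0.03 0.6 0.2 -0.2294" --pt "0.03 0.6 0.2 -0.2294" --pt "0.03 0.6 0.2 -0.2294" --pt "0.03 0.6 0.2 -0.2294" --pt "0.03 0.6 0.2 -0.2294" --jaw 0.58

```text
time: 28.85
eef_pos: [0.496, -0.1081, 0.2727]
tcp_rot: [0.997, 0.074, -0.001, -0.001]
contact_force: [0.8, -0.1, -0.1]
opening: 0.42
```

Run:
```python
from m import *
s=st();t=np.array([.5089,.0387,.162]);print((t-s["eef_pos"])/.3)
snap("side","s19",(170,180,450,384),pts=trpts())
```

```text
t 28.85 tcp [ 0.496  -0.1081  0.2727] jaw-yaw deg -81.52 F [ 0.8 -0.1 -0.1] open 0.42 q [-0.41 -0.11  1.95 -0.    1.3   1.01]
[ 0.04291685  0.48930697 -0.36897183]
```

View pics/s19.png

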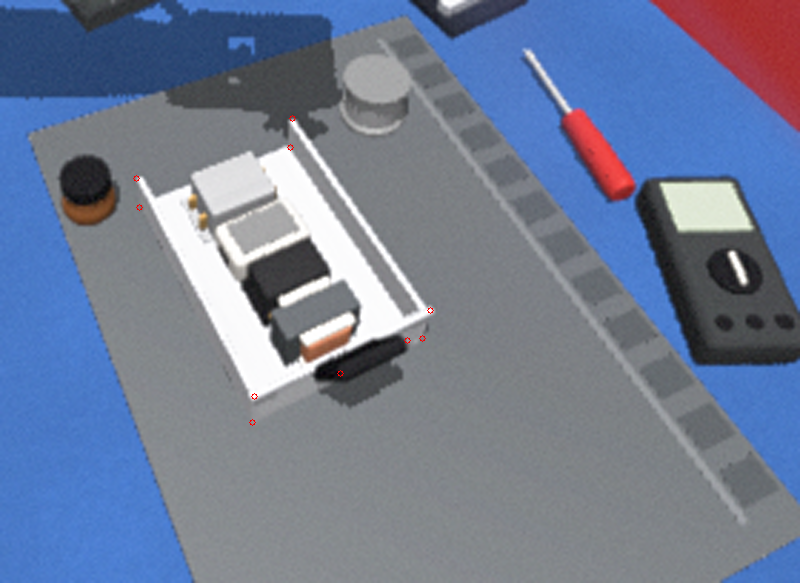

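All four parts are in the tray and the tray hasn't moved. Next is the lever.

Request:
send_rows --pt "0.043 0.2 0 0" --pt "0.043 0.4 0 0" --pt "0.043 0.489 0 0" --pt "0.043 0.489 0 0" --pt "0.043 0.489 -0.05 0" --pt "0.043 0.489 -0.1 0" --pt "0.043 0.489 -0.1 0" --pt "0.043 0.489 -0.1 0"

```text
time: 29.9
eef_pos: [0.5097, 0.0378, 0.2439]
tcp_rot: [0.997, 0.073, -0.0, -0.0]
contact_force: [-0.0, -1.2, 0.0]
opening: 0.415
```

Run:
```python
from m import *
s=st();t=np.array([.5089,.0387,.162]);print((t-s["eef_pos"])/.3)
snap("side","s20",(130,30,330,180),pts=[t])
```

```text
t 29.9 tcp [0.5097 0.0378 0.2439] jaw-yaw deg -81.67 F [-0.  -1.2  0. ] open 0.415 q [-0.12 -0.08  1.98 -0.    1.24  1.3 ]
[-0.00257744  0.00309084 -0.27285246]
```

View pics/s20.png

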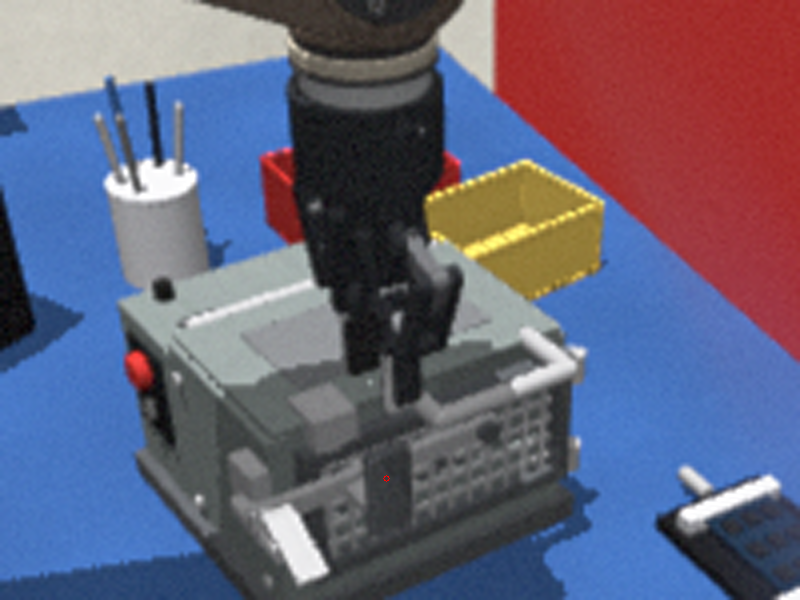

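Request:
send_rows --pt "0 0 -0.1 0" --pt "0 0 -0.17 0" --pt "0 0 -0.22 0" --pt "0 0 -0.26 0" --pt "0 0 -0.273 0" --pt "0 0 -0.273 0"

```text
time: 30.7
eef_pos: [0.5099, 0.0383, 0.1625]
tcp_rot: [0.997, 0.073, 0.0, 0.0]
contact_force: [0.4, -0.2, 1.0]
opening: 0.422
```

Request:
send_rows --pt "0 0 0 0" --pt "0 0 0 0" --pt "0 0 0 0" --pt "0 0 0 0" --pt "0 0 0 0" --jaw 1 --newtons 40

```text
time: 31.32
eef_pos: [0.51, 0.0398, 0.1631]
tcp_rot: [0.997, 0.074, 0.001, -0.001]
contact_force: [0.0, 5.5, 1.8]
opening: 0.118
```

Run:
```python
from m import *
s=st()
snap("side","s21",(150,50,290,155))
snap("top","t21",(90,125,240,237))
```

```text
t 31.32 tcp [0.51   0.0398 0.1631] jaw-yaw deg -81.47 F [0.  5.5 1.8] open 0.118 q [-0.12  0.01  2.05  0.    1.08  1.3 ]
```

View pics/s21.png

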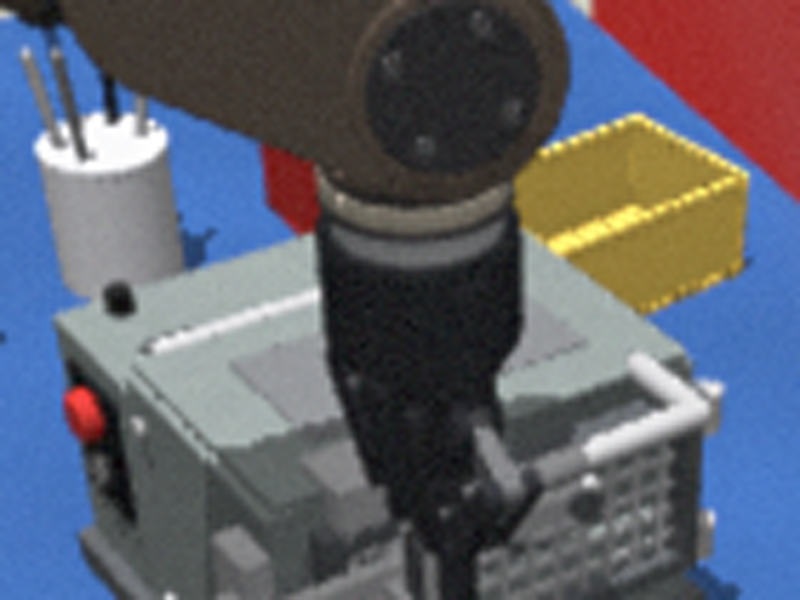

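```bash
cat > gate.py <<'E'
from m import *
H=fr(SH,[(-.122,-.115,0)])[0,:2]
def swing(p0,ths):
    d=np.array(p0)[:2]-H
    out=[]
    for th in ths:
        c,s=np.cos(th),np.sin(th)
        q=H+np.array([c*d[0]-s*d[1],s*d[0]+c*d[1]])-np.array(p0)[:2]
        out.append([*(q/.3).round(3),0,round(th/(2*np.pi),4)])
    return out
E
python3 - <<'E'
from gate import *
s=st();p=s["eef_pos"];print(H)
p1=p+[.0086,.0013,.0192]
for r in swing(p1,np.arange(.05,.61,.08)):
    print([round(r[0]+.0086/.3,3),round(r[1]+.0013/.3,3),.064,r[3]])
E
```

```text
t 31.43 tcp [0.51   0.0399 0.1631] jaw-yaw deg -81.47 F [-0.8  4.9  1.7] open 0.115 q [-0.12  0.01  2.05  0.    1.08  1.3 ]
[0.68358845 0.12210832]
[np.float64(0.043), np.float64(-0.023), 0.064, np.float64(0.008)]
[np.float64(0.069), np.float64(-0.065), 0.064, np.float64(0.0207)]
[np.float64(0.097), np.float64(-0.105), 0.064, np.float64(0.0334)]
[np.float64(0.129), np.float64(-0.142), 0.064, np.float64(0.0462)]
[np.float64(0.164), np.float64(-0.177), 0.064, np.float64(0.0589)]
[np.float64(0.201), np.float64(-0.208), 0.064, np.float64(0.0716)]
[np.float64(0.241), np.float64(-0.237), 0.064, np.float64(0.0844)]
```

Request:
send_rows --pt "0.006 0 0.016 0" --pt "0.012 0.002 0.032 0" --pt "0.02 0.003 0.048 0" --pt "0.028 0.004 0.064 0" --pt "0.028 0.004 0.064 0" --pt "0.043 -0.023 0.064 0.008" --pt "0.069 -0.065 0.064 0.0207" --pt "0.097 -0.105 0.064 0.0334" --pt "0.129 -0.142 0.064 0.0462" --pt "0.129 -0.142 0.064 0.0462"

```text
time: 32.67
eef_pos: [0.5488, -0.0037, 0.1803]
tcp_rot: [0.976, 0.217, 0.0, -0.001]
contact_force: [3.6, 8.0, -8.1]
opening: 0.116
```

Run:
```python
from m import *
s=st()
snap("side","s22",(150,50,350,200))
snap("top","t22",(90,125,240,237))
```

```text
t 32.67 tcp [ 0.5488 -0.0037  0.1803] jaw-yaw deg -64.99 F [ 3.6  8.  -8.1] open 0.116 q [-0.19  0.08  1.95  0.    1.12  0.94]
```

View pics/s22.png

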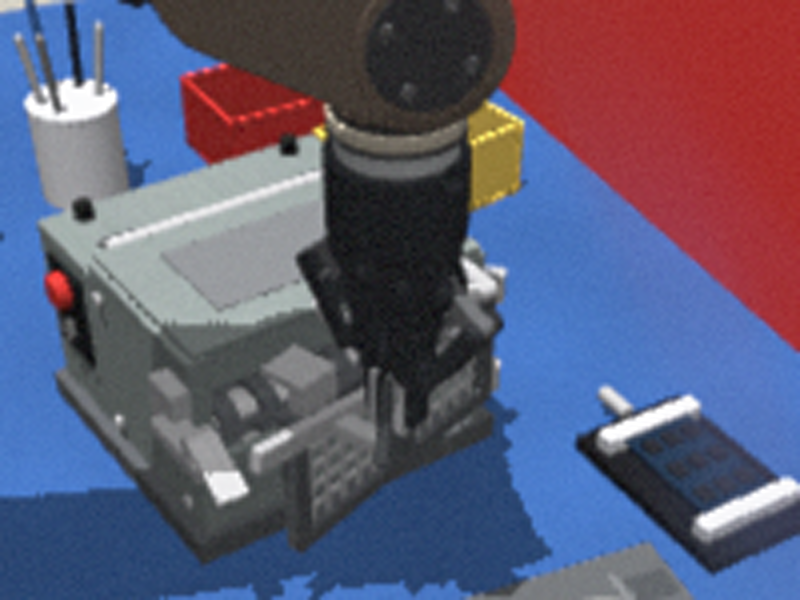

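Run:
```python
from gate import *
s=st();p=s["eef_pos"]
for r in swing(p,np.r_[np.arange(.09,1.28,.09),1.32]): print([float(x) for x in r])
```

```text
t 32.77 tcp [ 0.5485 -0.0034  0.1804] jaw-yaw deg -64.99 F [ 3.6  6.9 -8.2] open 0.116 q [-0.19  0.08  1.95  0.    1.12  0.94]
[0.039, -0.039, 0.0, 0.0143]
[0.082, -0.074, 0.0, 0.0286]
[0.128, -0.105, 0.0, 0.043]
[0.176, -0.132, 0.0, 0.0573]
[0.227, -0.154, 0.0, 0.0716]
[0.279, -0.172, 0.0, 0.0859]
[0.333, -0.185, 0.0, 0.1003]
[0.388, -0.193, 0.0, 0.1146]
[0.443, -0.196, 0.0, 0.1289]
[0.498, -0.194, 0.0, 0.1432]
[0.553, -0.188, 0.0, 0.1576]
[0.607, -0.176, 0.0, 0.1719]
[0.66, -0.159, 0.0, 0.1862]
[0.711, -0.138, 0.0, 0.2005]
[0.744, -0.122, 0.0, 0.2101]
```

Request:
send_rows --pt "0.039 -0.039 -0.01 0.0143" --pt "0.082 -0.074 -0.02 0.0286" --pt "0.128 -0.105 -0.02 0.043" --pt "0.176 -0.132 -0.02 0.0573" --pt "0.227 -0.154 -0.02 0.0716" --pt "0.279 -0.172 -0.02 0.0859" --pt "0.333 -0.185 -0.02 0.1003" --pt "0.388 -0.193 -0.02 0.1146" --pt "0.443 -0.196 -0.02 0.1289" --pt "0.498 -0.194 -0.02 0.1432" --pt "0.553 -0.188 -0.02 0.1576" --pt "0.607 -0.176 -0.02 0.1719" --pt "0.66 -0.159 -0.02 0.1862" --pt "0.711 -0.138 -0.02 0.2005" --pt "0.744 -0.122 -0.02 0.2101" --pt "0.744 -0.122 -0.02 0.2101" --pt "0.744 -0.122 -0.06 0.2101"

```text
time: 34.9
eef_pos: [0.7748, -0.0447, 0.1692]
tcp_rot: [0.639, 0.769, 0.001, 0.007]
contact_force: [6.5, -10.5, 8.7]
opening: 0.112
```

Run:
```python
from m import *
s=st()
snap("side","s23",(150,50,350,200))
snap("top","t23",(90,105,290,255))
```

```text
t 34.9 tcp [ 0.7748 -0.0447  0.1692] jaw-yaw deg 10.53 F [  6.5 -10.5   8.7] open 0.112 q [-0.19  0.56  1.36 -0.01  1.21 -0.37]
```

View pics/s23.png

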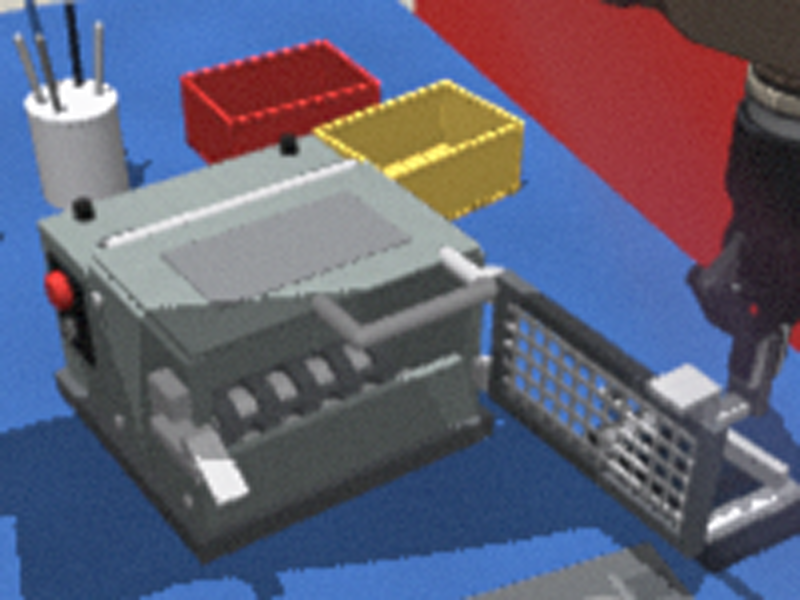

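View pics/t23.png

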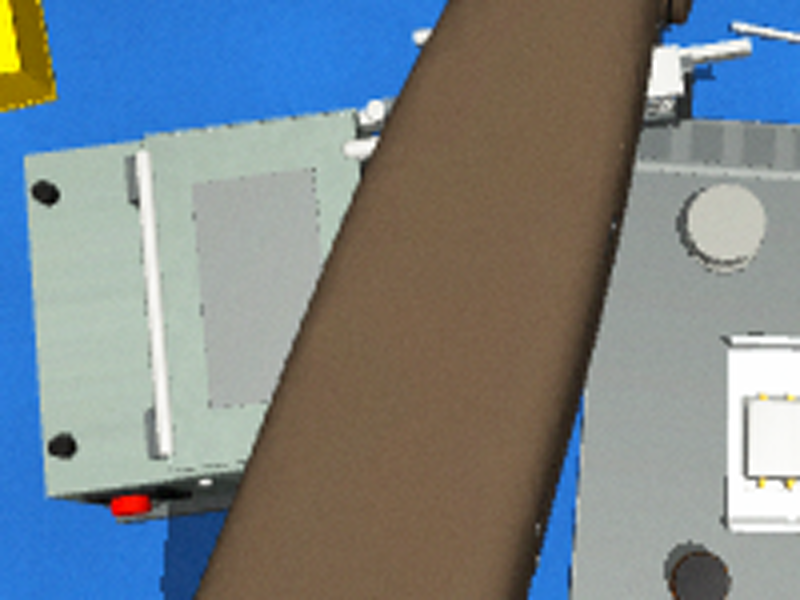

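Request:
send_rows --pt "0 0 0 0" --pt "0 0 0 0" --pt "0 0 0 0" --pt "0 0 0.15 0" --pt "0 0 0.3 0" --pt "0 0 0.5 0" --pt "0 0 0.5 0" --jaw 0.58

```text
time: 35.88
eef_pos: [0.7737, -0.0408, 0.3228]
tcp_rot: [0.638, 0.77, 0.003, 0.006]
contact_force: [0.3, -0.8, 0.0]
opening: 0.42
```

Run:
```python
from m import *
s=st()
snap("side","s24",(150,50,350,200))
h=fr(SH,[(-.148,-.039,.165)])[0];print("handle",h)
```

```text
t 35.88 tcp [ 0.7737 -0.0408  0.3228] jaw-yaw deg 10.68 F [ 0.3 -0.8  0. ] open 0.42 q [-0.18  0.46  1.21 -0.    1.45 -0.37]
handle [0.61220191 0.08528493 0.165     ]
```

View pics/s24.png

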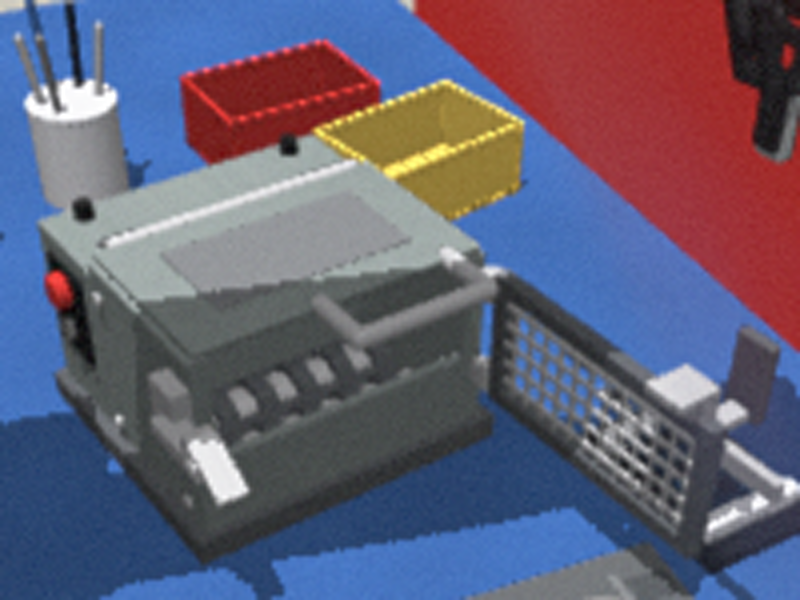

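Request:
send_rows --pt "-0.538 0.42 0 -0.2564" --pt "-0.538 0.42 0 -0.2564" --pt "-0.538 0.42 0 -0.2564" --pt "-0.538 0.42 0 -0.2564" --pt "-0.538 0.42 0 -0.2564" --pt "-0.538 0.42 0 -0.2564" --pt "-0.538 0.42 0 -0.2564" --pt "-0.538 0.42 0 -0.2564" --pt "-0.538 0.42 0 -0.2564" --pt "-0.538 0.42 -0.2 -0.2564" --pt "-0.538 0.42 -0.25 -0.2564" --pt "-0.538 0.42 -0.25 -0.2564" --jaw 0.56 --newtons 20

```text
time: 37.42
eef_pos: [0.6089, 0.0853, 0.2359]
tcp_rot: [0.997, 0.073, -0.003, -0.0]
contact_force: [0.8, -0.0, 0.2]
opening: 0.437
```

Run:
```python
from m import *
s=st()
snap("side","s25",(150,30,350,180))
h=fr(SH,[(-.148,-.039,.163)])[0];print("d",(h-s["eef_pos"])/.3)
```

```text
t 37.42 tcp [0.6089 0.0853 0.2359] jaw-yaw deg -81.64 F [ 0.8 -0.   0.2] open 0.437 q [-0.03  0.17  1.74 -0.    1.24  1.4 ]
d [ 1.10243831e-02  9.49656832e-05 -2.43052068e-01]
```

View pics/s25.png

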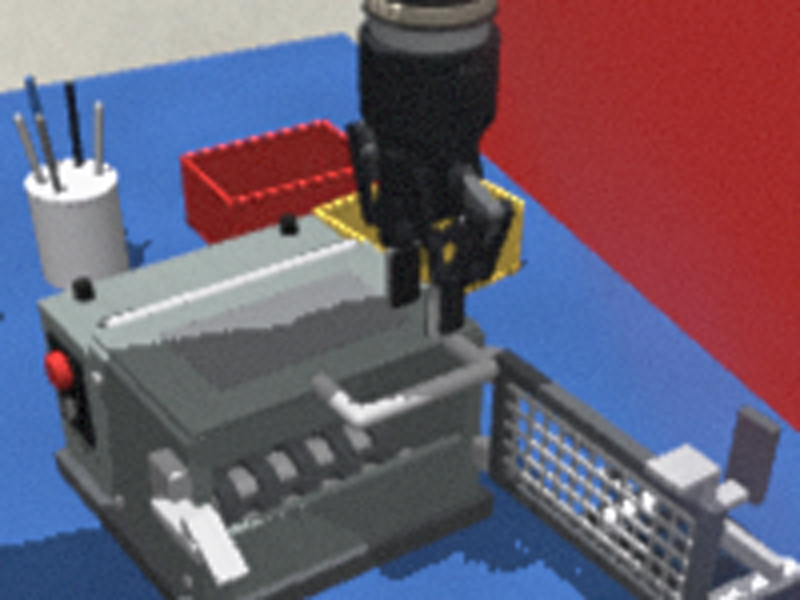

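Request:
send_rows --pt "0 0 0 0" --pt "0 0 -0.1 0" --pt "0 0 -0.17 0" --pt "0 0 -0.22 0" --pt "0 0 -0.235 0" --pt "0 0 -0.235 0" --pt "0 0 -0.235 0"

```text
time: 38.35
eef_pos: [0.6108, 0.0852, 0.169]
tcp_rot: [0.997, 0.073, 0.001, 0.0]
contact_force: [0.3, -0.3, 0.2]
opening: 0.44
```

Run:
```python
from m import *
s=st()
snap("side","s26",(190,70,290,145))
```

```text
t 38.35 tcp [0.6108 0.0852 0.169 ] jaw-yaw deg -81.65 F [ 0.3 -0.3  0.2] open 0.44 q [-0.03  0.23  1.79  0.    1.11  1.4 ]
```

View pics/s26.png

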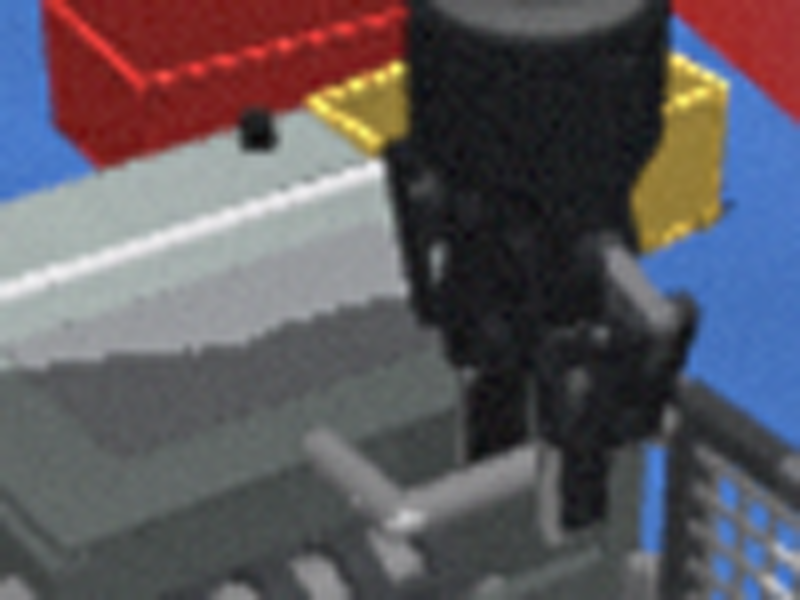

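Request:
send_rows --pt "0 0 -0.018 0" --pt "0 0 -0.018 0" --pt "0 0 -0.018 0" --pt "0 0 -0.018 0" --pt "0 0 -0.018 0" --jaw 1 --newtons 30

```text
time: 39.02
eef_pos: [0.6102, 0.0858, 0.1625]
tcp_rot: [0.997, 0.073, 0.0, -0.001]
contact_force: [2.1, 5.1, -1.3]
opening: 0.15
```

Run:
```python
from m import *
s=st()
for a in np.r_[np.arange(.08,1.0,.09),np.arange(1.0,1.83,.09)]:
    d=.182*(1-np.cos(a));print(round(a,2),[round(-.1461*d/.3,3),round(.9893*d/.3,3),round(.182*np.sin(a)/.3,3),0])
```

```text
t 39.02 tcp [0.6102 0.0858 0.1625] jaw-yaw deg -81.65 F [ 2.1  5.1 -1.3] open 0.15 q [-0.03  0.24  1.8   0.    1.1   1.4 ]
0.08 [np.float64(-0.0), np.float64(0.002), np.float64(0.048), 0]
0.17 [np.float64(-0.001), np.float64(0.009), np.float64(0.103), 0]
0.26 [np.float64(-0.003), np.float64(0.02), np.float64(0.156), 0]
0.35 [np.float64(-0.005), np.float64(0.036), np.float64(0.208), 0]
0.44 [np.float64(-0.008), np.float64(0.057), np.float64(0.258), 0]
0.53 [np.float64(-0.012), np.float64(0.082), np.float64(0.307), 0]
0.62 [np.float64(-0.016), np.float64(0.112), np.float64(0.352), 0]
0.71 [np.float64(-0.021), np.float64(0.145), np.float64(0.395), 0]
0.8 [np.float64(-0.027), np.float64(0.182), np.float64(0.435), 0]
0.89 [np.float64(-0.033), np.float64(0.222), np.float64(0.471), 0]
0.98 [np.float64(-0.039), np.float64(0.266), np.float64(0.504), 0]
1.0 [np.float64(-0.041), np.float64(0.276), np.float64(0.51), 0]
1.09 [np.float64(-0.048), np.float64(0.323), np.float64(0.538), 0]
1.18 [np.float64(-0.055), np.float64(0.372), np.float64(0.561), 0]
1.27 [np.float64(-0.062), np.float64(0.422), np.float64(0.579), 0]
1.36 [np.float64(-0.07), np.float64(0.475), np.float64(0.593), 0]
1.45 [np.float64(-0.078), np.float64(0.528), np.float64(0.602), 0]
1.54 [np.float64(-0.086), np.float64(0.582), np.float64(0.606), 0]
1.63 [np.float64(-0.094), np.float64(0.636), np.float64(0.606), 0]
1.72 [np.float64(-0.102), np.float64(0.689), np.float64(0.6), 0]
1.81 [np.float64(-0.11), np.float64(0.742), np.float64(0.589), 0]
```

Request:
send_rows --pt "0 0.002 0.048 0" --pt "-0.001 0.009 0.103 0" --pt "-0.003 0.02 0.156 0" --pt "-0.005 0.036 0.208 0" --pt "-0.008 0.057 0.258 0" --pt "-0.012 0.082 0.307 0" --pt "-0.016 0.112 0.352 0" --pt "-0.021 0.145 0.395 0"

```text
time: 40.02
eef_pos: [0.6036, 0.1272, 0.2829]
tcp_rot: [0.997, 0.073, -0.0, 0.002]
contact_force: [-0.5, -6.2, 0.2]
opening: 0.149
```

Run:
```python
from m import *
s=st()
snap("side","s27",(150,0,350,150))
```

```text
t 40.02 tcp [0.6036 0.1272 0.2829] jaw-yaw deg -81.67 F [-0.5 -6.2  0.2] open 0.149 q [ 0.05  0.14  1.69 -0.01  1.32  1.47]
```

View pics/s27.png

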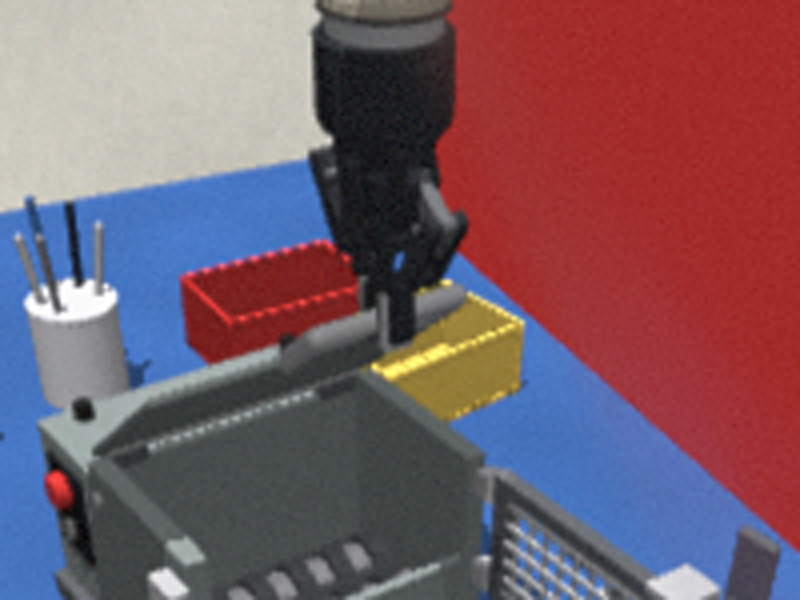

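Request:
send_rows --pt "-0.006 0.037 0.04 0" --pt "-0.012 0.077 0.076 0" --pt "-0.019 0.125 0.112 0" --pt "-0.027 0.178 0.143 0" --pt "-0.034 0.227 0.166 0" --pt "-0.041 0.277 0.184 0" --pt "-0.049 0.33 0.198 0" --pt "-0.057 0.383 0.207 0" --pt "-0.065 0.437 0.211 0" --pt "-0.073 0.491 0.211 0" --pt "-0.081 0.544 0.205 0" --pt "-0.089 0.597 0.194 0" --pt "-0.089 0.597 0.194 0"

```text
time: 41.7
eef_pos: [0.5754, 0.3096, 0.341]
tcp_rot: [0.997, 0.074, -0.001, -0.001]
contact_force: [-6.3, -0.8, 4.1]
opening: 0.15
```

Run:
```python
from m import *
s=st()
snap("side","s28",(150,0,350,150))
```

```text
t 41.7 tcp [0.5754 0.3096 0.341 ] jaw-yaw deg -81.53 F [-6.3 -0.8  4.1] open 0.15 q [0.34 0.19 1.53 0.   1.43 1.76]
```

View pics/s28.png

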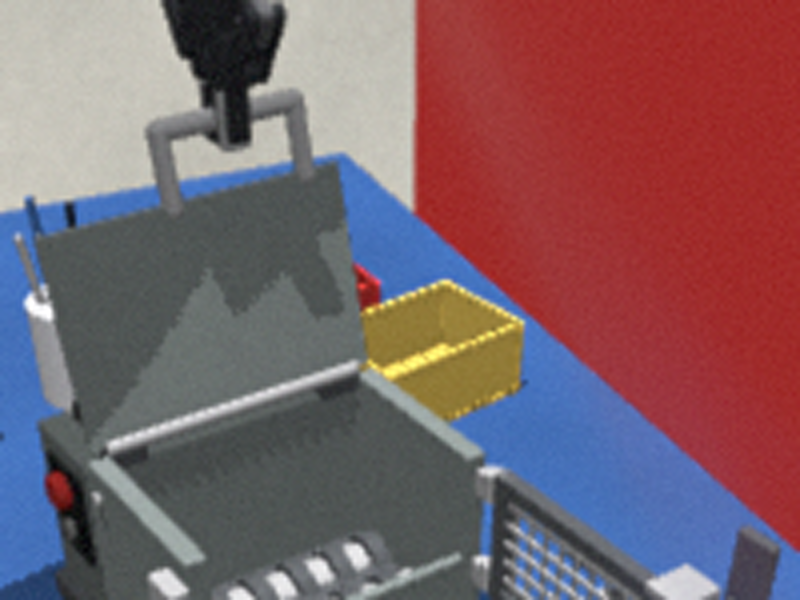

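Request:
send_rows --pt "0 0.02 0 0" --pt "0 0.04 0 0" --pt "0 0.04 0.1 0" --pt "0 0.04 0.2 0" --pt "0 0.04 0.25 0" --pt "0 0.04 0.25 0" --pt "0 0.04 0.25 0" --jaw 0.5

```text
time: 42.62
eef_pos: [0.5769, 0.3196, 0.4124]
tcp_rot: [0.997, 0.073, -0.001, 0.0]
contact_force: [0.2, -1.6, -0.1]
opening: 0.499
```

Run:
```python
from m import *
s=st()
snap("side","s29",(110,0,350,180))
snap("top","t29",(220,110,430,272),pts=trpts())
```

```text
t 42.62 tcp [0.5769 0.3196 0.4124] jaw-yaw deg -81.66 F [ 0.2 -1.6 -0.1] open 0.499 q [0.35 0.18 1.41 0.   1.55 1.78]
```

View pics/s29.png

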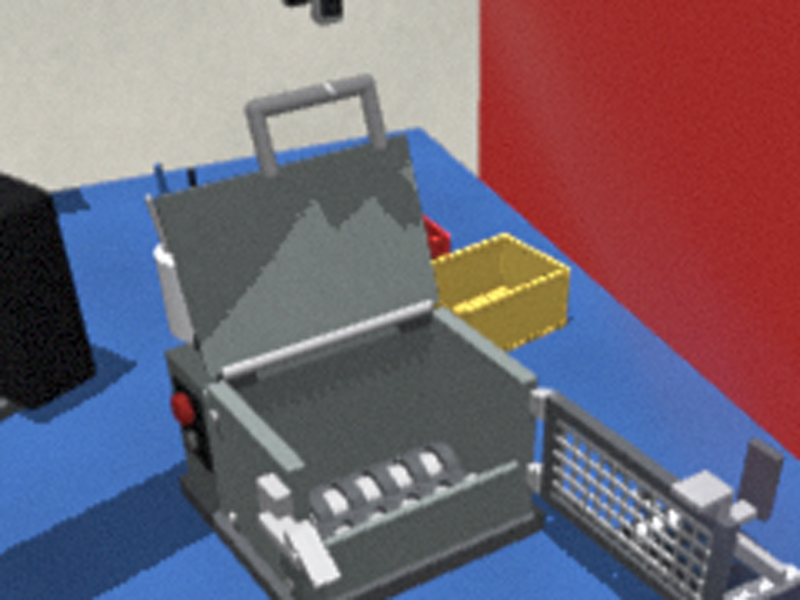

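View pics/t29.png

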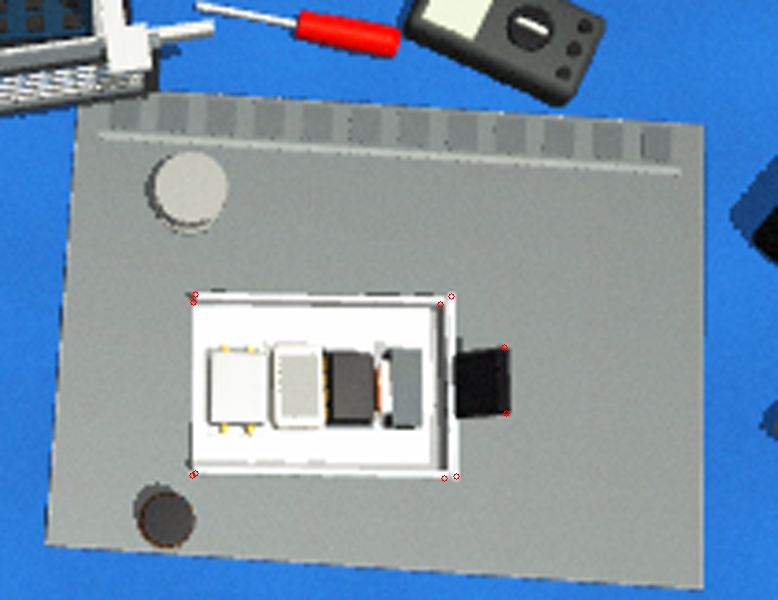

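Request:
send_rows --pt "0 -1 0 0.1" --pt "0 -1 0 0.2294" --pt "0 -1 0 0.2294" --pt "0 -1 0 0.2294" --pt "0 -1 0 0.2294" --pt "0 -1 0 0.2294" --pt "0 -1 0 0.2294" --pt "0 -1 0 0.2294" --pt "0 -1 0 0.2294" --jaw 0.2

```text
time: 43.85
eef_pos: [0.5769, 0.0197, 0.4131]
tcp_rot: [0.702, 0.712, -0.0, -0.001]
contact_force: [-0.3, -0.9, 1.1]
opening: 0.801
```

Request:
send_rows --pt "-0.25 -1 -0.2 0" --pt "-0.25 -1 -0.4 0" --pt "-0.25 -1 -0.5 0" --pt "-0.25 -1 -0.5 0" --pt "-0.25 -1 -0.5 0" --pt "-0.25 -1 -0.5 0" --pt "-0.25 -1 -0.5 0" --pt "-0.25 -1 -0.5 0"

```text
time: 44.85
eef_pos: [0.5025, -0.2798, 0.2646]
tcp_rot: [0.702, 0.712, 0.0, 0.0]
contact_force: [0.7, 0.1, 1.2]
opening: 0.802
```

Run:
```python
from m import *
s=st();print((np.array([.4894,-.3365,.064])-s["eef_pos"])/.3)
```

```text
t 44.85 tcp [ 0.5025 -0.2798  0.2646] jaw-yaw deg 0.86 F [0.7 0.1 1.2] open 0.802 q [-0.68  0.05  1.81  0.    1.28 -0.7 ]
[-0.04359605 -0.18911047 -0.66878962]
```

Request:
send_rows --pt "-0.044 -0.189 -0.1 0" --pt "-0.044 -0.189 -0.25 0" --pt "-0.044 -0.189 -0.4 0" --pt "-0.044 -0.189 -0.4 0" --pt "-0.044 -0.189 -0.5 0" --pt "-0.044 -0.189 -0.58 0" --pt "-0.044 -0.189 -0.64 0" --pt "-0.044 -0.189 -0.665 0" --pt "-0.044 -0.189 -0.665 0" --pt "-0.044 -0.189 -0.665 0"

```text
time: 46.1
eef_pos: [0.4896, -0.3375, 0.066]
tcp_rot: [0.701, 0.713, -0.0, 0.001]
contact_force: [-0.1, -0.2, 0.0]
opening: 0.807
```

Run:
```python
from m import *
s=st()
snap("side","s30",(220,240,340,330))
```

```text
t 46.1 tcp [ 0.4896 -0.3375  0.066 ] jaw-yaw deg 0.94 F [-0.1 -0.2  0. ] open 0.807 q [-0.77  0.32  1.89 -0.    0.92 -0.79]
```

View pics/s30.png

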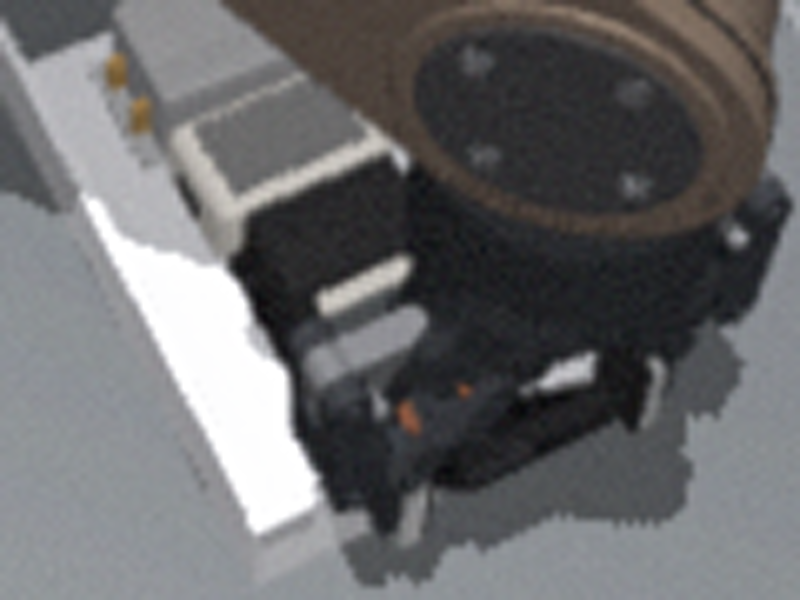

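Request:
send_rows --pt "0 0 0 0" --pt "0 0 0 0" --pt "0 0 0 0" --pt "0 0 0 0" --pt "0 0 0 0" --pt "0 0 0 0" --jaw 1 --newtons 120

```text
time: 46.9
eef_pos: [0.4895, -0.3376, 0.066]
tcp_rot: [0.701, 0.713, -0.0, 0.001]
contact_force: [-1.2, -0.3, 5.1]
opening: 0.563
```

Request:
send_rows --pt "0 0 0.01 0" --pt "0 0 0.02 0" --pt "0 0 0.03 0" --pt "0 0 0.04 0" --pt "0 0 0.05 0" --pt "0 0 0.05 0" --pt "0 0 0.05 0"

```text
time: 47.78
eef_pos: [0.4889, -0.3369, 0.0797]
tcp_rot: [0.701, 0.713, -0.0, -0.0]
contact_force: [0.7, -0.5, -4.9]
opening: 0.566
```

Run:
```python
from m import *
s=st();print(s["wrist_torque"])
snap("side","s31",(170,200,370,350))
```

```text
t 47.77 tcp [ 0.4889 -0.3369  0.0797] jaw-yaw deg 0.94 F [ 0.7 -0.5 -4.9] open 0.566 q [-0.77  0.3   1.89 -0.    0.95 -0.79]
[-0.50015997 -0.01335234  0.04996865]
```

View pics/s31.png

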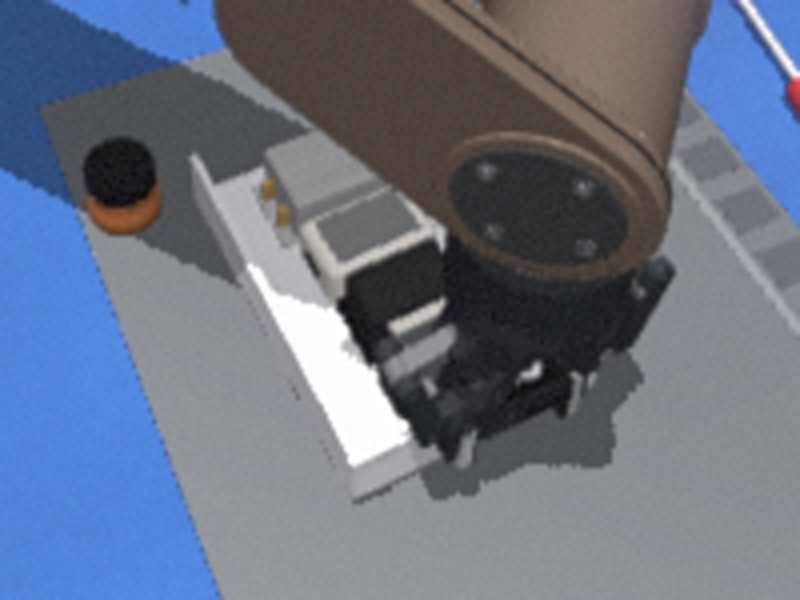

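Request:
send_rows --pt "0 0 0.02 0" --pt "0 0 0.04 0" --pt "0 0 0.06 0" --pt "0 0 0.08 0" --pt "0 0 0.1 0" --pt "0 0 0.1 0" --pt "0 0 0.1 0"

```text
time: 48.7
eef_pos: [0.4888, -0.3368, 0.1096]
tcp_rot: [0.701, 0.713, -0.0, -0.0]
contact_force: [0.3, 0.5, -5.0]
opening: 0.57
```

Run:
```python
from m import *
s=st();print(s["wrist_torque"])
snap("side","s32",(170,200,370,350))
```

```text
t 48.7 tcp [ 0.4888 -0.3368  0.1096] jaw-yaw deg 0.94 F [ 0.3  0.5 -5. ] open 0.57 q [-0.77  0.26  1.88 -0.    1.   -0.79]
[-0.50707273 -0.03940957  0.01694591]
```

View pics/s32.png

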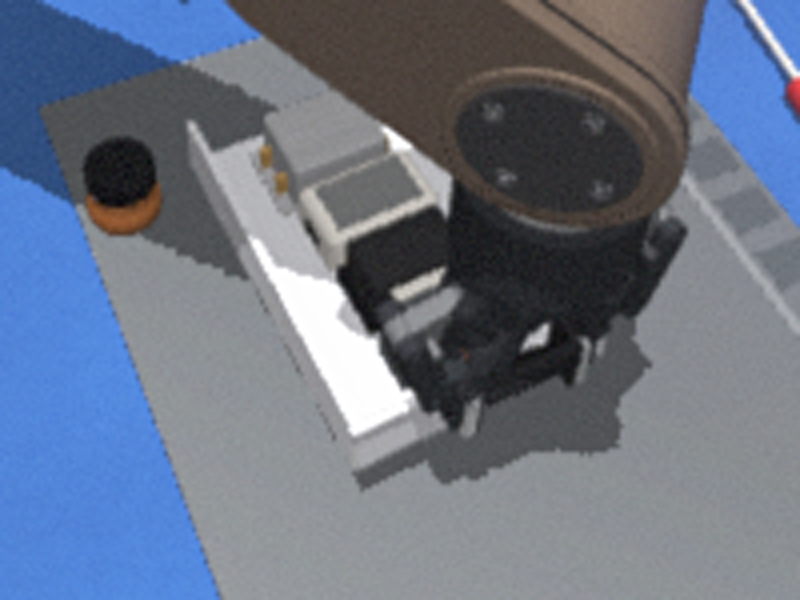

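Request:
send_rows --pt "0 0 0.06 0" --pt "0.01 0.02 0.14 0.002" --pt "0.04 0.07 0.22 0.004" --pt "0.08 0.14 0.28 0.006" --pt "0.12 0.21 0.3 0.008" --pt "0.16 0.285 0.3 0.01" --pt "0.2 0.36 0.3 0.012" --pt "0.24 0.43 0.3 0.014" --pt "0.28 0.5 0.3 0.016" --pt "0.32 0.57 0.3 0.018" --pt "0.35 0.63 0.3 0.02" --pt "0.375 0.67 0.3 0.0207" --pt "0.386 0.689 0.3 0.0207" --pt "0.386 0.689 0.3 0.0207" --pt "0.386 0.689 0.3 0.0207"

```text
time: 50.62
eef_pos: [0.6045, -0.1308, 0.1996]
tcp_rot: [0.654, 0.757, -0.0, -0.0]
contact_force: [-0.5, -0.5, -5.1]
opening: 0.568
```

Run:
```python
from m import *
s=st();print(s["wrist_torque"])
snap("side","s33",(130,50,370,230))
snap("top","t33",(110,105,310,255))
```

```text
t 50.62 tcp [ 0.6045 -0.1308  0.1996] jaw-yaw deg 8.35 F [-0.5 -0.5 -5.1] open 0.568 q [-0.38  0.21  1.76 -0.    1.17 -0.52]
[-0.54468483 -0.10180046 -0.00925689]
```

View pics/s33.png

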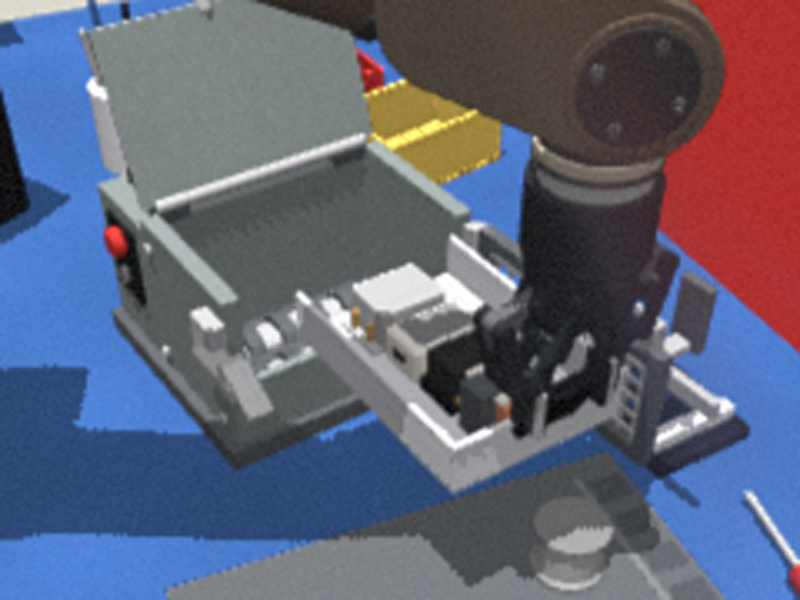

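View pics/t33.png

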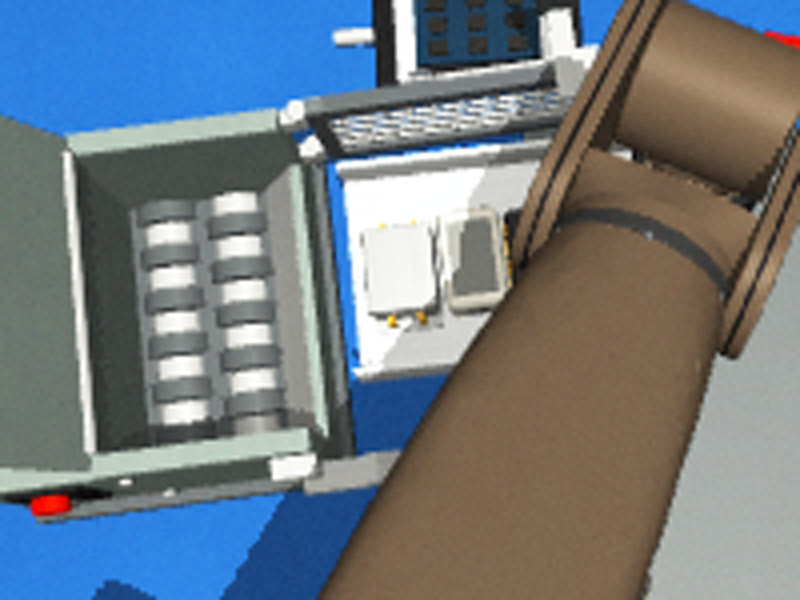

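Request:
send_rows --pt "-0.01 0.04 0 0" --pt "-0.02 0.09 0 0" --pt "-0.035 0.14 0 0" --pt "-0.05 0.19 0 0" --pt "-0.06 0.235 0 0" --pt "-0.064 0.25 -0.03 0" --pt "-0.064 0.25 -0.08 0" --pt "-0.064 0.25 -0.12 0" --pt "-0.064 0.25 -0.15 0" --pt "-0.064 0.25 -0.165 0" --pt "-0.064 0.25 -0.165 0"

```text
time: 52.1
eef_pos: [0.5855, -0.0554, 0.1498]
tcp_rot: [0.654, 0.757, -0.0, -0.0]
contact_force: [1.0, 0.2, -4.9]
opening: 0.568
```

Run:
```python
from m import *
s=st();print(s["wrist_torque"])
snap("side","s34",(130,50,370,230))
snap("top","t34",(110,105,310,255))
```

```text
t 52.1 tcp [ 0.5855 -0.0554  0.1498] jaw-yaw deg 8.37 F [ 1.   0.2 -4.9] open 0.568 q [-0.27  0.2   1.87  0.    1.07 -0.41]
[-0.54407707 -0.09805911  0.01329482]
```

View pics/s34.png

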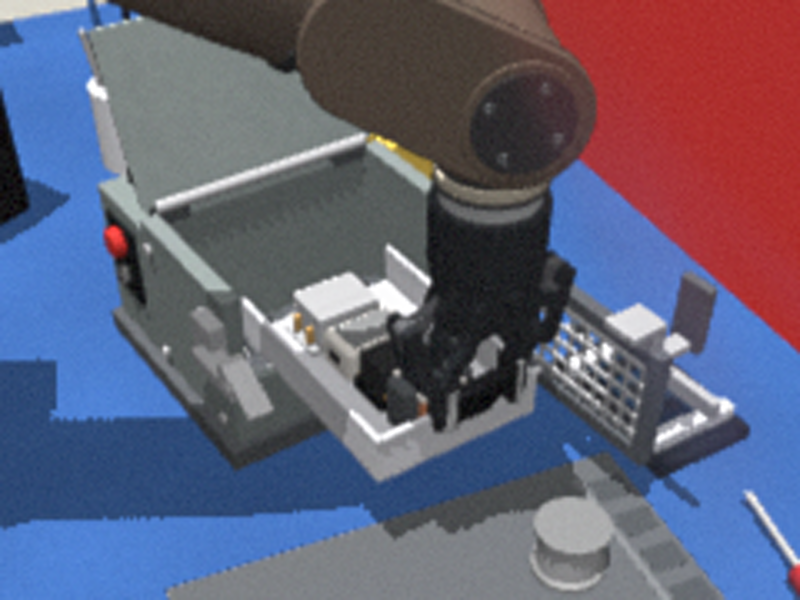

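View pics/t34.png

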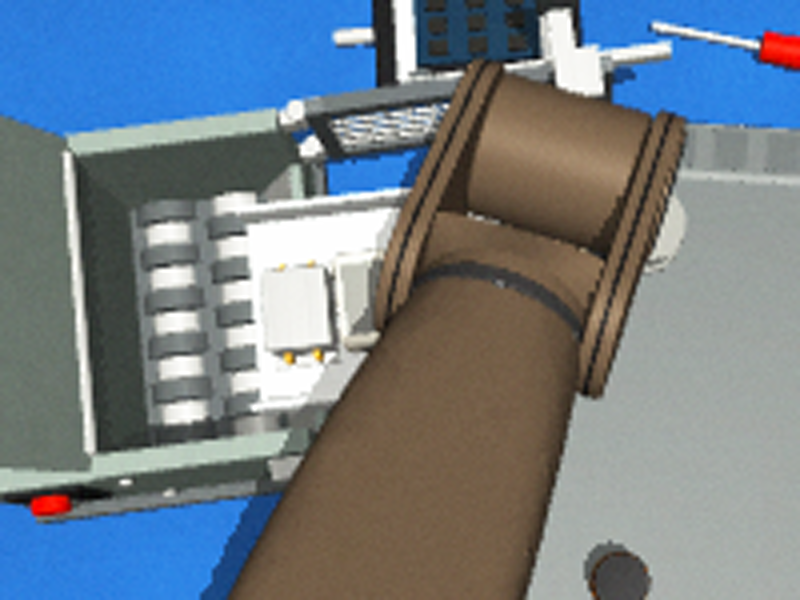

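Request:
send_rows --pt "0 0 -0.01 0" --pt "0 0 -0.02 0" --pt "0 0 -0.02 0"

```text
time: 52.58
eef_pos: [0.5853, -0.0551, 0.1438]
tcp_rot: [0.653, 0.757, -0.0, -0.0]
contact_force: [0.1, -0.1, -4.9]
opening: 0.568
```

Request:
send_rows --pt "0 0 0 0" --pt "0 0 0 0" --pt "0 0 0 0" --pt "0 0 0 0" --newtons 20

```text
time: 53.08
eef_pos: [0.5856, -0.0553, 0.1443]
tcp_rot: [0.654, 0.757, 0.0, 0.0]
contact_force: [0.0, -0.1, -4.8]
opening: 0.565
```

Run:
```python
from m import *
s=st();print(s["wrist_torque"])
snap("side","s35",(130,50,370,230))
```

```text
t 53.08 tcp [ 0.5856 -0.0553  0.1443] jaw-yaw deg 8.38 F [ 0.  -0.1 -4.8] open 0.565 q [-0.27  0.2   1.88 -0.    1.06 -0.41]
[-0.48115314 -0.05619302  0.0131773 ]
```

View pics/s35.png

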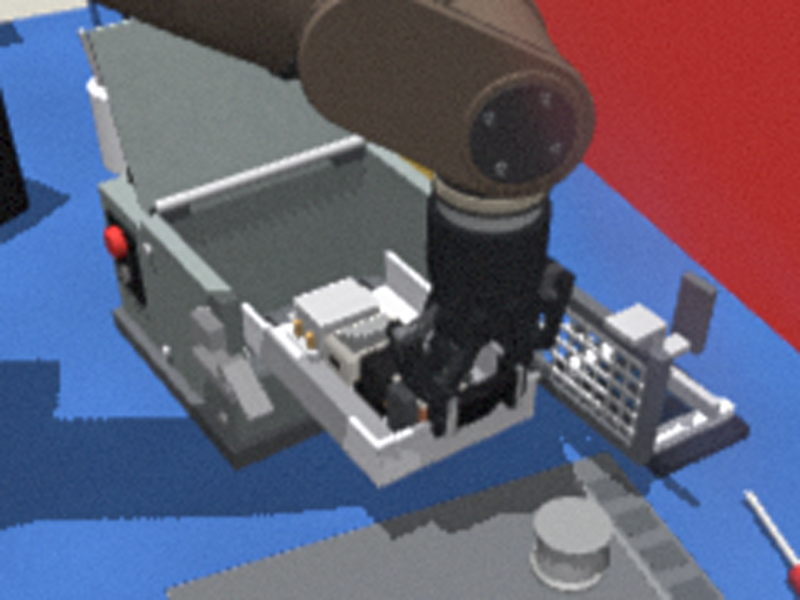

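Request:
send_rows --pt "0 0 0.02 0" --pt "0 0 0.04 0" --pt "0 0 0.06 0" --pt "0 0 0.08 0" --pt "0 0 0.08 0" --pt "0 0 0.08 0"

```text
time: 53.88
eef_pos: [0.5854, -0.0552, 0.1681]
tcp_rot: [0.653, 0.757, -0.0, -0.0]
contact_force: [-0.2, 1.1, -5.7]
opening: 0.565
```

Run:
```python
from m import *
s=st();print(s["wrist_torque"])
snap("side","s36",(130,50,370,230))
```

```text
t 53.88 tcp [ 0.5854 -0.0552  0.1681] jaw-yaw deg 8.39 F [-0.2  1.1 -5.7] open 0.565 q [-0.27  0.18  1.86 -0.    1.1  -0.41]
[-0.4798635  -0.06832303  0.00701585]
```

View pics/s36.png

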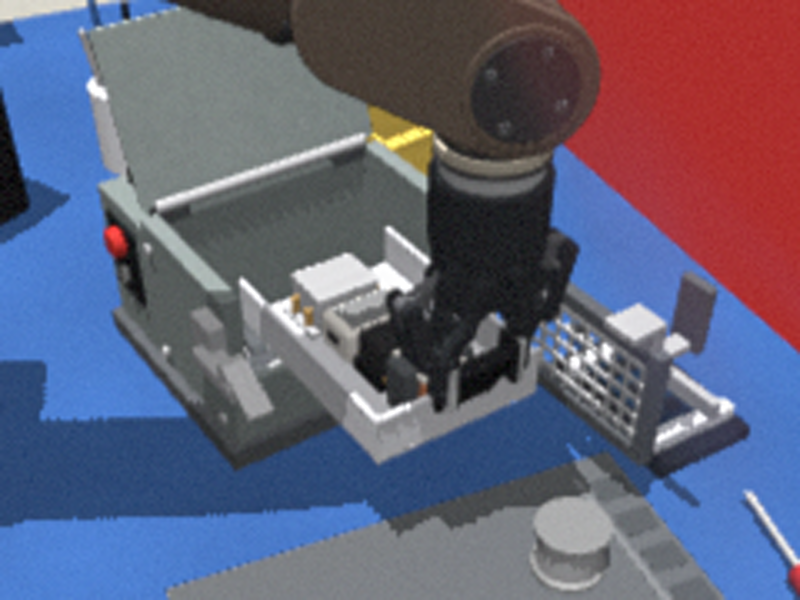

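Request:
send_rows --pt "0 0 0 0" --pt "0 0 0 0" --pt "0 0 0 0" --jaw 0.5 --newtons 20

```text
time: 54.3
eef_pos: [0.5855, -0.0552, 0.1681]
tcp_rot: [0.654, 0.757, -0.0, -0.0]
contact_force: [0.7, 0.3, -5.2]
opening: 0.565
```

Request:
send_rows --pt "0 0 0 0" --pt "0 0 0 0" --pt "0 0 0 0" --jaw 0.45

```text
time: 54.68
eef_pos: [0.5856, -0.0552, 0.1683]
tcp_rot: [0.654, 0.757, 0.0, 0.0]
contact_force: [-0.5, -0.4, -4.9]
opening: 0.563
```

Run:
```python
from m import *
s=st();print(s["wrist_torque"])
```

```text
t 54.67 tcp [ 0.5856 -0.0552  0.1683] jaw-yaw deg 8.39 F [-0.5 -0.4 -4.9] open 0.563 q [-0.27  0.18  1.86  0.    1.1  -0.41]
[-0.51632577 -0.08967517  0.04021193]
```

Request:
send_rows --pt "0 0 0 0" --pt "0 0 0 0" --jaw 0.44

```text
time: 54.92
eef_pos: [0.5855, -0.0552, 0.1682]
tcp_rot: [0.654, 0.757, -0.0, -0.0]
contact_force: [0.1, -0.2, -5.4]
opening: 0.568
```

Run:
```python
from m import *
s=st();print(s["wrist_torque"])
snap("side","s37",(130,50,370,230))
```

```text
t 54.92 tcp [ 0.5855 -0.0552  0.1682] jaw-yaw deg 8.39 F [ 0.1 -0.2 -5.4] open 0.568 q [-0.27  0.18  1.86  0.    1.1  -0.41]
[-0.52097756 -0.06198562 -0.01244745]
```

View pics/s37.png

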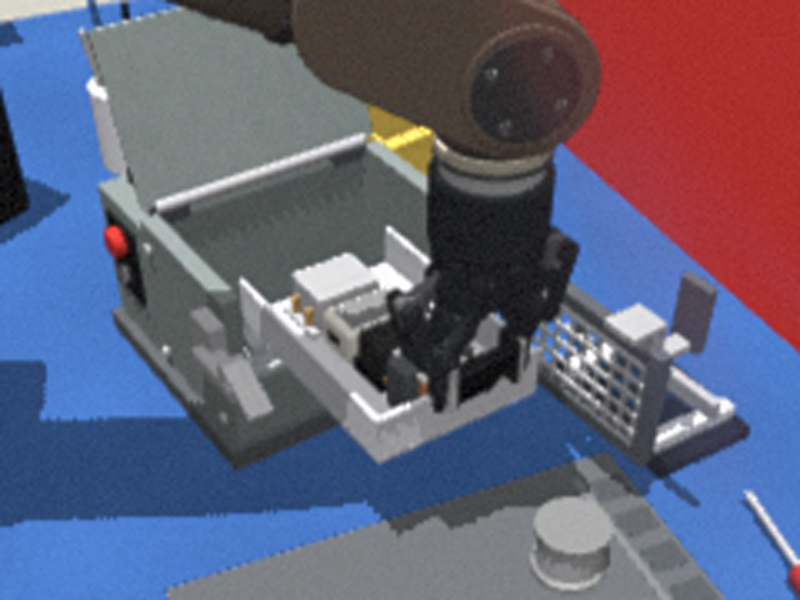

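Request:
send_rows --pt "0 0 0 0" --pt "0 0 0 0" --jaw 0.436

```text
time: 55.22
eef_pos: [0.5855, -0.0552, 0.1682]
tcp_rot: [0.654, 0.757, 0.0, 0.0]
contact_force: [1.4, -0.1, -5.0]
opening: 0.568
```

Request:
send_rows --pt "0 0 0 0" --pt "0 0 0 0" --jaw 0.433

```text
time: 55.48
eef_pos: [0.5855, -0.0552, 0.1682]
tcp_rot: [0.654, 0.757, -0.0, 0.0]
contact_force: [0.1, -0.0, -4.7]
opening: 0.573
```

Run:
```python
from m import *
s=st();print(s["wrist_torque"])
snap("side","s38",(130,50,370,230))
```

```text
t 55.48 tcp [ 0.5855 -0.0552  0.1682] jaw-yaw deg 8.39 F [ 0.1 -0.  -4.7] open 0.573 q [-0.27  0.18  1.86 -0.    1.1  -0.41]
[-0.52715243 -0.01098888 -0.01146677]
```

View pics/s38.png

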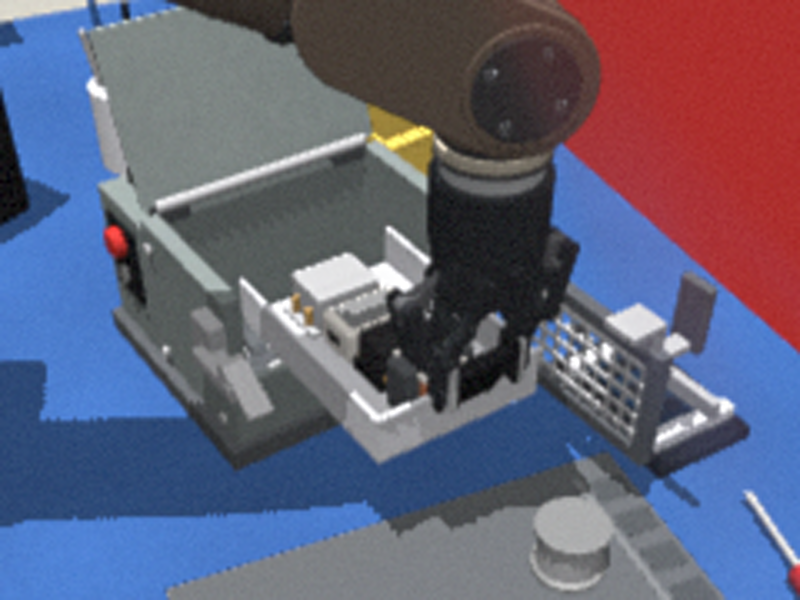

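Request:
send_rows --pt "0 0 0 0" --pt "0 0 0 0" --jaw 0.43

```text
time: 55.78
eef_pos: [0.5856, -0.0552, 0.1682]
tcp_rot: [0.653, 0.757, 0.0, -0.0]
contact_force: [0.4, 0.5, -4.6]
opening: 0.568
```

Request:
send_rows --pt "0 0 0 0" --pt "0 0 0 0" --jaw 0.427

```text
time: 56.02
eef_pos: [0.5855, -0.0552, 0.1682]
tcp_rot: [0.654, 0.757, -0.0, -0.0]
contact_force: [0.4, 1.2, -5.5]
opening: 0.576
```

Run:
```python
from m import *
s=st();print(s["wrist_torque"])
snap("side","s39",(130,50,370,230))
```

```text
t 56.02 tcp [ 0.5855 -0.0552  0.1682] jaw-yaw deg 8.39 F [ 0.4  1.2 -5.5] open 0.576 q [-0.27  0.18  1.86 -0.    1.1  -0.41]
[-0.51269316 -0.08355209  0.02123376]
```

View pics/s39.png

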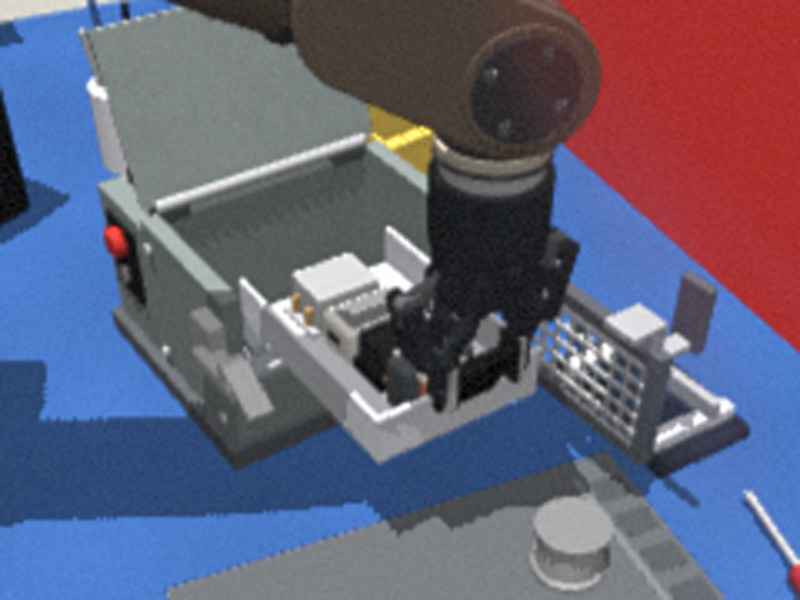

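Request:
send_rows --pt "0 0 0 0" --pt "0 0 0 0" --jaw 0.424

```text
time: 56.32
eef_pos: [0.5855, -0.0552, 0.1682]
tcp_rot: [0.654, 0.757, -0.0, -0.0]
contact_force: [-0.2, 0.2, -5.3]
opening: 0.576
```

Request:
send_rows --pt "0 0 0 0" --pt "0 0 0 0" --jaw 0.421

```text
time: 56.58
eef_pos: [0.5857, -0.055, 0.1686]
tcp_rot: [0.654, 0.757, 0.0, -0.0]
contact_force: [-1.3, 0.4, -4.4]
opening: 0.58
```

Run:
```python
from m import *
s=st();print(s["wrist_torque"])
snap("side","s40",(130,50,370,230))
```

```text
t 56.58 tcp [ 0.5857 -0.055   0.1686] jaw-yaw deg 8.37 F [-1.3  0.4 -4.4] open 0.58 q [-0.27  0.18  1.86  0.    1.1  -0.41]
[-0.00276235  0.05567675  0.01022075]
```

View pics/s40.png

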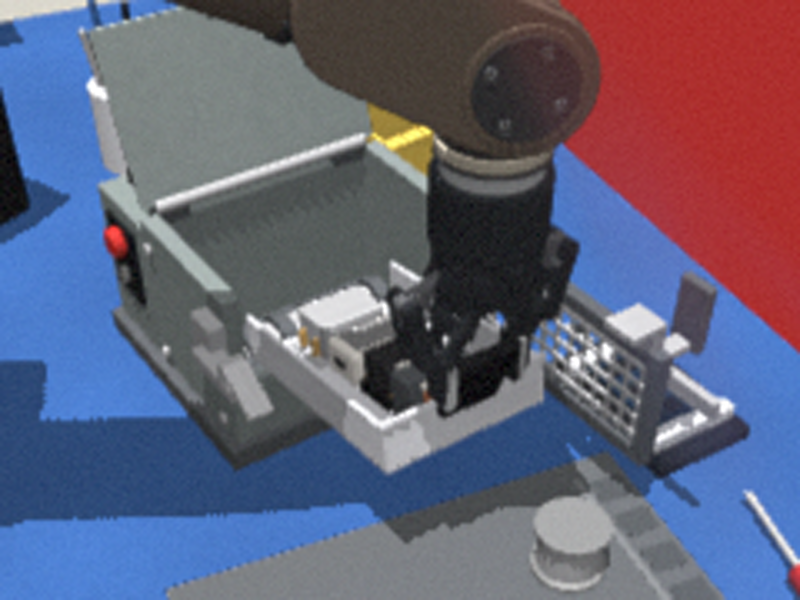

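Request:
send_rows --pt "0 0 0.01 0" --pt "0 0 0.02 0"

```text
time: 56.88
eef_pos: [0.5855, -0.0553, 0.1743]
tcp_rot: [0.653, 0.757, -0.0, 0.0]
contact_force: [1.0, -0.2, -4.6]
opening: 0.575
```

Run:
```python
from m import *
s=st();print(s["wrist_torque"])
snap("side","s41",(130,50,370,230))
```

```text
t 56.88 tcp [ 0.5855 -0.0553  0.1743] jaw-yaw deg 8.4 F [ 1.  -0.2 -4.6] open 0.575 q [-0.27  0.17  1.86 -0.    1.12 -0.41]
[-0.40905597 -0.12752638  0.0118876 ]
```

View pics/s41.png

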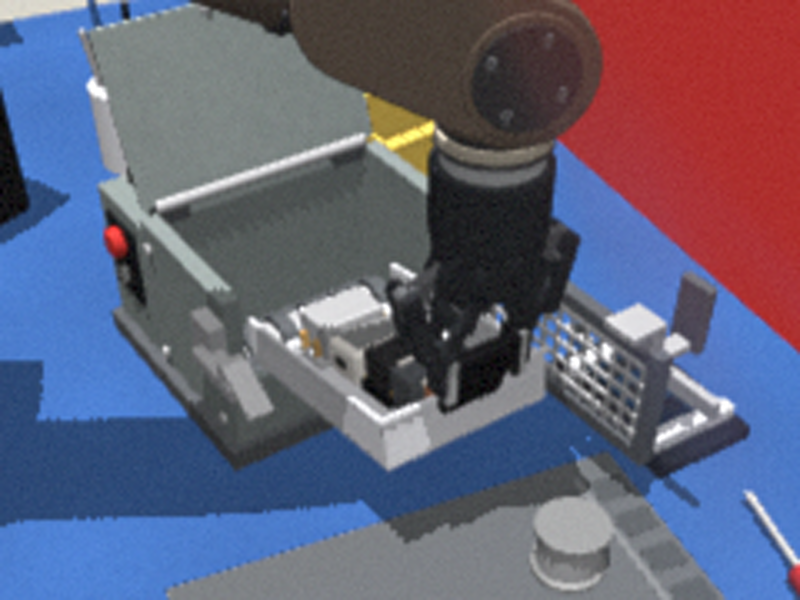

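Request:
send_rows --pt "-0.005 0.035 0.025 0" --pt "-0.01 0.07 0.05 0" --pt "-0.016 0.105 0.073 0" --pt "-0.016 0.105 0.073 0" --jaw 0.43

```text
time: 57.42
eef_pos: [0.581, -0.0225, 0.1972]
tcp_rot: [0.653, 0.757, 0.001, 0.001]
contact_force: [0.4, -0.1, -3.8]
opening: 0.587
```

Request:
send_rows --pt "0 0 0 0" --pt "0 0 0 0" --jaw 0.42

```text
time: 57.68
eef_pos: [0.5809, -0.0232, 0.1963]
tcp_rot: [0.654, 0.757, 0.001, -0.0]
contact_force: [0.3, 2.6, -3.0]
opening: 0.583
```

Run:
```python
from m import *
s=st();print(s["wrist_torque"])
snap("side","s42",(130,50,370,230))
```

```text
t 57.67 tcp [ 0.5809 -0.0232  0.1963] jaw-yaw deg 8.35 F [ 0.3  2.6 -3. ] open 0.583 q [-0.22  0.13  1.86  0.    1.15 -0.36]
[ 0.56779684 -0.17909953  0.02586305]
```

View pics/s42.png

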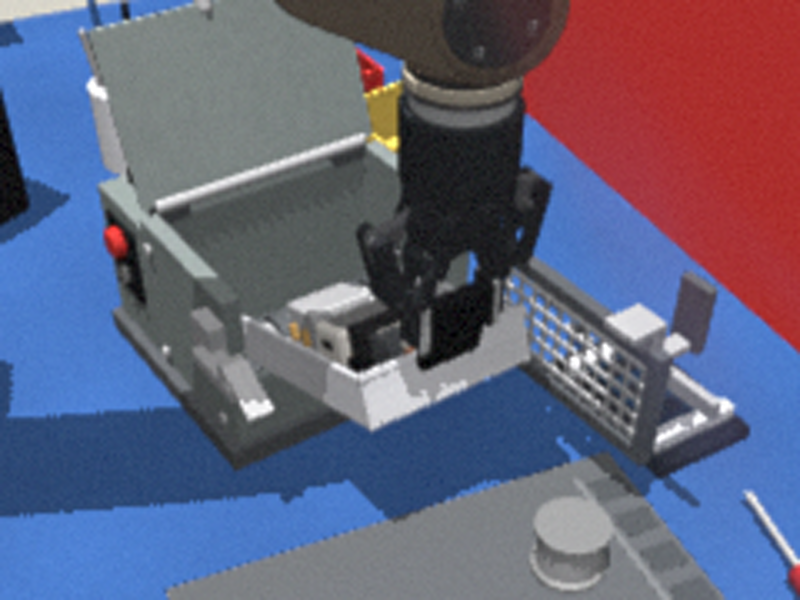

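Request:
send_rows --pt "-0.003 0.022 0.02 0" --pt "-0.006 0.044 0.04 0" --pt "-0.01 0.066 0.06 0" --pt "-0.013 0.088 0.082 0" --pt "-0.016 0.109 0.103 0" --pt "-0.016 0.109 0.103 0" --jaw 0.423

```text
time: 58.48
eef_pos: [0.5763, 0.0094, 0.2279]
tcp_rot: [0.653, 0.757, 0.0, 0.001]
contact_force: [0.9, -0.2, -4.9]
opening: 0.581
```

Run:
```python
from m import *
s=st();print(s["wrist_torque"])
snap("side","s43",(130,50,370,230))
```

```text
t 58.48 tcp [0.5763 0.0094 0.2279] jaw-yaw deg 8.43 F [ 0.9 -0.2 -4.9] open 0.581 q [-0.16  0.09  1.84 -0.    1.21 -0.31]
[-0.33468631 -0.06401015 -0.00793362]
```

View pics/s43.png

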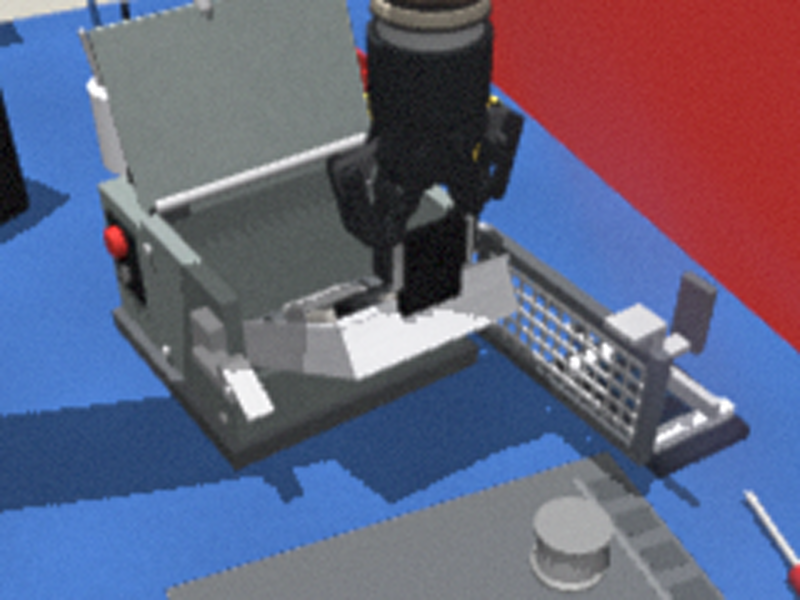

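Request:
send_rows --pt "-0.005 0.033 0.018 0" --pt "-0.01 0.066 0.037 0" --pt "-0.015 0.1 0.055 0" --pt "-0.019 0.132 0.073 0" --pt "-0.019 0.132 0.073 0" --pt "-0.019 0.132 0.073 0" --jaw 0.421

```text
time: 59.28
eef_pos: [0.5706, 0.0484, 0.2494]
tcp_rot: [0.653, 0.757, 0.0, 0.001]
contact_force: [0.1, -1.0, -2.9]
opening: 0.587
```

Run:
```python
from m import *
s=st();print(s["wrist_torque"])
snap("side","s44",(130,50,370,230))
snap("top","t44",(110,105,310,255))
```

```text
t 59.27 tcp [0.5706 0.0484 0.2494] jaw-yaw deg 8.4 F [ 0.1 -1.  -2.9] open 0.587 q [-0.09  0.06  1.83 -0.    1.25 -0.24]
[-0.39727921 -0.12783586 -0.04152766]
```

View pics/s44.png

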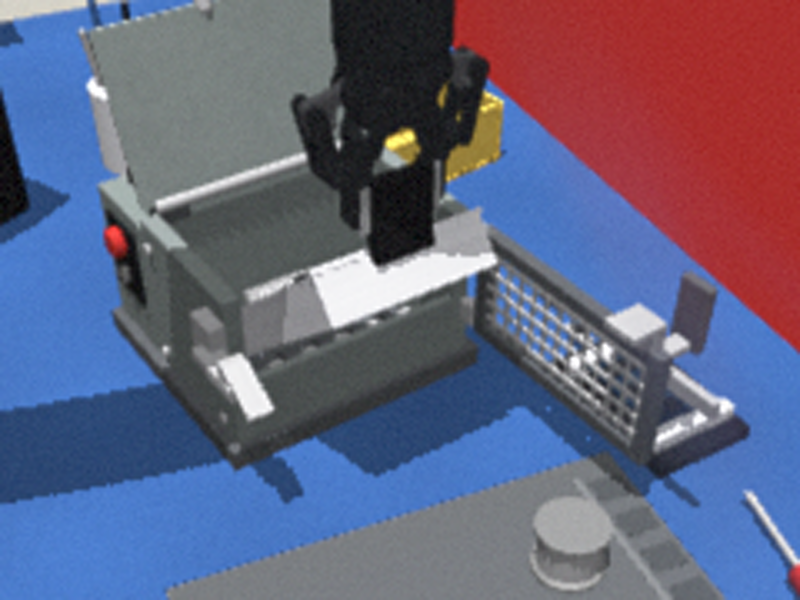

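View pics/t44.png

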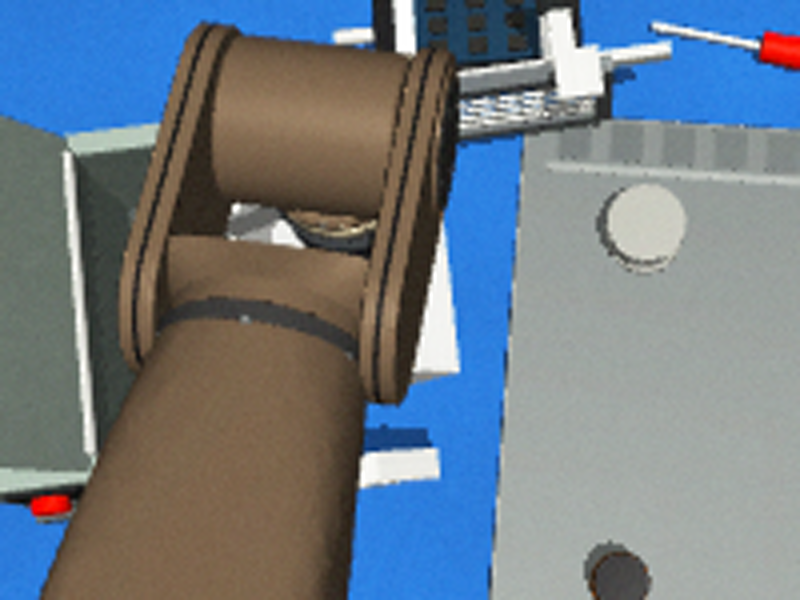

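Request:
send_rows --pt "0 0 0 0" --pt "0 0 0.03 0" --pt "0 0.02 0.06 0" --pt "0 0.03 0.08 0" --pt "0 0.03 0.08 0"

```text
time: 60.0
eef_pos: [0.5707, 0.0579, 0.2742]
tcp_rot: [0.653, 0.757, 0.001, 0.001]
contact_force: [0.5, -1.3, -3.1]
opening: 0.581
```

Run:
```python
from m import *
s=st();print(s["wrist_torque"])
snap("side","s45",(130,30,370,210))
```

```text
t 60.0 tcp [0.5707 0.0579 0.2742] jaw-yaw deg 8.42 F [ 0.5 -1.3 -3.1] open 0.581 q [-0.08  0.04  1.8  -0.    1.29 -0.22]
[-0.51356706 -0.1103539  -0.04071244]
```

View pics/s45.png

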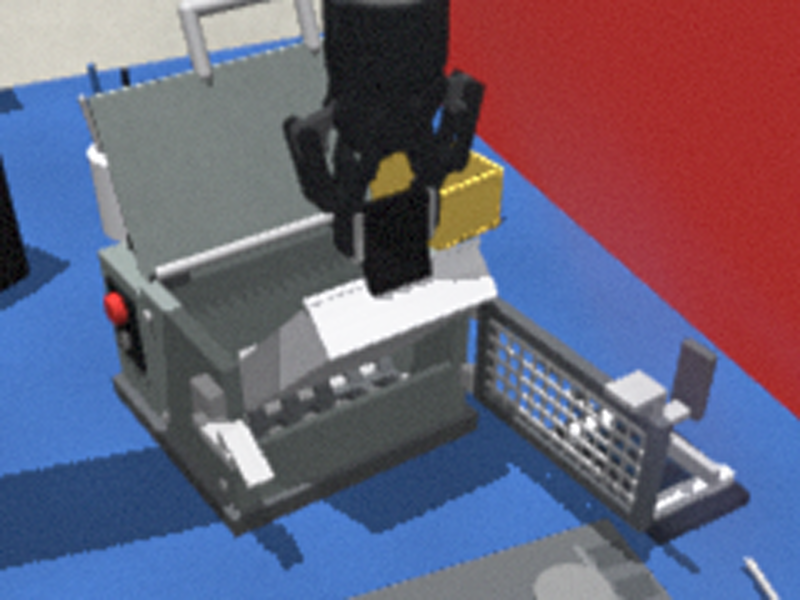

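Request:
send_rows --pt "0 0 0 0" --pt "0 -0.02 0.06 0" --pt "0 -0.03 0.12 0" --pt "0 -0.03 0.18 0" --pt "0 -0.03 0.22 0" --pt "0 -0.03 0.22 0" --jaw 1 --newtons 60

```text
time: 60.8
eef_pos: [0.5709, 0.0487, 0.3413]
tcp_rot: [0.653, 0.757, 0.001, 0.001]
contact_force: [0.0, -0.1, -3.5]
opening: 0.579
```

Run:
```python
from m import *
s=st();print(s["wrist_torque"])
snap("side","s46",(130,0,370,180))
snap("top","t46",(110,105,310,255))
```

```text
t 60.8 tcp [0.5709 0.0487 0.3413] jaw-yaw deg 8.39 F [ 0.  -0.1 -3.5] open 0.579 q [-0.09  0.    1.73  0.    1.41 -0.24]
[-0.07759243  0.04856741  0.00056054]
```

View pics/s46.png

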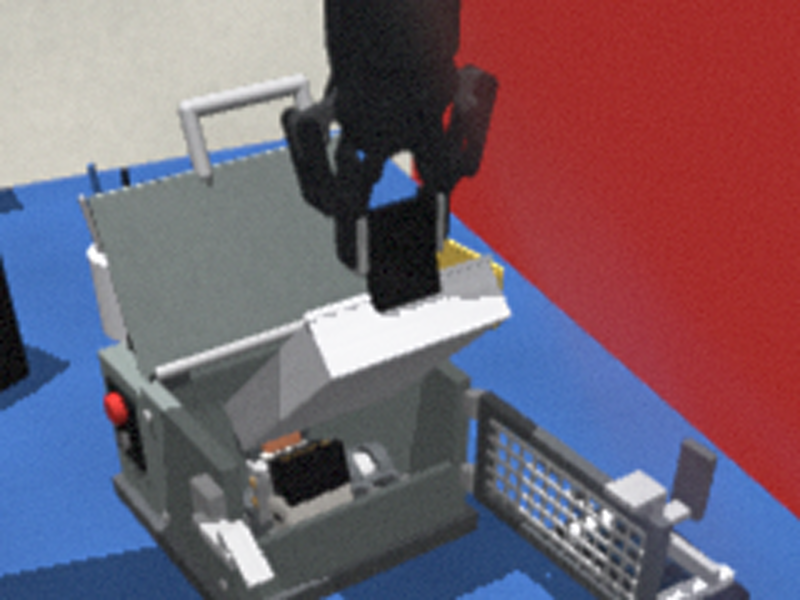

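View pics/t46.png

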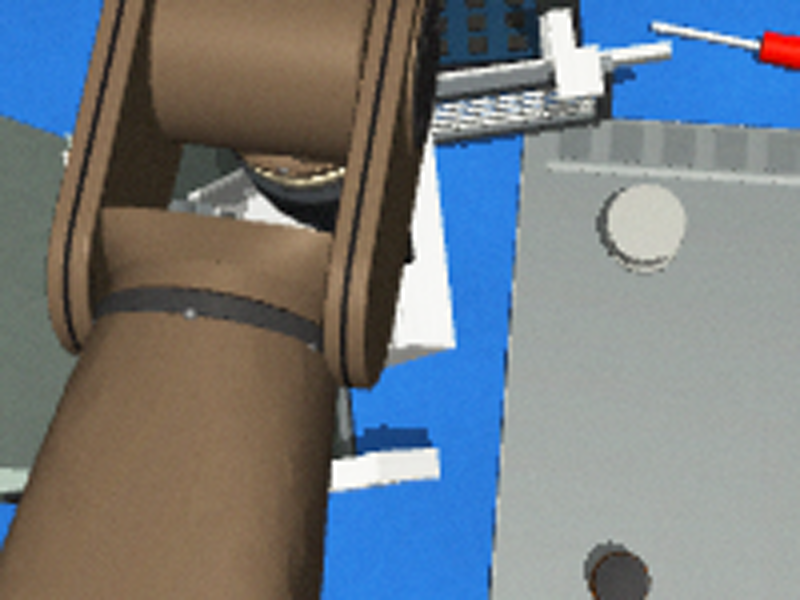

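Request:
send_rows --pt "0 0 0.08 0" --pt "0.02 -0.1 0.12 0" --pt "0.04 -0.25 0.12 0" --pt "0.06 -0.4 0.12 0" --pt "0.08 -0.55 0.12 0" --pt "0.1 -0.7 0.12 0" --pt "0.1 -0.85 0.12 0" --pt "0.1 -0.95 0.12 0" --pt "0.1 -0.95 0.12 0"

```text
time: 62.02
eef_pos: [0.5997, -0.2384, 0.3729]
tcp_rot: [0.655, 0.756, -0.0, -0.001]
contact_force: [-0.4, -0.1, -2.9]
opening: 0.575
```

Run:
```python
from m import *
s=st();print(s["wrist_torque"])
im=snap("side","s47",(130,0,450,240))
snap("side","s47b",(150,80,290,195),im=im)
snap("top","t47",(90,105,290,255))
```

```text
t 62.02 tcp [ 0.5997 -0.2384  0.3729] jaw-yaw deg 8.21 F [-0.4 -0.1 -2.9] open 0.575 q [-0.54  0.16  1.5  -0.    1.48 -0.68]
[-0.03917615  0.00077867 -0.00103908]
```

View pics/s47.png

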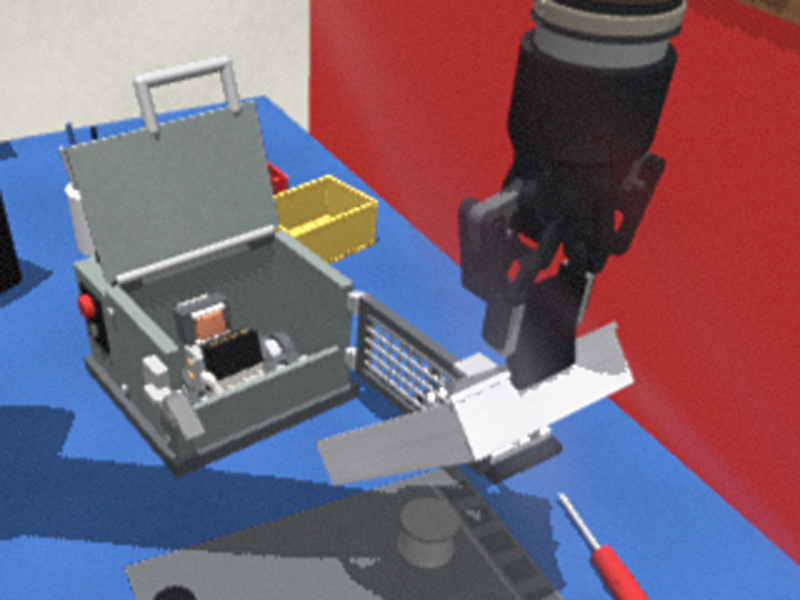

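View pics/t47.png

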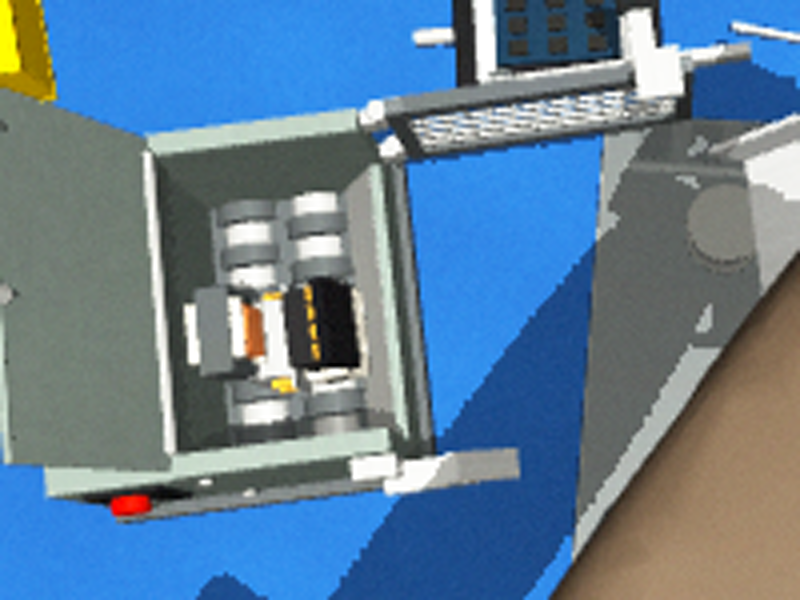

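Request:
send_rows --pt "-0.15 0.05 0 -0.01" --pt "-0.3 0.1 0 -0.02" --pt "-0.376 0.131 0 -0.02" --pt "-0.376 0.131 -0.05 -0.02" --pt "-0.376 0.131 -0.2 -0.02" --pt "-0.376 0.131 -0.3 -0.02" --pt "-0.376 0.131 -0.37 -0.02" --pt "-0.376 0.131 -0.37 -0.02" --pt "-0.376 0.131 -0.37 -0.02"

```text
time: 63.25
eef_pos: [0.4882, -0.1971, 0.2644]
tcp_rot: [0.7, 0.715, 0.0, 0.0]
contact_force: [0.5, 0.2, -1.8]
opening: 0.576
```

Run:
```python
from m import *
s=st();print(s["wrist_torque"])
im=snap("side","s48",(170,110,450,320))
```

```text
t 63.25 tcp [ 0.4882 -0.1971  0.2644] jaw-yaw deg 1.23 F [ 0.5  0.2 -1.8] open 0.576 q [-0.58 -0.06  1.92  0.    1.28 -0.6 ]
[-0.03104605  0.00900515  0.00485801]
```

View pics/s48.png

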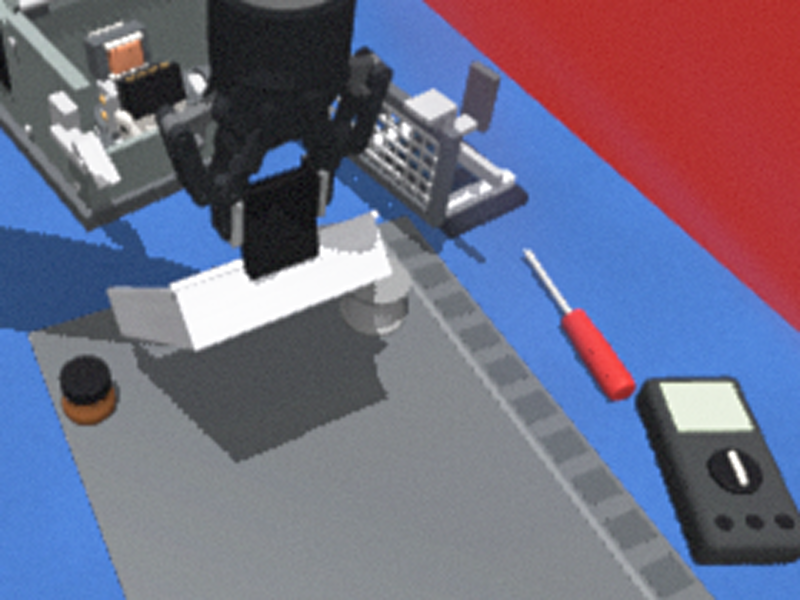

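Request:
send_rows --pt "0 -0.03 -0.07 0" --pt "0 -0.063 -0.135 0" --pt "0 -0.13 -0.175 0" --pt "0 -0.2 -0.203 0" --pt "0 -0.265 -0.245 0" --pt "0 -0.326 -0.288 0" --pt "0 -0.326 -0.288 0" --newtons 20

```text
time: 64.18
eef_pos: [0.4879, -0.2979, 0.1778]
tcp_rot: [0.7, 0.714, -0.0, 0.002]
contact_force: [1.3, -2.1, 1.8]
opening: 0.577
```

Run:
```python
from m import *
s=st();print(s["wrist_torque"])
im=snap("side","s49",(170,110,450,320))
```

```text
t 64.17 tcp [ 0.4879 -0.2979  0.1778] jaw-yaw deg 1.07 F [ 1.3 -2.1  1.8] open 0.577 q [-0.73  0.13  1.9  -0.    1.11 -0.74]
[-0.25590496 -0.04967969 -0.0211309 ]
```

View pics/s49.png

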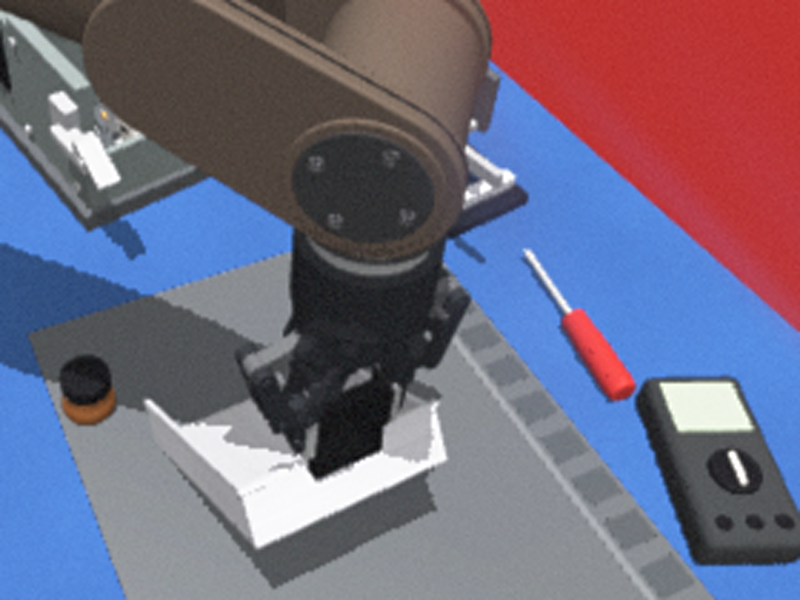

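Request:
send_rows --pt "0 -0.055 -0.05 0" --pt "0.002 -0.107 -0.107 0" --pt "0.003 -0.15 -0.17 0" --pt "0.004 -0.187 -0.233 0" --pt "0.005 -0.22 -0.305 0" --pt "0.006 -0.244 -0.37 0" --pt "0.006 -0.244 -0.38 0" --pt "0.006 -0.244 -0.38 0"

```text
time: 65.22
eef_pos: [0.4896, -0.3701, 0.0659]
tcp_rot: [0.699, 0.715, -0.001, 0.001]
contact_force: [-4.1, -0.9, 11.8]
opening: 0.578
```

Run:
```python
from m import *
s=st();print(s["wrist_torque"])
im=snap("side","s50",(170,180,450,384))
```

```text
t 65.22 tcp [ 0.4896 -0.3701  0.0659] jaw-yaw deg 1.24 F [-4.1 -0.9 11.8] open 0.578 q [-0.81  0.36  1.85 -0.    0.93 -0.83]
[-0.2150168   0.71182613 -0.11143672]
```

View pics/s50.png

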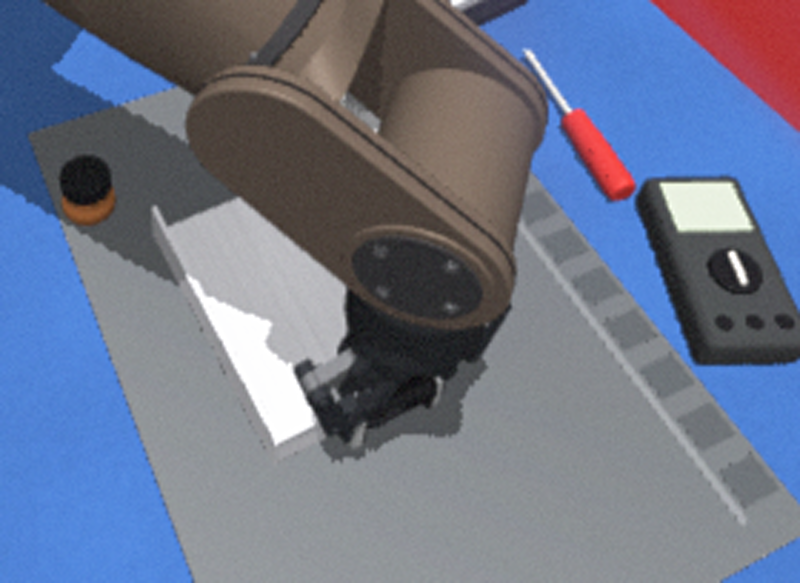

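Flat on the mat with a press force of 12 N. Releasing and rising.

Request:
send_rows --pt "0 0 0 0" --pt "0 0 0 0" --pt "0 0 0 0" --pt "0 0 0.1 0" --pt "0 0 0.3 0" --pt "0 0 0.5 0" --pt "0 0 0.7 0" --pt "0 0 0.9 0" --pt "0 0 1 0" --pt "0 0 1 0" --jaw 0.2

```text
time: 66.53
eef_pos: [0.49, -0.3687, 0.367]
tcp_rot: [0.7, 0.715, -0.0, 0.003]
contact_force: [-0.1, 0.4, -1.0]
opening: 0.802
```

Request:
send_rows --pt "0.2 0.9 0.2 -0.1" --pt "0.2 0.9 0.2 -0.2294" --pt "0.2 0.9 0.2 -0.2294" --pt "0.2 0.9 0.2 -0.2294" --pt "0.2 0.9 0.2 -0.2294" --pt "0.2 0.9 0.2 -0.2294" --pt "0.2 0.9 0.2 -0.2294" --pt "0.2 0.9 0.2 -0.2294" --pt "0.2 0.9 0.2 -0.2294" --jaw 0.5

```text
time: 67.65
eef_pos: [0.5489, -0.0979, 0.4206]
tcp_rot: [0.997, 0.076, -0.002, -0.001]
contact_force: [0.2, 1.2, -0.6]
opening: 0.501
```

Run:
```python
from m import *
s=st()
im=snap("side","s51",(170,180,450,384))
snap("side","s51b",(130,30,330,180),im=im)
for a in(1.92,1.88):
    print(a,fr(SH,[(.034-.182*np.cos(a),-.039,.165+.182*np.sin(a))]))
```

```text
t 67.65 tcp [ 0.5489 -0.0979  0.4206] jaw-yaw deg -81.28 F [ 0.2  1.2 -0.6] open 0.501 q [-0.36 -0.05  1.64  0.    1.56  1.06]
1.92 [[0.57651803 0.32693571 0.33601548]]
1.88 [[0.57752434 0.320121   0.33836887]]
```

View pics/s51.png

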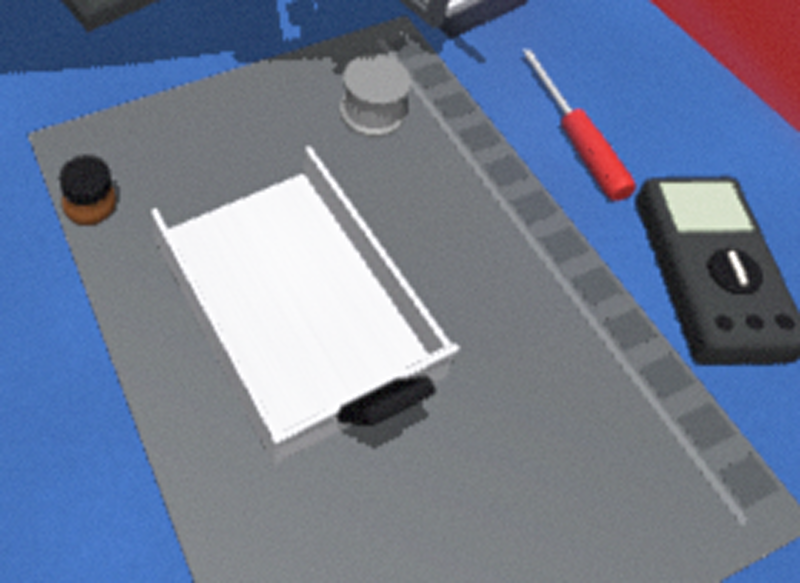

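View pics/s51b.png

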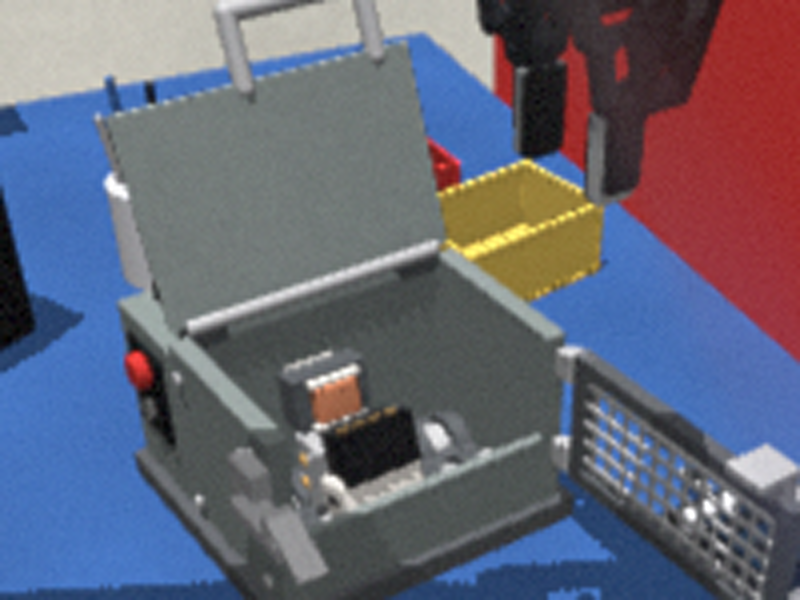

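Request:
send_rows --pt "0.09 0.7 0.05 0" --pt "0.09 0.7 0.05 0" --pt "0.09 0.7 0.05 0" --pt "0.09 0.7 0.05 0" --pt "0.09 0.7 0.05 0" --pt "0.09 0.7 0.05 0"

```text
time: 68.45
eef_pos: [0.5762, 0.1112, 0.4376]
tcp_rot: [0.997, 0.075, -0.001, 0.0]
contact_force: [-0.3, 0.6, -0.0]
opening: 0.504
```

Request:
send_rows --pt "0 0.7 0 0" --pt "0 0.7 0 0" --pt "0 0.7 0 0" --pt "0 0.7 0 0" --pt "0 0.7 0 0" --pt "0 0.7 0 0"

```text
time: 69.2
eef_pos: [0.5768, 0.3199, 0.4386]
tcp_rot: [0.997, 0.074, 0.0, 0.0]
contact_force: [0.0, 0.1, 0.1]
opening: 0.5
```

Run:
```python
from m import *
s=st()
snap("top","t52",(60,105,260,255))
print((np.array([.577,.326,.336])-s["eef_pos"])/.3)
```

```text
t 69.2 tcp [0.5768 0.3199 0.4386] jaw-yaw deg -81.51 F [0.  0.1 0.1] open 0.5 q [ 0.35  0.18  1.36 -0.    1.6   1.78]
[ 0.00060055  0.02048598 -0.34193939]
```

View pics/t52.png

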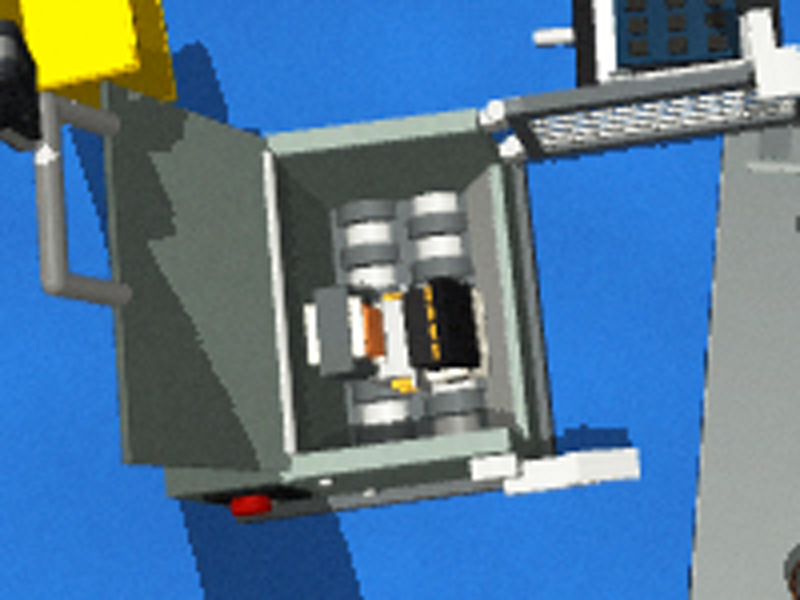

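Run:
```python
from m import *
print(back("top",cr([(48,192),(46,102),(52,284)],60,105,4),.336))
print(proj("top",[.5768,.3199,.42])*1)
im=snap("side","s52",(110,0,310,150))
```

```text
[[0.57252877 0.32829733 0.336     ]
 [0.62278755 0.33470942 0.336     ]
 [0.52218903 0.32082717 0.336     ]]
[[ 55.27473631 139.16893411]]
```

View pics/s52.png

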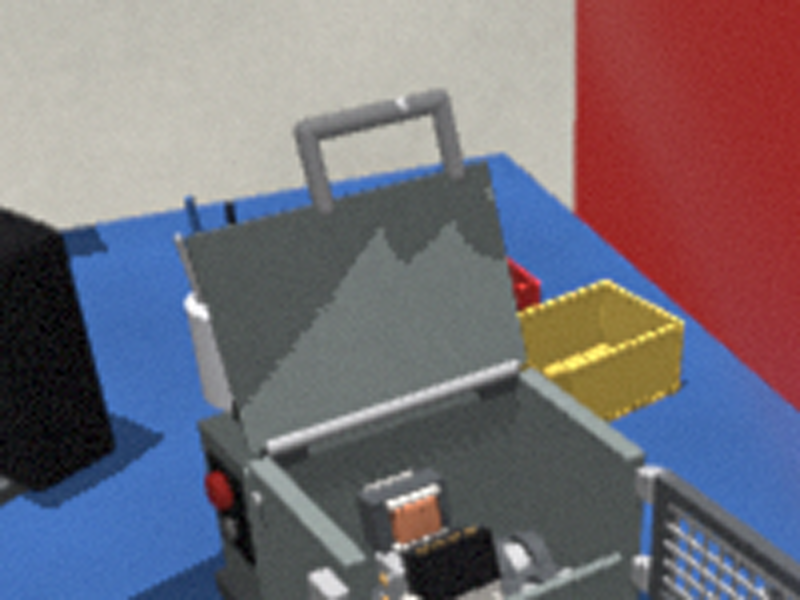

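Request:
send_rows --pt "-0.01 0.025 -0.08 0" --pt "-0.01 0.025 -0.18 0" --pt "-0.01 0.025 -0.26 0" --pt "-0.01 0.025 -0.32 0" --pt "-0.01 0.025 -0.34 0" --pt "-0.01 0.025 -0.34 0"

```text
time: 70.05
eef_pos: [0.5735, 0.329, 0.3369]
tcp_rot: [0.997, 0.075, 0.0, -0.0]
contact_force: [-0.0, -0.0, -0.0]
opening: 0.499
```

Request:
send_rows --pt "0 0 0 0" --pt "0 0 0 0" --pt "0 0 0 0" --pt "0 0 0 0" --jaw 1 --newtons 30

```text
time: 70.55
eef_pos: [0.574, 0.3276, 0.3382]
tcp_rot: [0.997, 0.075, 0.001, 0.002]
contact_force: [-0.6, -5.6, 1.9]
opening: 0.147
```

Run:
```python
from m import *
s=st()
im=snap("side","s53",(110,0,310,150))
p=s["eef_pos"];e=np.array([-.1461,.9893])
hz=fr(SH,[(.034,-.039,.165)])[0]
d=(p[:2]-hz[:2])@e; z=p[2]+.002-.165; print("rel",d,z,np.hypot(d,z),np.arctan2(z,-d))
a0=np.arctan2(z,-d);r=.182
for a in np.r_[np.arange(1.82,.0,-.1),0]:
    D_=-r*np.cos(a)-(-r*np.cos(a0)); print(round(a,2),[round(e[0]*D_/.3,3),round(e[1]*D_/.3,3),round(r*(np.sin(a)-np.sin(a0))/.3,3),0])
```

```text
t 70.55 tcp [0.574  0.3276 0.3382] jaw-yaw deg -81.42 F [-0.6 -5.6  1.9] open 0.147 q [ 0.37  0.2   1.51 -0.    1.42  1.79]
rel 0.06325820944509658 0.1751617218656005 0.18623434127228441 1.9173622887215478
1.82 [np.float64(0.008), np.float64(-0.056), np.float64(0.017), 0]
1.72 [np.float64(0.017), np.float64(-0.115), np.float64(0.029), 0]
1.62 [np.float64(0.026), np.float64(-0.174), np.float64(0.035), 0]
1.52 [np.float64(0.035), np.float64(-0.234), np.float64(0.035), 0]
1.42 [np.float64(0.043), np.float64(-0.294), np.float64(0.029), 0]
1.32 [np.float64(0.052), np.float64(-0.353), np.float64(0.017), 0]
1.22 [np.float64(0.061), np.float64(-0.41), np.float64(-0.001), 0]
1.12 [np.float64(0.069), np.float64(-0.465), np.float64(-0.025), 0]
1.02 [np.float64(0.076), np.float64(-0.518), np.float64(-0.054), 0]
0.92 [np.float64(0.084), np.float64(-0.567), np.float64(-0.088), 0]
0.82 [np.float64(0.091), np.float64(-0.613), np.float64(-0.127), 0]
0.72 [np.float64(0.097), np.float64(-0.655), np.float64(-0.171), 0]
0.62 [np.float64(0.102), np.float64(-0.692), np.float64(-0.218), 0]
0.52 [np.float64(0.107), np.float64(-0.725), np.float64(-0.269), 0]
0.42 [np.float64(0.111), np.float64(-0.752), np.float64(-0.323), 0]
0.32 [np.float64(0.114), np.float64(-0.774), np.float64(-0.38), 0]
0.22 [np.float64(0.117), np.float64(-0.79), np.float64(-0.438), 0]
0.12 [np.float64(0.118), np.float64(-0.8), np.float64(-0.498), 0]
0.02 [np.float64(0.119), np.float64(-0.804), np.float64(-0.558), 0]
0.0 [np.float64(0.119), np.float64(-0.804), np.float64(-0.571), 0]
```

View pics/s53.png

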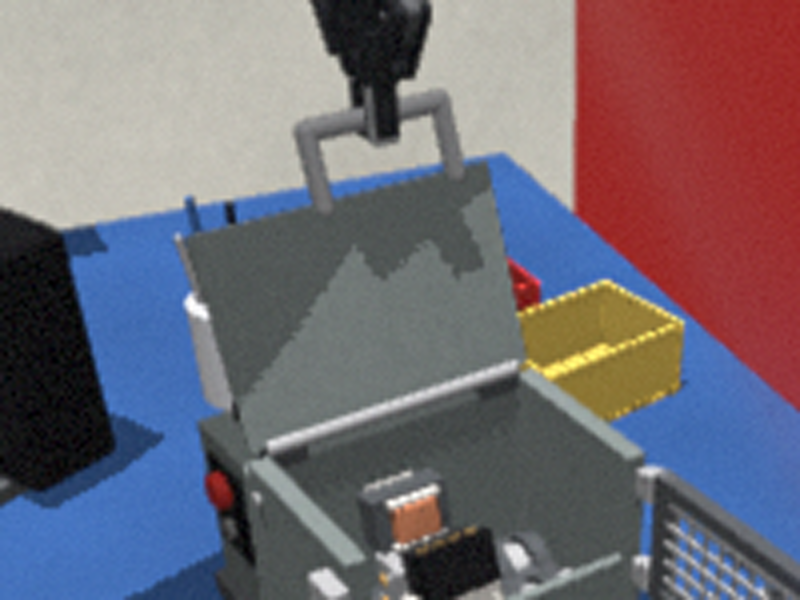

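Request:
send_rows --pt "0.008 -0.056 0.016 0" --pt "0.017 -0.115 0.027 0" --pt "0.026 -0.174 0.033 0" --pt "0.035 -0.234 0.033 0" --pt "0.043 -0.294 0.027 0" --pt "0.052 -0.353 0.015 0" --pt "0.061 -0.41 -0.003 0" --pt "0.069 -0.465 -0.027 0" --pt "0.076 -0.518 -0.056 0" --pt "0.084 -0.567 -0.09 0"

```text
time: 71.85
eef_pos: [0.6002, 0.1575, 0.3097]
tcp_rot: [0.997, 0.075, 0.003, 0.0]
contact_force: [7.7, 0.6, 2.6]
opening: 0.153
```

Request:
send_rows --pt "0.007 -0.046 -0.039 0" --pt "0.013 -0.088 -0.083 0" --pt "0.018 -0.125 -0.13 0" --pt "0.023 -0.158 -0.181 0" --pt "0.027 -0.185 -0.235 0" --pt "0.03 -0.207 -0.292 0" --pt "0.033 -0.223 -0.35 0" --pt "0.034 -0.233 -0.41 0" --pt "0.035 -0.237 -0.46 0" --pt "0.035 -0.237 -0.476 0" --pt "0.035 -0.237 -0.476 0"

```text
time: 73.22
eef_pos: [0.6102, 0.086, 0.1661]
tcp_rot: [0.997, 0.075, 0.002, 0.001]
contact_force: [6.8, -0.4, -0.9]
opening: 0.15
```

Run:
```python
from m import *
s=st()
im=snap("side","s54",(130,30,330,180))
```

```text
t 73.22 tcp [0.6102 0.086  0.1661] jaw-yaw deg -81.41 F [ 6.8 -0.4 -0.9] open 0.15 q [-0.02  0.24  1.8  -0.    1.11  1.4 ]
```

View pics/s54.png

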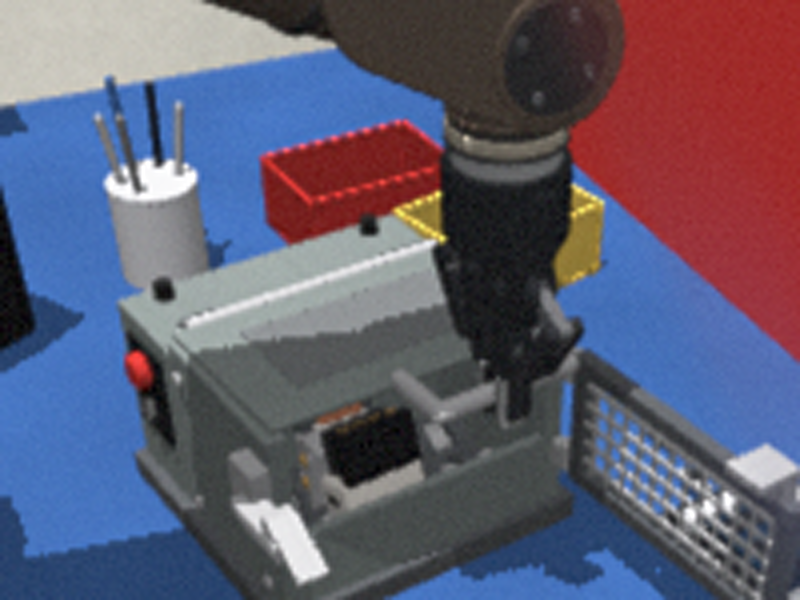

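Request:
send_rows --pt "0 0 -0.01 0" --pt "0 0 -0.01 0" --pt "0 0 -0.01 0" --pt "0 0 0.1 0" --pt "0 0 0.3 0" --pt "0 0 0.5 0" --pt "0 0 0.5 0" --jaw 0.56

```text
time: 74.15
eef_pos: [0.6113, 0.0882, 0.3247]
tcp_rot: [0.997, 0.075, 0.006, 0.001]
contact_force: [-0.6, -0.1, 0.6]
opening: 0.441
```

Run:
```python
from m import *
s=st()
im=snap("side","s55",(150,80,350,230),pts=fr(SH,[(-.148,-.039-.050,.165),(-.148,-.039+.05,.165),(-.106,.111,.165)]))
snap("top","t55",(90,85,290,235))
H=fr(SH,[(-.122,-.115,0)])[0]
```

```text
t 74.15 tcp [0.6113 0.0882 0.3247] jaw-yaw deg -81.37 F [-0.6 -0.1  0.6] open 0.441 q [-0.02  0.11  1.65 -0.    1.38  1.4 ]
```

View pics/s55.png

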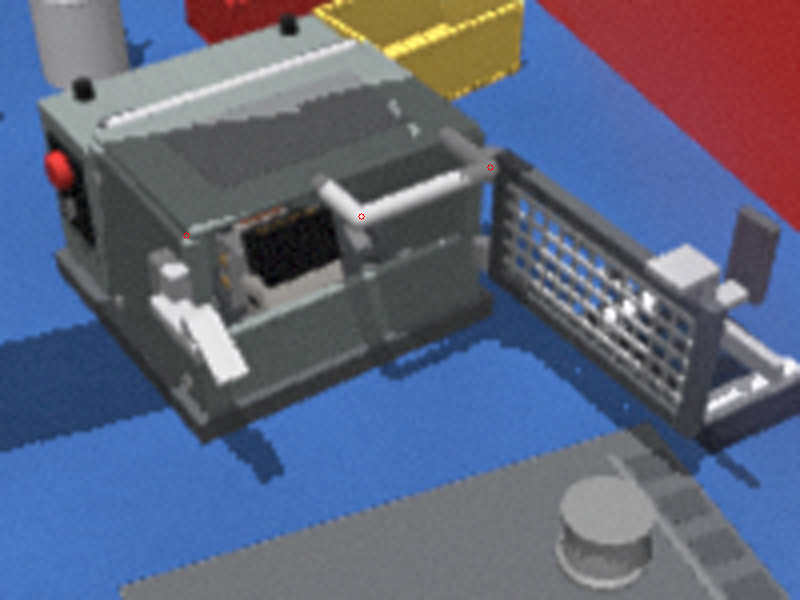

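View pics/t55.png

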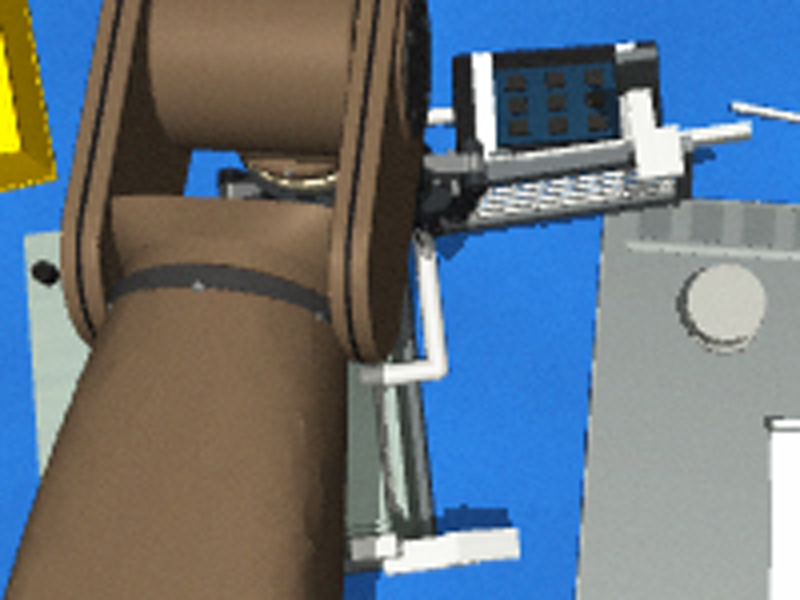

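Run:
```python
from gate import *
for th in (1.5,1.55,1.606):
    c,s=np.cos(th),np.sin(th); l=np.array([-.057,.185]);q=[-.122+c*l[0]-s*l[1],-.115+s*l[0]+c*l[1],.182]
    w=fr(SH,[q]);print(th,w, (proj("side",w)-[150,80])*4,(proj("top",w)-[90,85])*4)
print(back("side",cr([(760,213)],150,80,4),.182))
snap("side","s56",(300,110,360,155))
```

```text
1.5 [[ 0.75443639 -0.05804319  0.182     ]] [[746.19901114 232.56809266]] [[654.51712748  79.3208335 ]]
1.55 [[ 0.76335167 -0.05427713  0.182     ]] [[754.76769712 225.43432134]] [[649.18187472  66.28809906]]
1.606 [[ 0.77309906 -0.04953622  0.182     ]] [[763.40127185 217.18619332]] [[642.42024684  52.05795082]]
[[ 0.77389956 -0.04342542  0.182     ]]
```

View pics/s56.png

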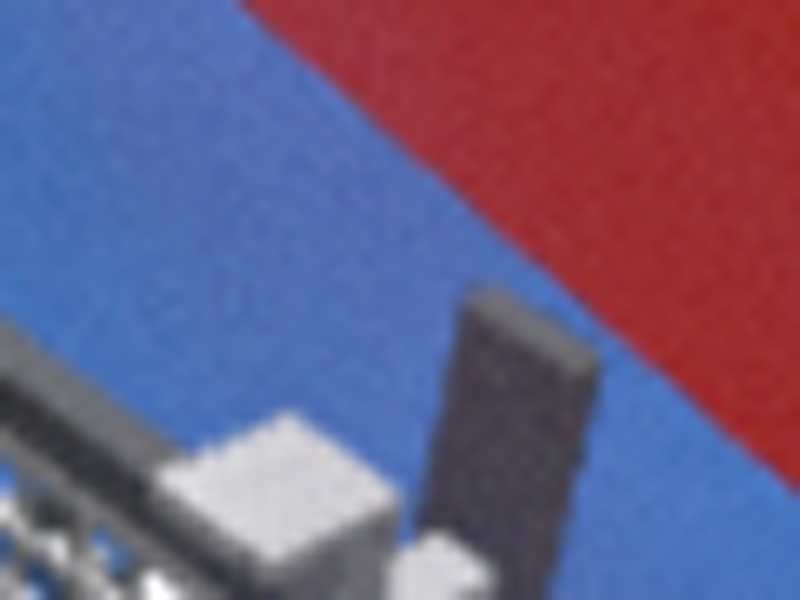

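Request:
send_rows --pt "0.537 -0.456 0 0.254" --pt "0.537 -0.456 0 0.254" --pt "0.537 -0.456 0 0.254" --pt "0.537 -0.456 0 0.254" --pt "0.537 -0.456 0 0.254" --pt "0.537 -0.456 0 0.254" --pt "0.537 -0.456 0 0.254" --pt "0.537 -0.456 0 0.254" --pt "0.537 -0.456 0 0.254" --pt "0.537 -0.456 -0.15 0.254" --pt "0.537 -0.456 -0.25 0.254" --pt "0.537 -0.456 -0.25 0.254" --jaw 0.58

```text
time: 75.8
eef_pos: [0.7671, -0.0481, 0.2337]
tcp_rot: [0.642, 0.766, -0.003, -0.006]
contact_force: [-0.4, -1.3, -0.2]
opening: 0.419
```

Run:
```python
from m import *
s=st();print((np.array([.7728,-.0488,.162])-s["eef_pos"])/.3)
snap("side","s57",(270,50,400,150))
```

```text
t 75.8 tcp [ 0.7671 -0.0481  0.2337] jaw-yaw deg 10.04 F [-0.4 -1.3 -0.2] open 0.419 q [-0.19  0.51  1.31 -0.    1.33 -0.37]
[ 0.01892629 -0.00222663 -0.23914299]
```

View pics/s57.png

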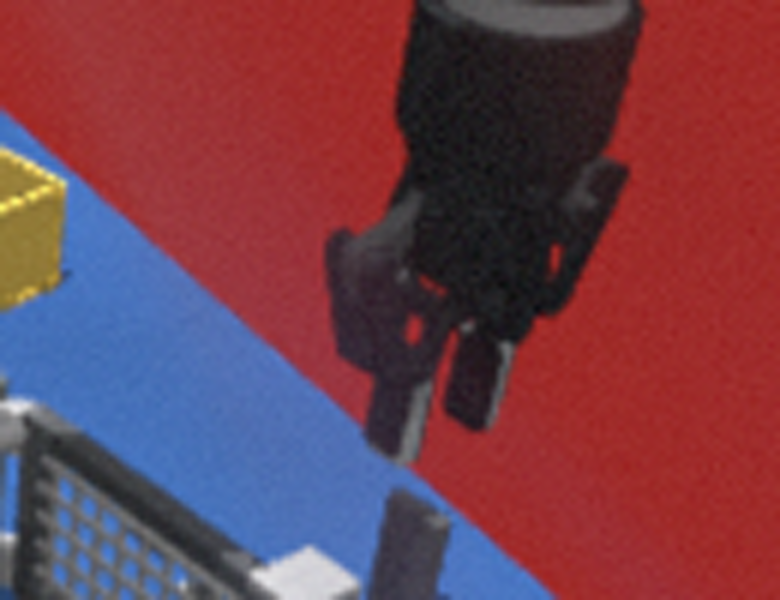

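Request:
send_rows --pt "0 0 0 0" --pt "0 0 0 0" --pt "0 0 0 0"

```text
time: 76.22
eef_pos: [0.7705, -0.0487, 0.2434]
tcp_rot: [0.643, 0.766, 0.001, 0.001]
contact_force: [-1.0, 0.6, -0.7]
opening: 0.422
```

Request:
send_rows --pt "0.008 0 -0.08 0" --pt "0.008 0 -0.15 0" --pt "0.008 0 -0.21 0" --pt "0.008 0 -0.26 0" --pt "0.008 0 -0.268 0" --pt "0.008 0 -0.268 0"

```text
time: 76.97
eef_pos: [0.7727, -0.0487, 0.1616]
tcp_rot: [0.643, 0.766, 0.0, 0.0]
contact_force: [-0.2, 0.5, 0.7]
opening: 0.421
```

Request:
send_rows --pt "0 0 0 0" --pt "0 0 0 0" --pt "0 0 0 0" --pt "0 0 0 0" --jaw 1 --newtons 40

```text
time: 77.47
eef_pos: [0.7733, -0.0488, 0.163]
tcp_rot: [0.643, 0.766, 0.001, 0.001]
contact_force: [1.5, 0.1, 3.4]
opening: 0.115
```

Run:
```python
from gate import *
s=st();p=s["eef_pos"]
d=(p[:2]-H);a=np.radians(98.4)
R=np.array([[np.cos(a),np.sin(a)],[-np.sin(a),np.cos(a)]]);ds=R@d;print("shredder-frame d",ds,np.hypot(*ds), "theta", np.arctan2(ds[1],ds[0])-np.arctan2(.185,-.057))
snap("side","s58",(270,70,400,170))
for r in swing(p,-np.r_[np.arange(.1,1.31,.1)]): print([float(x) for x in r])
```

```text
t 77.47 tcp [ 0.7733 -0.0488  0.163 ] jaw-yaw deg 10.0 F [1.5 0.1 3.4] open 0.115 q [-0.19  0.57  1.36  0.    1.21 -0.37]
shredder-frame d [-0.18219579 -0.06380203] 0.1930440444475065 theta -4.674429075414474
[-0.058, -0.027, 0.0, -0.0159]
[-0.119, -0.048, 0.0, -0.0318]
[-0.182, -0.063, 0.0, -0.0477]
[-0.245, -0.072, 0.0, -0.0637]
[-0.31, -0.074, 0.0, -0.0796]
[-0.374, -0.069, 0.0, -0.0955]
[-0.437, -0.059, 0.0, -0.1114]
[-0.499, -0.042, 0.0, -0.1273]
[-0.559, -0.019, 0.0, -0.1432]
[-0.617, 0.01, 0.0, -0.1592]
[-0.671, 0.045, 0.0, -0.1751]
[-0.722, 0.085, 0.0, -0.191]
[-0.768, 0.129, 0.0, -0.2069]
```

View pics/s58.png

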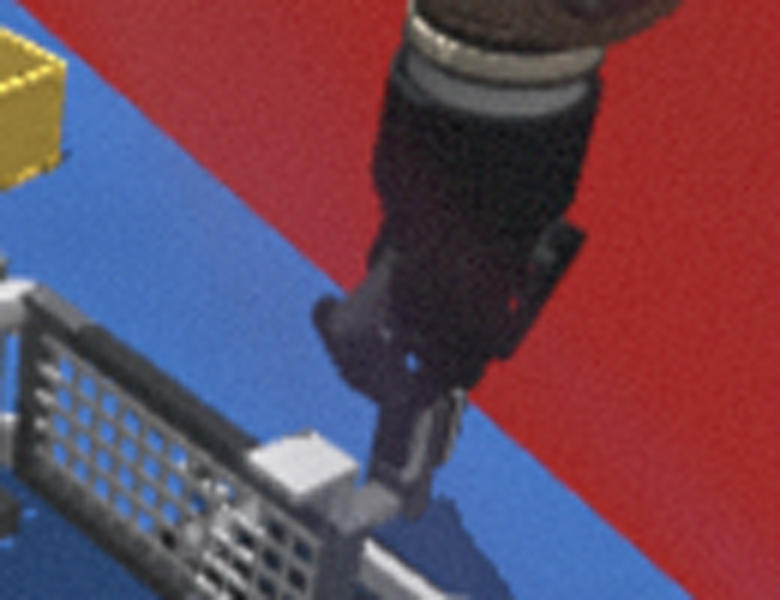

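Request:
send_rows --pt "-0.058 -0.027 0 -0.0159" --pt "-0.119 -0.048 0 -0.0318" --pt "-0.182 -0.063 0 -0.0477" --pt "-0.245 -0.072 0 -0.0637" --pt "-0.31 -0.074 0 -0.0796" --pt "-0.374 -0.069 0 -0.0955" --pt "-0.437 -0.059 0 -0.1114" --pt "-0.499 -0.042 0 -0.1273" --pt "-0.559 -0.019 0 -0.1432" --pt "-0.617 0.01 0 -0.1592" --pt "-0.671 0.045 0 -0.1751" --pt "-0.722 0.085 0 -0.191" --pt "-0.768 0.129 0 -0.2069" --pt "-0.768 0.129 0 -0.2069"

```text
time: 79.28
eef_pos: [0.5419, -0.0074, 0.1627]
tcp_rot: [0.975, 0.224, 0.001, -0.001]
contact_force: [1.1, 6.3, 5.7]
opening: 0.109
```

Run:
```python
from gate import *
s=st();p=s["eef_pos"]
a=np.radians(98.4);R=np.array([[np.cos(a),np.sin(a)],[-np.sin(a),np.cos(a)]])
def th(p):
    ds=R@(p[:2]-H);return (np.arctan2(ds[1],ds[0])-np.arctan2(.185,-.057)+np.pi)%(2*np.pi)-np.pi
t=th(p);print("theta",t)
snap("side","s59",(150,50,350,200))
# lift target at same theta: move toward hinge along gate 8.7mm
g=np.array([np.cos(a+np.pi/2+t),np.sin(a+np.pi/2+t)]) # hinge->free
l=-g*.0087;print("lift",l/.3)
p1=p.copy();p1[:2]+=l
for r in swing(p1,np.r_[np.arange(-.06,-t,-.06),-t,-t-.03]): print([round(float(r[0]+l[0]/.3),3),round(float(r[1]+l[1]/.3),3),.064,float(r[3])])
```

```text
t 79.28 tcp [ 0.5419 -0.0074  0.1627] jaw-yaw deg -64.14 F [1.1 6.3 5.7] open 0.109 q [-0.2   0.08  1.98  0.    1.08  0.92]
theta 0.2951523631368458
lift [0.02621602 0.0123984 ]
[0.002, 0.04, 0.064, -0.0095]
[-0.021, 0.068, 0.064, -0.0191]
[-0.042, 0.099, 0.064, -0.0286]
[-0.061, 0.13, 0.064, -0.0382]
[-0.077, 0.16, 0.064, -0.047]
[-0.085, 0.176, 0.064, -0.0517]
```

View pics/s59.png

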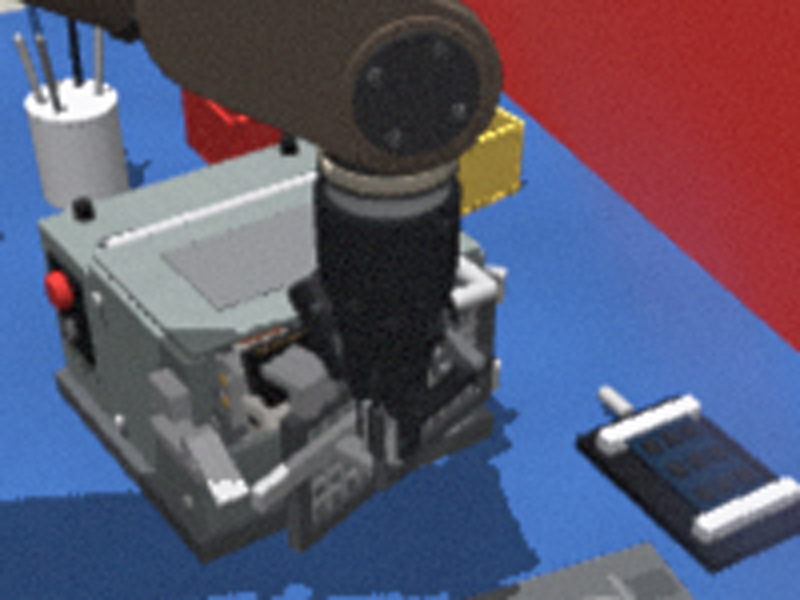

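Request:
send_rows --pt "0.007 0.003 0.018 0" --pt "0.014 0.006 0.036 0" --pt "0.02 0.009 0.052 0" --pt "0.026 0.012 0.064 0" --pt "0.026 0.012 0.064 0" --pt "0.002 0.04 0.064 -0.0095" --pt "-0.021 0.068 0.064 -0.0191" --pt "-0.042 0.099 0.064 -0.0286" --pt "-0.061 0.13 0.064 -0.0382" --pt "-0.077 0.16 0.064 -0.047" --pt "-0.08 0.166 0.064 -0.0485" --pt "-0.08 0.166 0.064 -0.0485"

```text
time: 80.82
eef_pos: [0.5162, 0.04, 0.1797]
tcp_rot: [0.997, 0.072, -0.003, -0.0]
contact_force: [-4.9, 3.0, -3.5]
opening: 0.111
```

Run:
```python
from gate import *
s=st();p=s["eef_pos"]
snap("side","s60",(150,50,290,155))
```

```text
t 80.83 tcp [0.5162 0.04   0.1797] jaw-yaw deg -81.78 F [-4.9  3.  -3.5] open 0.111 q [-0.12  0.01  2.02 -0.    1.12  1.31]
```

View pics/s60.png

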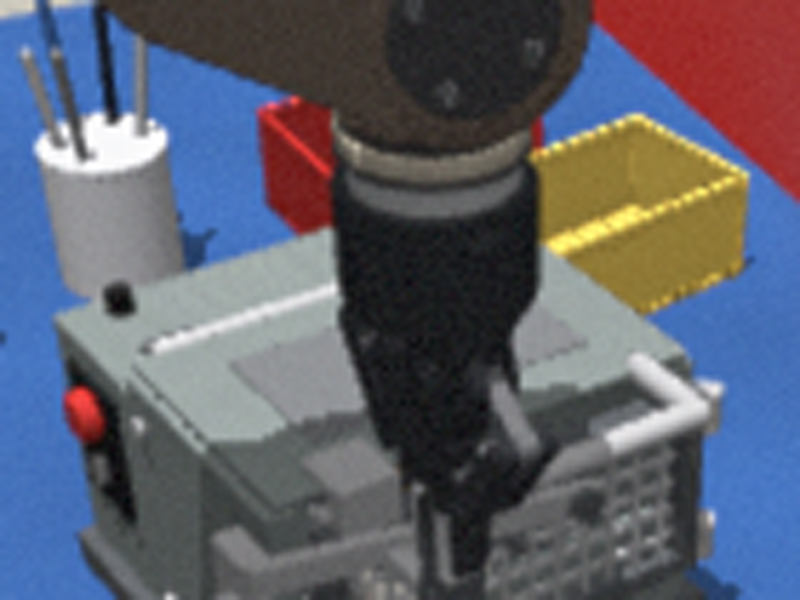

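Request:
send_rows --pt "0 0.02 0 0" --pt "0 0.02 0 0" --pt "-0.008 0.019 -0.02 0" --pt "-0.016 0.018 -0.04 0" --pt "-0.026 0.016 -0.062 0" --pt "-0.028 0.016 -0.066 0" --pt "-0.028 0.016 -0.066 0"

```text
time: 81.75
eef_pos: [0.5092, 0.0425, 0.1631]
tcp_rot: [0.997, 0.071, -0.001, 0.002]
contact_force: [-11.6, -4.2, 7.1]
opening: 0.111
```

Request:
send_rows --pt "0 0 0 0" --pt "0 0 0 0" --pt "0 0 0 0" --pt "0 0 0.1 0" --pt "0 0 0.25 0" --pt "0 0 0.45 0" --pt "0 0 0.45 0" --jaw 0.58

```text
time: 82.62
eef_pos: [0.5127, 0.0444, 0.3026]
tcp_rot: [0.997, 0.071, 0.007, 0.001]
contact_force: [-0.4, 0.2, -0.8]
opening: 0.42
```

Run:
```python
from m import *
s=st()
im=snap("side","s61",(150,80,290,195),pts=shpts())
snap("top","t61",(90,125,240,237),pts=shpts())
```

```text
t 82.62 tcp [0.5127 0.0444 0.3026] jaw-yaw deg -81.91 F [-0.4  0.2 -0.8] open 0.42 q [-0.11 -0.12  1.91  0.    1.34  1.32]
```

View pics/s61.png

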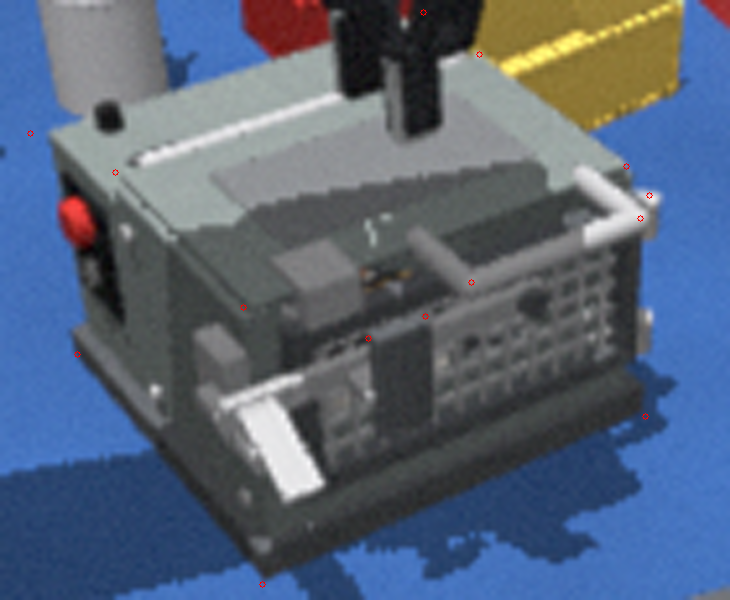

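Request:
send_rows --pt "0 -0.5 0.3 0" --pt "0 -0.9 0.3 0" --pt "0 -0.9 0.3 0" --pt "0 -0.9 0.3 0" --pt "0 -0.9 0.3 0" --pt "0 -0.9 0.3 0" --pt "0 -0.9 0.3 0"

```text
time: 83.6
eef_pos: [0.5093, -0.2246, 0.3835]
tcp_rot: [0.998, 0.071, -0.001, -0.001]
contact_force: [-0.3, 0.6, -0.5]
opening: 0.425
```

Run:
```python
from m import *
s=st()
im=snap("side","s62",(150,80,290,195))
t=snap("top","t62",(90,125,240,237))
snap("side","s63",im=im); 
a=cv2.imread("pics/side0.png");b=cv2.resize(im,(800,600),interpolation=cv2.INTER_CUBIC)
A=cv2.resize(a[125:305,234:453],(438,360));B=cv2.resize(b[125:305,234:453],(438,360))
cv2.imwrite("pics/cmp.png",np.hstack([A[:,:399],B[:,:399]]))
```

```text
t 83.6 tcp [ 0.5093 -0.2246  0.3835] jaw-yaw deg -81.9 F [-0.3  0.6 -0.5] open 0.425 q [-0.6  -0.05  1.7   0.    1.49  0.83]
```

View pics/cmp.png

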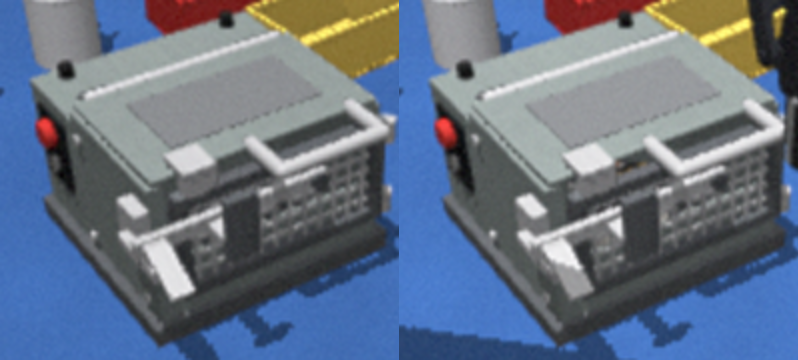

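View pics/t62.png

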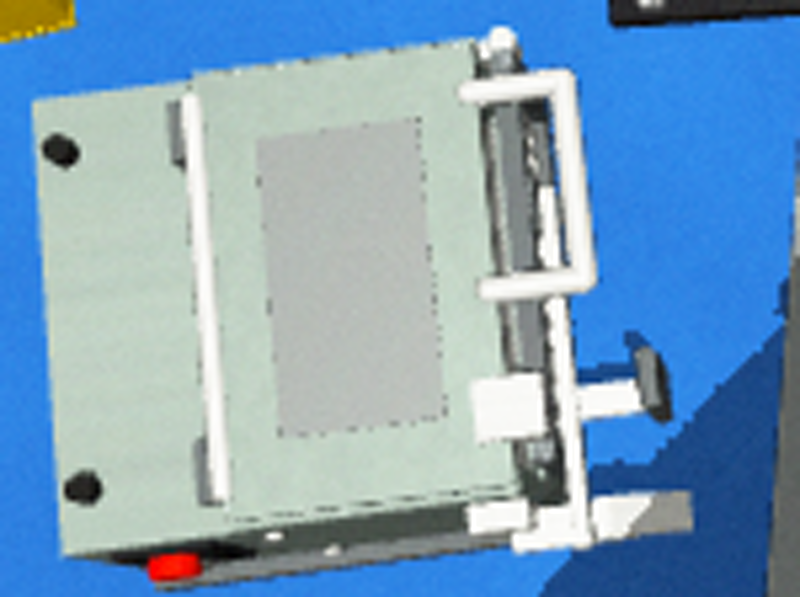

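View pics/s63.png

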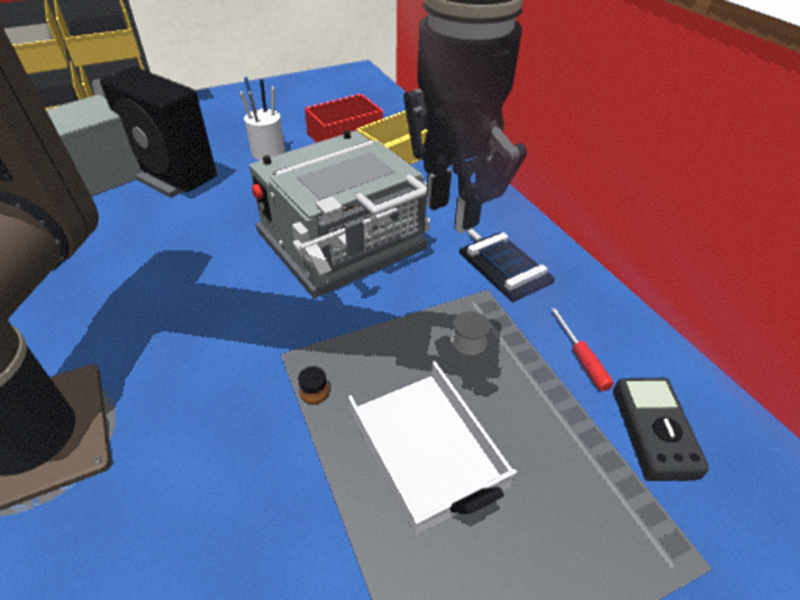

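Run:
```python
from m import *
a=SH[2];R=np.array([[np.cos(a),np.sin(a)],[-np.sin(a),np.cos(a)]])
for n,uv in(("relay L",(408,320)),("relay R",(482,325)),("tr",(340,330)),("sill in",(500,330)),("sill out",(520,330))):
    for z in(.078,.11,.13):
        P=back("top",cr([uv],60,105,4),z)[0];print(n,z,(R@(P[:2]-SH[:2])).round(3))
im=cv2.imread("pics/t52.png");cv2.imwrite("pics/t52z.png",cv2.resize(im[240:420,270:540],None,fx=2.9,fy=2.9,interpolation=cv2.INTER_CUBIC))
im=cv2.imread("pics/s51b.png");cv2.imwrite("pics/s51z.png",cv2.resize(im[320:540,230:510],None,fx=2.7,fy=2.7,interpolation=cv2.INTER_CUBIC))
```

```text
relay L 0.078 [-0.03   0.003]
relay L 0.11 [-0.037  0.01 ]
relay L 0.13 [-0.042  0.014]
relay R 0.078 [-0.081  0.013]
relay R 0.11 [-0.087  0.019]
relay R 0.13 [-0.091  0.023]
tr 0.078 [0.018 0.005]
tr 0.11 [0.01  0.011]
tr 0.13 [0.004 0.016]
sill in 0.078 [-0.094  0.018]
sill in 0.11 [-0.099  0.024]
sill in 0.13 [-0.102  0.028]
sill out 0.078 [-0.108  0.02 ]
sill out 0.11 [-0.113  0.026]
sill out 0.13 [-0.116  0.03 ]
```

View pics/t52z.png

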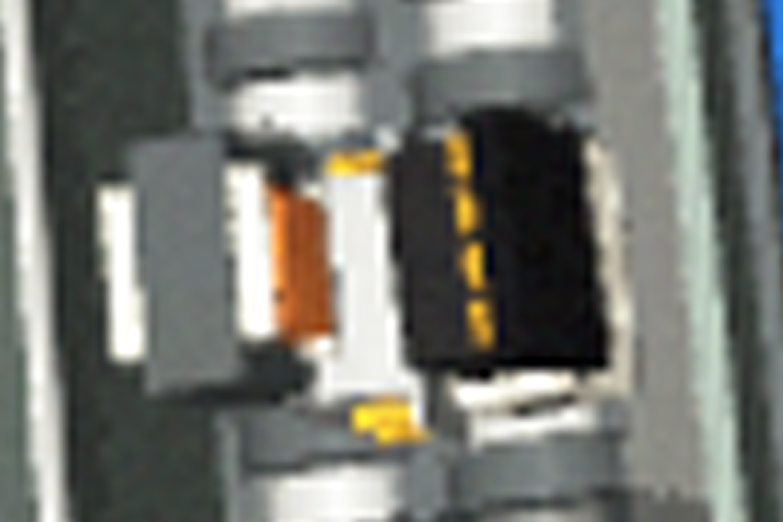

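View pics/s51z.png

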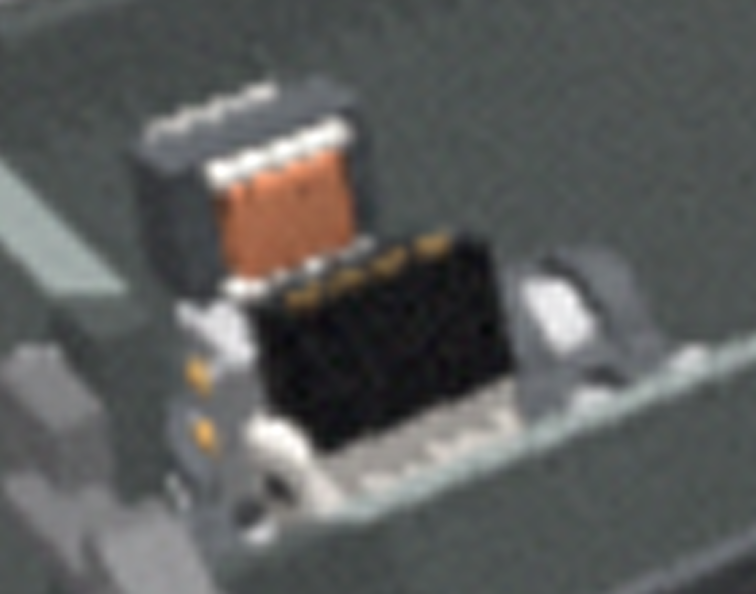

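Run:
```python
from m import *
a=SH[2];R=np.array([[np.cos(a),np.sin(a)],[-np.sin(a),np.cos(a)]])
def tri(ut,us):
    best=min((np.linalg.norm(back("top",[ut],z)[0,:2]-back("side",[us],z)[0,:2]),z) for z in np.arange(.03,.2,.001))
    P=back("top",[ut],best[1])[0];print(best,R@(P[:2]-SH[:2]))
f=lambda p:cr([(p[0]/2.9+270,p[1]/2.9+240)],60,105,4)[0]
g=lambda p:cr([(p[0]/2.7+230,p[1]/2.7+320)],130,30,4)[0]
tri(f((183,262)),g((250,122)))   # transformer top
tri(f((245,340)),g((215,180)))   # front flange near end
tri(f((240,175)),g((348,128)))   # front flange far end
tri(f((480,340)),g((300,297)))   # relay terminal near
tri(f((455,145)),g((435,240)))   # relay terminal far
tri(f((608,365)),g((325,450)))   # relay lower front near corner
```

```text
(np.float64(0.0022174150223551975), np.float64(0.11400000000000007)) [0.01315917 0.0118701 ]
(np.float64(0.0038302519718812883), np.float64(0.10900000000000007)) [0.00140036 0.03112298]
(np.float64(0.003953551973369596), np.float64(0.11300000000000007)) [-0.0013839  -0.00751821]
(np.float64(0.004155507505576607), np.float64(0.10700000000000007)) [-0.05305497  0.03728089]
(np.float64(0.0014888147251817274), np.float64(0.10500000000000007)) [-0.05056609 -0.01054931]
(np.float64(0.00015222079301010347), np.float64(0.07600000000000004)) [-0.07678565  0.04138641]
```

Run:
```python
from m import *
st(); print(workorder.sign_off())
```

```text
t 83.7 tcp [ 0.5095 -0.224   0.3843] jaw-yaw deg -81.82 F [0.5 0.9 0.4] open 0.42 q [-0.6  -0.05  1.7   0.    1.49  0.83]
the job is handed in; nothing more can be done
None
```

The job is done and handed in at about 84 s. All four parts that were there (mains filter, charger, relay, transformer; no heat sink) went into the tray and then into the hopper, and the tray is back on the mat.

The moves allow no tilt, so I gripped the tray's plate by its sides and eased the grip until the tray pivoted nose-down. It rested on the sill while I raised it and the parts slid in.

**Last checks, all from camera images:**
- **Parts:** seen inside the hopper before the hood was shut. The highest point I measured on the stack was about 114 mm above the bench, under the 120 mm limit. The positions I worked out from the two cameras agreed to within about 4 mm.
- **Hood, gate and latch bar:** they look the same as in the first pictures, to about a pixel. I have no joint readings, so the exact angles are not confirmed.
- **Tray:** looks level on the mat.
- **Solder reel and flux jar:** look to be where they started.
- **Robot:** clear of everything, with no contact force.

None of these checks failed or disagreed. The interface gave no verdict on the hand-in.

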